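# Load the water filter and tighten its feed nut with the adjustable wrench

## Robot

A 7-joint arm with a two-finger parallel gripper is mounted at the origin on the work surface. World frame = base frame: x ahead of the robot, y to its left, z up, the work surface at z = 0. Lengths are in m, angles in rad, forces in N, time in s.
With the tool pointing down it reaches from about 0.4 to 0.85 m from the base axis. Payload 10.4 kg.
Tool frame: the origin (TCP) lies between the finger pads; the fingertips stand 17 mm ahead of it and the grasp point (between the pads) lies 2 mm behind it; x points along the fingers, y is the direction in which the jaws open and shut, and the axes are right-handed (so a half turn about x gives the same grasp; the last joint's range is limited). The gripper opens to 87 mm and grips with 3 to 60 N. Pads are 19 mm wide; open, the fingers measure 117 mm over their backs; the gripper's body (75 mm by 190 mm) begins 51 mm behind the grasp point.
Start: joints at [1.223, 0.332, -0.065, 1.46, 0.022, 1.35, -0.088], TCP at [0.199, -0.592, 0.24] pointing down, gripper open.
Joint ranges: [-2.6, 2.6], [-0.5, 2.12], [-1.47, 1.34], [0.16, 2.42], [-1.27, 4.41], [0.06, 2.06], [-2.6, 2.6]. Speed limits (rad/s): [2.22, 2.22, 2.79, 2.79, 3.14, 3.14, 3.14].

## Interface

Orientations are given as a unit quaternion [x, y, z, w].
In Python, from bench import r, optics, close_job gives the robot as it stands.
- The arm moves only by the shell command python3 -m inch 'ROWS' [OPENING] [FORCE]. ROWS is JSON, a list of rows, each an object with "translation": the shift along the tool's x, y, z in cm, a list of three; "spin": the turn about the tool's x in degrees. In form: [{"translation": [tx, ty, tz], "spin": spin}, ...]. A call has 1 to 20 rows; each row shifts and turns the pose as measured when the row begins, along the tool's axes as they then stand; what a row does not reach is not made up. A row lasts 1/8 s, in which the tool goes at most 62.5 mm and 10.7 degrees, less where a joint would pass 70% of its speed; a pose out of reach is approached as far as the arm can. A call is refused whole if a number of a shift passes 6.25 or a number of a turn 10.7, either way. A call with a gripper value outside its range is refused whole. OPENING is the closure, from 0 (fully open) to 1 (shut), set as the call begins (- or left out, the last holds). The fingers move at their own pace and stop on an object; FORCE is the grip in N (left out, the last holds). Time passes only in rows, so rows that do not move let the fingers close. It gives the time, the measured TCP pose, the force and the opening at its end, in the units of the state.
- r.read_state(): the state, without advancing time (a new reading comes with each control period).
- optics.camera(name): name is "scene" or "top" or "wrist"; returns the picture (400x640x3 uint8, red, green, blue); there is no depth.
- optics.camera_model(name): a dict with "camera_matrix" (3x3 intrinsics, pixels), "world_from_camera" (4x4, takes a point from camera to world coordinates); the wrist camera has in their place "tool_from_camera" (4x4, takes a point from camera to tool coordinates, whose origin is the TCP and whose axes are the tool frame's). Camera axes: x right, y down, z forward; pixel columns grow to the right and rows downward; lengths in m; the calibration is good to about 2 mm. A picture is of the moment at which its call begins: read the wrist's pose just before it. camera_model takes no time and is no camera call.
- close_job(): hands the job in, once; it reports no verdict.
The state is a dict: "time": time; "joint_positions": joint angles; "joint_vel": joint speeds; "joint_torque": joint torques, N m; "ee_pos": TCP position; "eef_rot": TCP orientation; "ft_force": force on the tool from outside, world axes, zero at the start; "torque": the same for the moment, N m; "width": finger opening in m.
Only numpy, scipy, OpenCV 4.12 (cv2) and the standard library are available. Lean on these libraries where they do the work, as an engineer would, in place of code of your own. Each camera call takes 0.05 s, during which the arm holds its last target.

## Task

Move every filter cartridge from the grey caddy into the white filter tray, lying down, each in a slot of its own. Then set the open adjustable wrench flat over the brass feed nut, roll its worm until the jaws just fit the nut (do not push the jaw itself), turn the nut clockwise as seen from above to its stop with the wrench, and lay the wrench back on its dark mat, along the mat and with its head at the same end as at the start. Do not touch the nut with the gripper, and leave the bottle, egg cups, fork and snack box where they are.

Things in the scene. Friction and masses are not known exactly. Their poses are not given: they have to be found in the camera images.
- cartridge0: Water-filter cartridge, a white block with a teal band, 90 x 40 x 50 mm (its x, y, z), about 0.12 kg; origin at its centre. It lies in one compartment of the caddy, band upwards, standing about 28 mm above the caddy's walls. May be absent (None): two or three of the four are there.
- cartridge1: Water-filter cartridge, a white block with a teal band, 90 x 40 x 50 mm (its x, y, z), about 0.12 kg; origin at its centre. It lies in one compartment of the caddy, band upwards, standing about 28 mm above the caddy's walls. May be absent (None): two or three of the four are there.
- cartridge2: Water-filter cartridge, a white block with a teal band, 90 x 40 x 50 mm (its x, y, z), about 0.12 kg; origin at its centre. It lies in one compartment of the caddy, band upwards, standing about 28 mm above the caddy's walls. May be absent (None): two or three of the four are there.
- cartridge3: Water-filter cartridge, a white block with a teal band, 90 x 40 x 50 mm (its x, y, z), about 0.12 kg; origin at its centre. It lies in one compartment of the caddy, band upwards, standing about 28 mm above the caddy's walls. May be absent (None): two or three of the four are there.
- caddy: Grey plastic tray caddy, fixed, 236 (x) x 150 (y) mm, origin under its centre; floor 4 mm thick, all walls 26 mm high above the counter. Four compartments, centred at x = +-58.5 mm, y = +-39 mm, each about 107 x 64 mm.
- tray: White filter tray with a blue floor, fixed, 118 (x) x 202 (y) mm, origin under its centre; floor 4 mm thick, walls and dividers 26 mm high above the counter. Three slots with their length along x, each 106 x 54 mm, centred at x = 0 and y = -68, 0, +68 mm; dividers 14 mm thick. A low white housing (26 mm high) adjoins its +x side.
- nut_mid (a point): Centre of the brass hexagon nut, on its vertical axis, 10 mm above the counter. 40 mm across flats, 46 across corners, from 1 to 19 mm above the counter; a copper stub of 15 mm diameter rises through it to 30 mm. z up; y is square to one pair of flats (the others at +-60 degrees); the axes turn with the nut, whose red mark lies at +x.
- nut (a joint): Turn of the nut in rad, growing clockwise seen from above; starts at 0 to 0.25, hard stop at 1.0 (about 0.12 N m of friction; a red mark on the rosette shows where the nut's red mark ends).
- wrench: Wide-jaw adjustable wrench, 220 mm long, 16 mm thick, 0.45 kg, lying flat. Origin on the underside, mid-width of the handle; x along the handle to the head, z up. Handle: x -75 to 45 mm, 24 mm wide. Mouth: x from 91 (its bottom) to 145 mm; the fixed jaw's inner face is at y = -20 mm, the moving jaw's at the y of point jaw_face, both parallel to x; each jaw is 18 mm thick.
- wrench_grip (a point): Point of the wrench at x = 20 mm, y = 0, mid-thickness (8 mm up): near its balance point, where to grip the handle across its 24 mm width.
- wrench_mouth (a point): Point of the wrench at x = 119 mm, y = 0, 8 mm up: where the nut's axis lies when the jaws just fit the nut (5 mm clear of the mouth's bottom).
- worm_top (a point): Top of the worm, 22.5 mm above the wrench's underside at wrench x = 67, y = 0 mm: a knurled roller 20 mm in diameter, 26 mm wide, axis along the wrench's y, 6.5 mm proud of the head. Pressed from above with the fingertips (5 to 15 N) and dragged towards the mouth it closes the jaws, towards the handle it opens them; 10 mm of rolling moves the jaw 2 mm. Self-locking.
- jaw_face (a point): Middle of the moving jaw's inner face, at wrench x = 115 mm, 8 mm up; it slides along the wrench's y. The gap between the jaws is 20 mm plus this point's y in the wrench's frame: y is 28 to 32 mm at the start and 20 mm when the jaws just fit the nut.
- worm (a joint): Turn of the worm in rad since the start; 0 at the start, falls as the jaws close (2 mm of jaw travel per rad) and stops falling when the jaws are tight on the nut. Tight jaws cling to the nut: slacken the worm before lifting the wrench off.
- mat: Dark flat mat 250 (x) x 120 (y) mm, flush with the counter; the wrench starts on it with its head towards the mat's +x end; origin at the mat's centre.
- bottle: Aluminium bottle with a flip-top, 66 mm wide, 195 mm tall: leave alone.
- eggcup0: White egg cup, 52 mm wide, 60 mm tall: leave alone.
- eggcup1: White egg cup, as the other: leave alone.
- fork: Bamboo fork lying on the counter, about 195 mm long: leave alone.
- snackbox: Teal closed snack box, 116 x 166 x 60 mm: leave alone.
Things that resemble listed ones, but are neither listed nor needed, are in the scene too. Of the things like the wrench, leave any that is red; of the rest the smaller one is meant.

How it is judged:
By the outcome, as a careful person would: the job done as asked, in the order asked, and still so for the second after the job is handed in, with the robot touching nothing.
Of cartridge0, cartridge1, cartridge2, cartridge3 only 2 to 3 are there at a start; the rules pass over those that are not, and their reading is None.
At some moment in a run one of wrench, cartridge0, cartridge1, cartridge2, cartridge3 may be knocked a few centimetres aside while the robot is not near it.
Once in a run the grip may slacken for a moment while it holds something.
It also fails if it takes over 210 s, if anything falls off the work surface, if the arm or the gripper's body presses on something with over 40 N, if the wrist force passes 120 N, or if a joint passes its speed limit or range.

## Working session

There is one attempt and no reset: what is moved stays moved. The work goes in short steps, Python scripts to look and compute and a shell command to move; the robot and the scene stay as the last step left them, time stands still between calls to the robot, and variables do not carry over. Pictures are saved under pics/ and viewed, and the job is handed in when it is done.

```bash
ls -la; mkdir -p pics; python3 - <<'E'
from bench import r, optics
import cv2, numpy as np
np.set_printoptions(precision=4,suppress=True)
print(r.read_state())
for n in ["scene","top","wrist"]:
    im=optics.camera(n); cv2.imwrite(f"pics/{n}0.png",im[:,:,::-1]); print(n,optics.camera_model(n))
E
```

```text
total 12
drwxr-xr-x  3 agent agent 4096 Dec  6 23:19 .
drwxr-xr-x 23 root  root  4096 Dec  6 23:19 ..
drwxr-xr-x  2 agent agent 4096 Dec  6 23:19 pics
{'time': 0.0, 'joint_positions': array([ 1.2234,  0.3329, -0.0647,  1.4609,  0.0216,  1.3499, -0.0885]), 'joint_vel': array([ 0.0006,  0.0017, -0.0001, -0.0003, -0.0005,  0.0017,  0.0009]), 'joint_torque': array([ -0.0003, -62.3268,   0.0247, -38.9909,  -0.0613,   0.0398,
         0.0001]), 'ee_pos': array([ 0.1993, -0.592 ,  0.2387]), 'eef_rot': array([-0.6977, -0.1148,  0.6979, -0.1138]), 'ft_force': array([-0.261 ,  0.7342,  0.5374]), 'torque': array([-0.0572,  0.03  ,  0.0168]), 'width': 0.08633016898146297}
scene {'camera_matrix': array([[474.489 ,   0.    , 317.5055],
       [  0.    , 474.489 , 198.1838],
       [  0.    ,   0.    ,   1.    ]]), 'world_from_camera': array([[-0.5811,  0.6002, -0.5496,  1.4249],
       [ 0.8138,  0.4261, -0.3952,  0.5324],
       [-0.003 , -0.677 , -0.736 ,  1.2219],
       [ 0.    ,  0.    ,  0.    ,  1.    ]])}
top {'camera_matrix': array([[407.1733,   0.    , 315.5632],
       [  0.    , 407.1733, 201.3311],
       [  0.    ,   0.    ,   1.    ]]), 'world_from_camera': array([[-0.0302, -0.9854,  0.1678,  0.3181],
       [-0.9995,  0.0307,  0.0009, -0.0793],
       [-0.006 , -0.1677, -0.9858,  1.2309],
       [ 0.    ,  0.    ,  0.    ,  1.    ]])}
wrist {'camera_matrix': array([[354.177 ,   0.    , 327.2619],
       [  0.    , 354.177 , 199.3396],
       [  0.    ,   0.    ,   1.    ]]), 'tool_from_camera': array([[ 0.001 , -0.3043,  0.9526, -0.1454],
       [ 1.    ,  0.0004, -0.001 ,  0.0001],
       [-0.0001,  0.9526,  0.3043, -0.0848],
       [ 0.    ,  0.    ,  0.    ,  1.    ]])}
```

View pics/scene0.png

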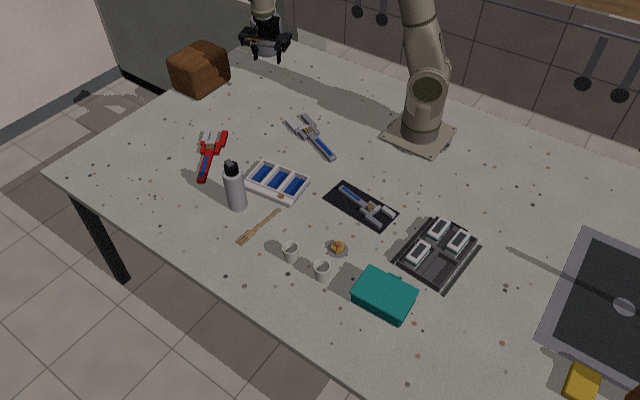

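View pics/top0.png

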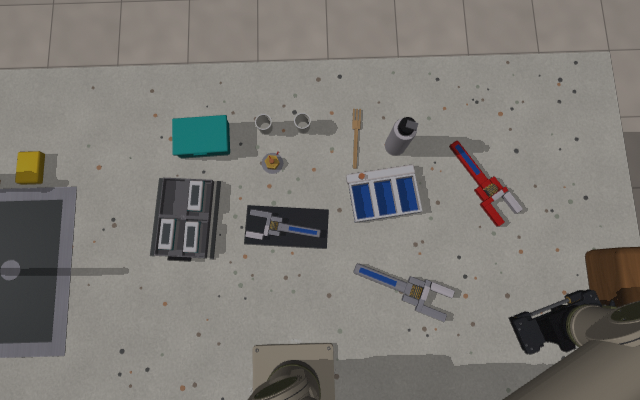

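View pics/wrist0.png

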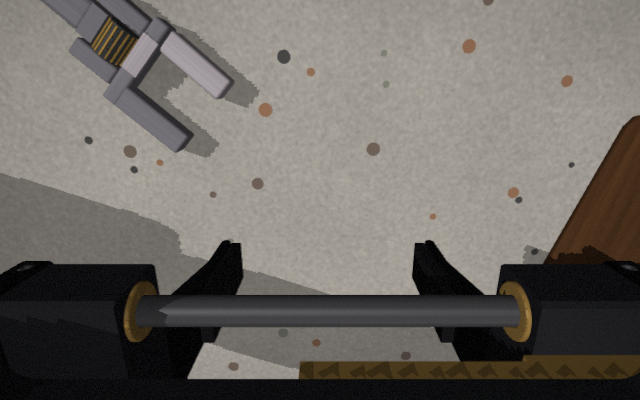

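The scene view shows the caddy at (438,253) with three cartridges, the tray at (277,182), the nut at (338,246) and the mat with a wrench at (362,205). Three things resemble the wrench, in top-view pixels: red at (485,182), a larger grey one off the mat at (405,290), and a smaller grey one on the mat at (285,228). The one on the mat fits the description; I'll confirm with an enlarged crop and sizes.

```bash
cat > h.py <<'E'
import numpy as np, cv2
from scipy.spatial.transform import Rotation as R
from bench import r, optics
np.set_printoptions(precision=4,suppress=True)
def Tcam(name, st=None):
    m=optics.camera_model(name)
    if name!="wrist": return m["camera_matrix"], m["world_from_camera"]
    st=st or r.read_state()
    T=np.eye(4); T[:3,:3]=R.from_quat(st["eef_rot"]).as_matrix(); T[:3,3]=st["ee_pos"]
    return m["camera_matrix"], T@m["tool_from_camera"]
def px2w(name,uv,z,st=None):
    K,T=Tcam(name,st); uv=np.atleast_2d(np.asarray(uv,float))
    d=(T[:3,:3]@np.linalg.inv(K)@np.c_[uv,np.ones(len(uv))].T).T; o=T[:3,3]
    return o+d*((z-o[2])/d[:,2])[:,None]
def w2px(name,P,st=None):
    K,T=Tcam(name,st); P=np.atleast_2d(P); c=(P-T[:3,3])@T[:3,:3]; q=c@K.T; return q[:,:2]/q[:,2:]
def tool(st=None):
    st=st or r.read_state(); return st["ee_pos"], R.from_quat(st["eef_rot"]).as_matrix()
def go(target, yaw=None, st=None):
    "shift in tool cm to target; spin deg to bring tool y along yaw (deg, mod 180), tool assumed down"
    p,M=tool(st); d=M.T@(np.asarray(target)-p)*100
    s=None
    if yaw is not None:
        y=M[:,1]; cur=np.degrees(np.arctan2(y[1],y[0]))
        dy=(yaw-cur+90)%180-90   # world ccw
        s=-dy                     # tool x points down
    return d,s
def rep():
    st=r.read_state(); p,M=tool(st)
    print("t",round(st["time"],2),"p",p,"xax",M[:,0],"yaw",np.degrees(np.arctan2(M[1,1],M[0,1])).round(2),"w",round(st["width"],4),"F",st["ft_force"].round(1),"q",st["joint_positions"].round(2))
    return st
E
python3 - <<'E'
from h import *
rep()
im=cv2.imread("pics/top0.png")
c=im[140:340,140:460]; cv2.imwrite("pics/topz.png",cv2.resize(c,(800,500),interpolation=cv2.INTER_CUBIC))
im=cv2.imread("pics/scene0.png")
c=im[100:300,220:500]; cv2.imwrite("pics/scenez.png",cv2.resize(c,(800,571),interpolation=cv2.INTER_CUBIC))
E
```

```text
t 0.15 p [ 0.1994 -0.5921  0.239 ] xax [-0.0004  0.0009 -1.    ] yaw -71.39 w 0.0869 F [0.3 0.2 0. ] q [ 1.22  0.33 -0.06  1.46  0.02  1.35 -0.09]
```

View pics/topz.png

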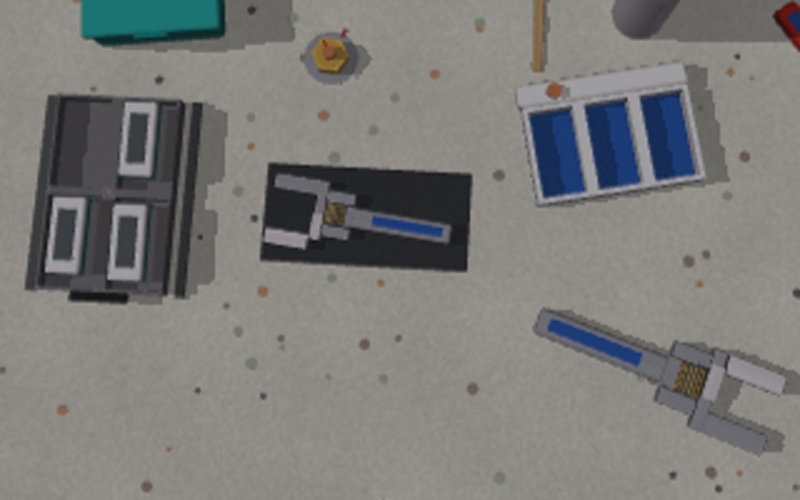

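View pics/scenez.png

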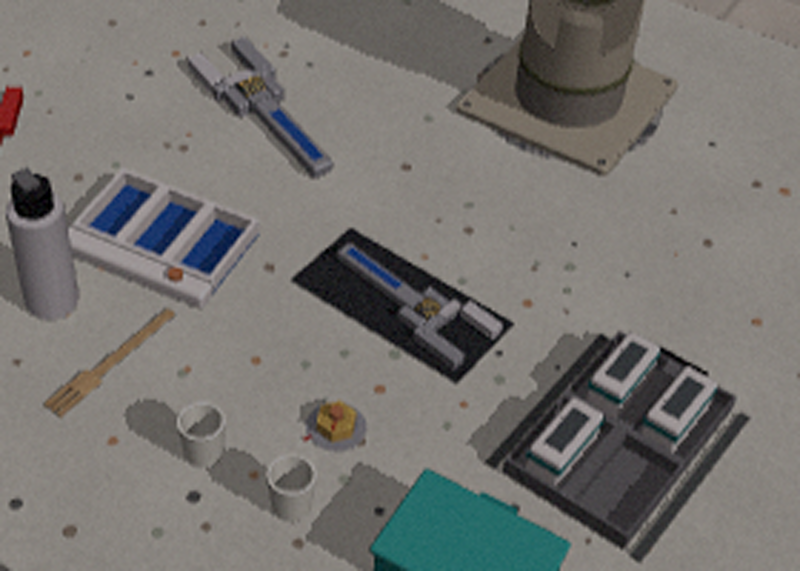

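Crop confirms: the smaller grey wrench lies on the dark mat, head to image left, light moving jaw on the lower side. The larger grey one is off the mat, and the third one is red. Now I'll measure everything from the top view.

```bash
python3 - <<'E'
from h import *
im=cv2.imread("pics/top0.png"); hsv=cv2.cvtColor(im,cv2.COLOR_BGR2HSV)
def rects(mask,roi,z,mina,name):
    m=np.zeros_like(mask); x0,y0,x1,y1=roi; m[y0:y1,x0:x1]=mask[y0:y1,x0:x1]
    cs,_=cv2.findContours(m,cv2.RETR_EXTERNAL,cv2.CHAIN_APPROX_NONE)
    for c in cs:
        if cv2.contourArea(c)<mina: continue
        w=px2w("top",c[:,0,:],z)[:,:2]
        (cx,cy),(a,b),th=cv2.minAreaRect((w*1000).astype(np.float32))
        bx=cv2.boxPoints(((cx,cy),(a,b),th)); e=[bx[1]-bx[0],bx[2]-bx[1]]; L=max(e,key=np.linalg.norm)
        print(name,"px",c[:,0,:].mean(0).round(1),"c",round(cx,1),round(cy,1),"size",round(max(a,b),1),round(min(a,b),1),"long dir",round(np.degrees(np.arctan2(L[1],L[0]))%180,1))
H,S,V=[hsv[:,:,i].astype(int) for i in range(3)]
white=((V>150)&(S<40)).astype(np.uint8)
rects(white,(150,170,215,265),0.054,100,"cart")
blue=((H>100)&(H<130)&(S>120)).astype(np.uint8)
rects(blue,(340,160,430,225),0.004,100,"slot")
rects(blue,(240,205,330,250),0.016,40,"handle inlay")
rects(blue,(345,255,460,320),0.016,40,"big inlay")
dark=((V<60)).astype(np.uint8); dark=cv2.morphologyEx(dark,cv2.MORPH_OPEN,np.ones((3,3)))
rects((V<70).astype(np.uint8),(235,195,340,260),0.0,200,"mat")
yel=((H>12)&(H<32)&(S>110)).astype(np.uint8)
rects(yel,(255,145,290,175),0.019,20,"nut")
rects(yel,(262,215,290,235),0.02,5,"worm")
rects((V>100).astype(np.uint8)*((S<60)).astype(np.uint8),(244,206,328,246),0.016,20,"wr")
E
```

```text
cart px [190.  236.2] c 428.1 287.9 size 81.7 34.5 long dir 176.6
cart px [165.4 233.6] c 438.1 359.8 size 83.3 34.1 long dir 175.3
cart px [194.3 194.8] c 548.9 278.0 size 83.9 34.3 long dir 176.1
slot px [362.4 201. ] c 524.0 -221.2 size 100.8 49.1 long dir 7.1
slot px [384.5 197.5] c 532.5 -289.2 size 100.7 47.7 long dir 7.2
slot px [406.8 194.2] c 541.1 -357.4 size 100.8 46.6 long dir 6.8
handle inlay px [302.5 230.1] c 439.0 -36.4 size 82.7 10.8 long dir 78.8
big inlay px [377.7 276.4] c 296.6 -252.6 size 112.9 14.6 long dir 66.6
mat px [282.2 226.5] c 453.9 13.0 size 248.9 117.9 long dir 85.0
nut px [271.7 161.8] c 652.8 53.4 size 41.2 40.2 long dir 178.2
wr px [300.3 230.8] c 441.2 -24.2 size 124.1 19.1 long dir 78.2
wr px [300.5 206.5] c 509.1 -30.6 size 163.2 6.1 long dir 88.2
wr px [259.  223.8] c 462.2 89.8 size 118.4 89.9 long dir 78.0
```

All sizes agree with those given: tray slots 106x54, mat 250x120, nut about 40, and the two inlays show the mat wrench is the smaller. Turning the gripper in line with the caddy and setting off.

```bash
python3 -m inch '[{"translation":[0,0,0],"spin":7.5},{"translation":[0,0,0],"spin":7.5},{"translation":[0,0,0],"spin":7.5},{"translation":[0,0,0],"spin":0}]' 0.31; cat >> h.py <<'E'
def plan(target,yaw=None,step=6.0):
    d,s=go(target,yaw); n=int(np.ceil(np.linalg.norm(d)/step)); print("shift cm",d.round(2),"spin",None if s is None else round(s,2),"rows",n,"per row",(d/max(n,1)).round(2))
E
python3 - <<'E'
from h import *
rep(); plan([0.45,-0.35,0.2],86)
E
```

```text
time: 0.65
ee_pos: [0.1991, -0.5914, 0.2375]
eef_rot: [-0.706, 0.026, 0.707, 0.029]
ft_force: [-0.7, -1.1, 0.3]
width: 0.0614
t 0.65 p [ 0.1991 -0.5914  0.2375] xax [-0.0014  0.0035 -1.    ] yaw -94.49 w 0.0614 F [-0.7 -1.1  0.3] q [ 1.18  0.33 -0.01  1.46  0.    1.35 -0.48]
shift cm [  3.8  -26.02 -23.13] spin -0.49 rows 6 per row [ 0.63 -4.34 -3.85]
```

```bash
python3 -m inch '[{"translation":[0.6,-4.3,-3.8],"spin":0},{"translation":[0.6,-4.3,-3.8],"spin":0},{"translation":[0.6,-4.3,-3.8],"spin":0},{"translation":[0.6,-4.3,-3.8],"spin":0},{"translation":[0.6,-4.3,-3.8],"spin":0},{"translation":[0.6,-4.3,-3.8],"spin":0},{"translation":[0,-6,0],"spin":0},{"translation":[0,-6,0],"spin":0},{"translation":[0,-6,0],"spin":0},{"translation":[0,-6,0],"spin":0},{"translation":[0,-6,0],"spin":0},{"translation":[0,-6,0],"spin":0}]'; 
python3 - <<'E'
from h import *
rep(); plan([0.438,0.36,0.14],86)
E
```

```text
time: 2.15
ee_pos: [0.4689, 0.0241, 0.1999]
eef_rot: [-0.706, 0.015, 0.707, 0.015]
ft_force: [0.4, 0.0, -0.1]
width: 0.0601
t 2.15 p [0.4689 0.0241 0.1999] xax [-0.0014  0.0007 -1.    ] yaw -92.44 w 0.0601 F [ 0.4  0.  -0.1] q [ 0.39  0.05 -0.55  1.88  0.03  1.22 -1.78]
shift cm [  6.02 -33.42   4.51] spin 1.56 rows 6 per row [ 1.   -5.57  0.75]
```

```bash
python3 -m inch '[{"translation":[0.5,-5.6,0.75],"spin":0.8},{"translation":[0.5,-5.6,0.75],"spin":0.8},{"translation":[0.5,-5.6,0.75],"spin":0},{"translation":[0.5,-5.6,0.75],"spin":0},{"translation":[0.5,-5.6,0.75],"spin":0},{"translation":[0.5,-5.6,0.75],"spin":0},{"translation":[0,0,0],"spin":0}]'; 
python3 - <<'E'
from h import *
im=optics.camera("wrist"); cv2.imwrite("pics/w1.png",im[:,:,::-1])
rep(); plan([0.438,0.36,0.14],86)
E
```

```text
time: 3.02
ee_pos: [0.4387, 0.3773, 0.1701]
eef_rot: [0.707, -0.013, -0.706, -0.015]
ft_force: [-0.6, -0.9, -0.3]
width: 0.0599
t 3.08 p [0.4401 0.3748 0.1702] xax [ 0.0022  0.001  -1.    ] yaw -92.54 w 0.0602 F [ 0.7 -1.1 -0.1] q [-0.16  0.38 -0.77  1.65  0.27  1.23 -2.6 ]
shift cm [3.01 1.49 0.15] spin 1.46 rows 1 per row [3.01 1.49 0.15]
```

View pics/w1.png

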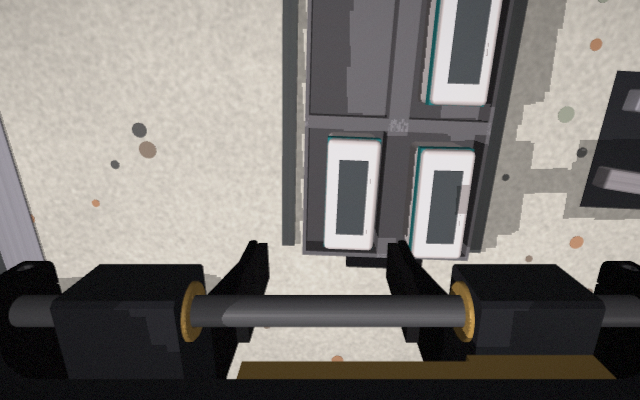

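Wrist view: near cartridges at (352,193) and (443,203), the far one at (463,50), the empty compartment top-left. Joint 7 is at its limit, so I'll turn half a turn to the other side. First I'll take the measurements from this view.

```bash
python3 - <<'E'
from h import *
im=cv2.imread("pics/w1.png"); hsv=cv2.cvtColor(im,cv2.COLOR_BGR2HSV)
m=((hsv[:,:,2]>170)&(hsv[:,:,1]<30)).astype(np.uint8); m[:,:300]=0; m[:,505:]=0; m[262:]=0
cs,_=cv2.findContours(m,cv2.RETR_EXTERNAL,cv2.CHAIN_APPROX_NONE)
for c in cs:
    if cv2.contourArea(c)<1000: continue
    w=px2w("wrist",c[:,0,:],0.054)[:,:2]*1000
    rr=cv2.minAreaRect(w.astype(np.float32)); print(c[:,0,:].mean(0),rr)
E
python3 -m inch '[{"translation":[0,0,0],"spin":-10.5},{"translation":[0,0,0],"spin":-10.5},{"translation":[0,0,0],"spin":-10.5},{"translation":[0,0,0],"spin":-10.5},{"translation":[0,0,0],"spin":-10.5},{"translation":[0,0,0],"spin":-10.5},{"translation":[0,0,0],"spin":-10.5},{"translation":[0,0,0],"spin":-10.5},{"translation":[0,0,0],"spin":-10.5},{"translation":[0,0,0],"spin":-10.5},{"translation":[0,0,0],"spin":-10.5},{"translation":[0,0,0],"spin":-10.5},{"translation":[0,0,0],"spin":-10.5},{"translation":[0,0,0],"spin":-10.5},{"translation":[0,0,0],"spin":-10.5},{"translation":[0,0,0],"spin":-10.5},{"translation":[0,0,0],"spin":-10.5}]'
python3 - <<'E'
from h import *
im=optics.camera("wrist"); cv2.imwrite("pics/w2.png",im[:,:,::-1])
rep(); plan([0.438,0.36,0.1],86)
E
```

```text
[441.7384 203.3576] ((431.6658935546875, 286.69122314453125), (39.510826110839844, 87.48027038574219), 86.37549591064453)
[350.4719 193.637 ] ((442.5307312011719, 357.3387145996094), (38.234649658203125, 87.6292724609375), 85.19274139404297)
[465.3193  53.2395] ((542.083251953125, 277.1737976074219), (39.50387954711914, 66.57763671875), 85.90796661376953)
time: 5.2
ee_pos: [0.4558, 0.3449, 0.1701]
eef_rot: [-0.007, 0.702, -0.008, 0.712]
ft_force: [-0.3, -1.1, -0.2]
width: 0.0604
t 5.25 p [0.456  0.3446 0.1698] xax [ 0.0143 -0.0216 -0.9997] yaw 90.43 w 0.06 F [ 0.1 -1.4 -0.4] q [ 0.24  0.65 -1.35  1.65  0.67  1.39  0.38]
shift cm [ 6.92  1.71 -1.89] spin 4.43 rows 2 per row [ 3.46  0.85 -0.94]
```

View pics/w2.png

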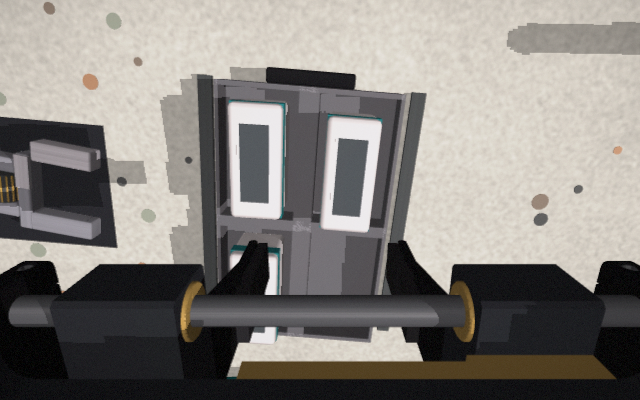

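The wrist view from the other side shows the same three cartridges. The posture has drifted, with joint 3 at -1.35 near its limit. I'll recentre it with a loop: back retracted, then return extended.

```bash
python3 -m inch '[{"translation":[-3,-4,-1],"spin":0},{"translation":[-3,-4,-1],"spin":0},{"translation":[-2,-5,-1],"spin":0},{"translation":[0,-6,0],"spin":0},{"translation":[0,-6,0],"spin":0},{"translation":[0,-6,0],"spin":0},{"translation":[0,-6,0],"spin":0},{"translation":[0,-6,0],"spin":0},{"translation":[0,-6,0],"spin":0},{"translation":[0,0,0],"spin":0}]'
python3 - <<'E'
from h import *
rep()
E
```

```text
time: 6.5
ee_pos: [0.421, -0.1279, 0.2632]
eef_rot: [-0.002, 0.702, -0.024, 0.711]
ft_force: [0.3, 2.1, -0.2]
width: 0.06
t 6.5 p [ 0.421  -0.1279  0.2632] xax [ 0.0121 -0.0381 -0.9992] yaw 88.21 w 0.06 F [ 0.3  2.1 -0.2] q [ 1.21 -0.11 -0.96  1.86 -0.05  1.33  1.8 ]
```

```bash
python3 -m inch '[{"translation":[0,0,5],"spin":0},{"translation":[0,0,5],"spin":0},{"translation":[0,0,5],"spin":0},{"translation":[0,0,5],"spin":0},{"translation":[0,0,5],"spin":0},{"translation":[0,0,0],"spin":0}]'
python3 -c "
from h import *
rep()"
python3 -m inch '[{"translation":[0,5,0],"spin":0},{"translation":[0,5,0],"spin":0},{"translation":[0,5,0],"spin":0},{"translation":[0,5,0],"spin":0},{"translation":[0,5,0],"spin":0},{"translation":[0,5,0],"spin":0},{"translation":[0,0,0],"spin":0}]'
python3 -c "
from h import *
rep()"

```

```text
time: 7.25
ee_pos: [0.676, -0.141, 0.2685]
eef_rot: [0.002, 0.701, -0.036, 0.712]
ft_force: [-1.1, -0.2, -0.5]
width: 0.0598
t 7.25 p [ 0.676  -0.141   0.2685] xax [ 0.0135 -0.0479 -0.9988] yaw 86.9 w 0.0598 F [-1.1 -0.2 -0.5] q [ 0.7   0.62 -0.96  1.2   0.54  1.55  1.35]
time: 8.12
ee_pos: [0.6893, 0.1643, 0.2598]
eef_rot: [0.007, 0.699, -0.041, 0.713]
ft_force: [-0.3, -0.2, 0.2]
width: 0.0603
t 8.12 p [0.6893 0.1643 0.2598] xax [ 0.0182 -0.0481 -0.9987] yaw 86.08 w 0.0603 F [-0.3 -0.2  0.2] q [ 0.22  0.68 -0.96  1.14  0.59  1.58  0.89]
```

```bash

python3 -m inch '[{"translation":[0,0,0],"spin":0},{"translation":[0,0,0],"spin":0},{"translation":[0,0,0],"spin":0},{"translation":[0,0,0],"spin":0}]' >/dev/null
python3 -c "
from h import *
rep()"
python3 -m inch '[{"translation":[0,-5,0],"spin":0},{"translation":[0,-5,0],"spin":0},{"translation":[0,-5,0],"spin":0},{"translation":[0,-5,0],"spin":0},{"translation":[0,-5,0],"spin":0},{"translation":[0,-5,0],"spin":0},{"translation":[0,0,0],"spin":0}]' >/dev/null
python3 -c "
from h import *
rep()"

```

```text
t 8.62 p [0.6894 0.1596 0.2618] xax [ 0.0205 -0.0499 -0.9985] yaw 85.69 w 0.0602 F [-0.2 -0.7  0.3] q [ 0.23  0.68 -0.96  1.14  0.59  1.58  0.89]
t 9.5 p [ 0.6651 -0.1524  0.2754] xax [ 0.0192 -0.0504 -0.9985] yaw 85.4 w 0.0605 F [ 0.7  0.4 -0.6] q [ 0.74  0.59 -0.96  1.22  0.53  1.54  1.35]
```

```bash

sed -i 's/.round(2))$/.round(3))/; s/joint_positions"\].round(2)/joint_positions"].round(3)/' h.py
python3 -m inch '[{"translation":[0,-1,-5],"spin":0},{"translation":[0,-1,-5],"spin":0},{"translation":[0,-1,-5],"spin":0},{"translation":[0,-1,-5],"spin":0},{"translation":[0,0,0],"spin":0}]' >/dev/null
python3 -c "
from h import *
rep()"
python3 -m inch '[{"translation":[0,-5,0],"spin":0},{"translation":[0,-5,0],"spin":0},{"translation":[0,-5,0],"spin":0},{"translation":[0,-5,0],"spin":0},{"translation":[0,0,0],"spin":0}]' >/dev/null
python3 -c "
from h import *
rep()"

```

```text
t 10.12 p [ 0.4565 -0.1757  0.2698] xax [ 0.0157 -0.0496 -0.9986] yaw 85.17 w 0.0601 F [ 0.   0.4 -0.1] q [ 1.356  0.08  -1.14   1.742  0.121  1.341  1.679]
t 10.75 p [ 0.4448 -0.3773  0.2803] xax [ 0.0189 -0.0514 -0.9985] yaw 85.52 w 0.0601 F [0.2 1.1 0.6] q [ 1.41   0.33  -0.993  1.517  0.318  1.407  1.894]
```

```bash

python3 -m inch '[{"translation":[0,3,-1],"spin":8},{"translation":[0,3,0],"spin":8},{"translation":[0,3,0],"spin":8},{"translation":[0,0,0],"spin":8},{"translation":[0,0,0],"spin":8},{"translation":[0,0,0],"spin":8},{"translation":[0,0,0],"spin":0}]' >/dev/null
python3 -c "
from h import *
rep()"
python3 -m inch '[{"translation":[0,0,0],"spin":8},{"translation":[0,0,0],"spin":8},{"translation":[0,0,0],"spin":8},{"translation":[0,0,0],"spin":8},{"translation":[0,0,0],"spin":8},{"translation":[0,0,0],"spin":8},{"translation":[0,0,0],"spin":0}]' >/dev/null
python3 -c "
from h import *
rep()"

```

```text
t 11.62 p [ 0.4635 -0.2743  0.2744] xax [ 0.0229 -0.0441 -0.9988] yaw 37.07 w 0.0601 F [-0.1 -0.4  0.1] q [ 1.278  0.196 -0.948  1.634  0.197  1.36   0.951]
t 12.5 p [ 0.4681 -0.2669  0.2734] xax [ 0.0238 -0.0406 -0.9989] yaw -10.24 w 0.0602 F [0.4 0.  0.3] q [ 1.19   0.179 -0.859  1.636  0.17   1.354  0.128]
```

```bash

python3 -m inch '[{"translation":[0,-4.9,3.1],"spin":0},{"translation":[0,-4.9,3.1],"spin":0},{"translation":[0,-4.9,3.1],"spin":0},{"translation":[0,-4.9,3.1],"spin":0},{"translation":[0,-4.9,3.1],"spin":0},{"translation":[0,0,0],"spin":0}]' >/dev/null
python3 -c "
from h import *
rep()"

```

```text
t 13.25 p [ 0.1961 -0.3798  0.2699] xax [ 0.0251 -0.0384 -0.9989] yaw -7.76 w 0.0599 F [ 0.7 -0.  -0.5] q [ 1.598 -0.148 -0.544  1.902 -0.082  1.321  0.94 ]
```

```bash

python3 -m inch '[{"translation":[0,-1.7,-2.5],"spin":0},{"translation":[0,-1.7,-2.5],"spin":0},{"translation":[0,-1.7,-2.5],"spin":0},{"translation":[0,0,0],"spin":0}]' >/dev/null
python3 -c "
from h import *
rep()"

```

```text
t 13.75 p [ 0.1571 -0.2956  0.2652] xax [ 0.0242 -0.0376 -0.999 ] yaw -6.35 w 0.0596 F [0.4 0.3 0.5] q [ 1.591 -0.394 -0.481  2.084 -0.189  1.369  1.06 ]
```

```bash

python3 -m inch '[{"translation":[0,-1.1,-1.6],"spin":0},{"translation":[0,-1.1,-1.6],"spin":0},{"translation":[0,-1.1,-1.6],"spin":0},{"translation":[0,0,0],"spin":0}]' >/dev/null
python3 -c "
from h import *
rep()"

```

```text
t 14.25 p [ 0.1375 -0.2548  0.2645] xax [ 0.0218 -0.0393 -0.999 ] yaw -5.42 w 0.06 F [-0.2 -0.3  0.4] q [ 1.331 -0.496 -0.285  2.167 -0.136  1.41   1.   ]
```

```bash

python3 -m inch '[{"translation":[0,-1.1,-1.6],"spin":0},{"translation":[0,0,0],"spin":0}]' >/dev/null
python3 -c "
from h import *
rep()"

```

```text
t 14.5 p [ 0.1354 -0.2506  0.2624] xax [ 0.0178 -0.0311 -0.9994] yaw -5.2 w 0.0601 F [-0.4  0.2  0.1] q [ 1.141 -0.496 -0.157  2.18  -0.074  1.418  0.92 ]
```

```bash

python3 -m inch '[{"translation":[0,-1.1,-1.6],"spin":0},{"translation":[0,-1.1,-1.6],"spin":0},{"translation":[0,0,0],"spin":0}]' >/dev/null
python3 -c "
from h import *
rep()"

```

```text
t 14.88 p [ 0.1306 -0.2397  0.2528] xax [ 0.0009 -0.0022 -1.    ] yaw -5.18 w 0.06 F [ 0.5  0.  -0.6] q [ 1.294 -0.497 -0.267  2.193 -0.127  1.43   0.986]
```

Driving gently into the inner reach limit removed the tilt (now 0.1°) and recentred joint 3 (-0.27). Now I'll go to the caddy by an outer path, turning on the way.

```bash

python3 -m inch '[{"translation":[0,1.7,2.5],"spin":0},{"translation":[0,2.2,3.2],"spin":0},{"translation":[0,2.2,3.2],"spin":0},{"translation":[0,2.2,3.2],"spin":0},{"translation":[0,3.7,-4],"spin":0},{"translation":[0,3.7,-4],"spin":0},{"translation":[0,3.7,-4],"spin":0},{"translation":[0,3.7,-4],"spin":0},{"translation":[0,3.7,-4],"spin":0},{"translation":[0,3.7,-4],"spin":0},{"translation":[0,3.7,-4],"spin":0},{"translation":[0,3.7,-4],"spin":0},{"translation":[0,3.7,-4],"spin":0},{"translation":[0,3.7,-4],"spin":0},{"translation":[0,0,0],"spin":0}]' >/dev/null
python3 -c "
from h import *
rep()"

```

```text
t 16.75 p [0.6272 0.0048 0.2514] xax [ 0.0067 -0.0055 -1.    ] yaw -5.11 w 0.06 F [-0.8 -0.3 -0.2] q [ 0.534  0.449 -0.845  1.409  0.342  1.426 -0.397]
```

```bash

python3 -m inch '[{"translation":[0,0,0],"spin":-10},{"translation":[0,0,0],"spin":-10},{"translation":[0,0,0],"spin":-10},{"translation":[0,0,0],"spin":-10},{"translation":[0,0,0],"spin":-10},{"translation":[0,0,0],"spin":-10},{"translation":[0,0,0],"spin":-10},{"translation":[0,0,0],"spin":-10},{"translation":[0,0,0],"spin":-10},{"translation":[0,0,0],"spin":0}]' >/dev/null
python3 -c "
from h import *
rep();plan([0.60,0.30,0.18],86); plan([0.44,0.358,0.14],86)"

```

```text
t 18.0 p [ 0.6278 -0.0004  0.2479] xax [ 0.0042 -0.0146 -0.9999] yaw 87.51 w 0.0602 F [0.5 1.1 0.5] q [ 0.697  0.571 -1.133  1.402  0.529  1.488  1.112]
shift cm [ 6.34 29.99 -4.11] spin 1.51 rows 6 per row [ 1.057  4.998 -0.686]
shift cm [ 10.19  35.14 -20.37] spin 1.51 rows 7 per row [ 1.456  5.021 -2.91 ]
```

```bash

python3 -m inch '[{"translation":[1.5,4.7,-1.2],"spin":1.5},{"translation":[1.5,4.7,-1.2],"spin":0},{"translation":[1.5,4.7,-1.2],"spin":0},{"translation":[1.5,4.7,-1.2],"spin":0},{"translation":[1.5,4.7,-1.2],"spin":0},{"translation":[1.5,4.7,-1.2],"spin":0},{"translation":[0,0,0],"spin":0}]' >/dev/null
python3 -c "
from h import *
rep();plan([0.549,0.277,0.06],86)
im=optics.camera('wrist'); cv2.imwrite('pics/w3.png',im[:,:,::-1])"

```

```text
t 18.88 p [0.5795 0.289  0.1488] xax [ 0.0058 -0.0191 -0.9998] yaw 83.59 w 0.06 F [ 0.  -0.8  0.6] q [ 0.175  0.683 -1.06   1.463  0.617  1.357  0.534]
shift cm [ 8.88 -1.37 -2.97] spin -2.41 rows 2 per row [ 4.441 -0.686 -1.485]
```

View pics/w3.png

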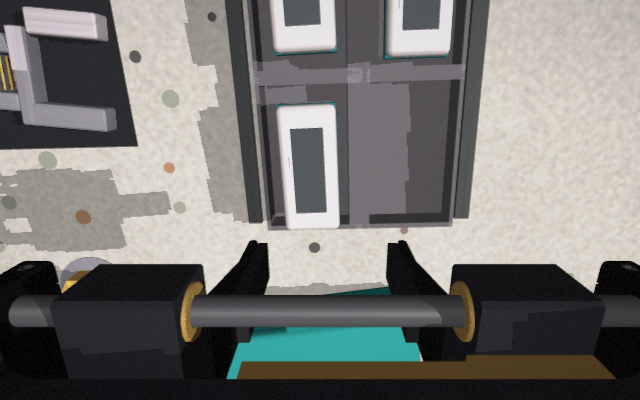

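The far cartridge shows in full at (309,167). I'll measure it in this view.

```bash
cat >> h.py <<'E'
def carts(fn,roi,z=0.054,mina=800):
    im=cv2.imread(fn); hsv=cv2.cvtColor(im,cv2.COLOR_BGR2HSV)
    m=((hsv[:,:,2]>180)&(hsv[:,:,1]<25)).astype(np.uint8); k=np.zeros_like(m); x0,y0,x1,y1=roi; k[y0:y1,x0:x1]=m[y0:y1,x0:x1]
    k=cv2.morphologyEx(k,cv2.MORPH_OPEN,np.ones((5,5)))
    for c in cv2.findContours(k,cv2.RETR_EXTERNAL,cv2.CHAIN_APPROX_NONE)[0]:
        if cv2.contourArea(c)<mina: continue
        w=px2w("wrist",c[:,0,:],z)[:,:2]*1000
        (cx,cy),(a,b),t=cv2.minAreaRect(w.astype(np.float32)); print("px",c[:,0,:].mean(0).round(0),"c",round(cx,1),round(cy,1),"sz",round(a,1),round(b,1),"ang",round(t,1))
E
python3 -c "
from h import *
carts('pics/w3.png',(262,85,346,236))"
```

```text
px [305. 182.] c 554.5 270.1 sz 61.4 92.9 ang 83.9
```

```bash
python3 -c "
from h import *
w=px2w('wrist',[[278,105],[334,103],[340,228],[288,229]],0.054); print(w, w.mean(0)); plan(w.mean(0)*[1,1,0]+[0,0,0.06],86)
"
```

```text
[[0.5067 0.2612 0.054 ]
 [0.5096 0.2979 0.054 ]
 [0.598  0.2926 0.054 ]
 [0.5947 0.2546 0.054 ]] [0.5522 0.2766 0.054 ]
shift cm [ 8.92 -1.15 -2.83] spin -2.57 rows 2 per row [ 4.462 -0.577 -1.415]
```

```bash

python3 -m inch '[{"translation":[0,-1.15,-2.8],"spin":-2.5},{"translation":[2,0,0],"spin":0},{"translation":[2,0,0],"spin":0},{"translation":[0,0,0],"spin":0}]' >/dev/null
python3 -c "
from h import *
rep();plan([0.552,0.2766,0.047],86)"

```

```text
t 19.43 p [0.5553 0.2724 0.107 ] xax [ 0.0089 -0.0232 -0.9997] yaw 85.05 w 0.0599 F [0.7 1.2 0. ] q [ 0.222  0.672 -1.063  1.587  0.633  1.264  0.529]
shift cm [ 5.99  0.52 -0.43] spin -0.95 rows 2 per row [ 2.994  0.262 -0.216]
```

```bash

python3 -m inch '[{"translation":[2,0.55,-0.4],"spin":-1},{"translation":[2,0,0],"spin":0},{"translation":[1.9,0,0],"spin":0},{"translation":[0,0,0],"spin":0}]' 0.31 25 >/dev/null
python3 -c "
from h import *
rep();plan([0.552,0.2766,0.047],86)"

```

```text
t 19.93 p [0.5536 0.2774 0.0442] xax [ 0.0101 -0.0222 -0.9997] yaw 85.97 w 0.0604 F [ 0.  -1.7  6.9] q [ 0.184  0.742 -1.014  1.631  0.699  1.171  0.495]
shift cm [-0.27 -0.1  -0.15] spin -0.03 rows 1 per row [-0.275 -0.097 -0.153]
```

```bash

python3 -m inch '[{"translation":[-0.4,-0.1,0],"spin":0}]' >/dev/null; python3 -m inch '[{"translation":[0,0,0],"spin":0},{"translation":[0,0,0],"spin":0},{"translation":[0,0,0],"spin":0},{"translation":[0,0,0],"spin":0}]' 0.7 30 >/dev/null
python3 -c "
from h import *
rep()"

```

```text
t 20.55 p [0.5532 0.2764 0.047 ] xax [ 0.009  -0.0223 -0.9997] yaw 85.97 w 0.0399 F [ 0.3 -0.3  1.4] q [ 0.188  0.738 -1.017  1.631  0.694  1.176  0.499]
```

```bash

python3 -m inch '[{"translation":[-4,0,0],"spin":0},{"translation":[-5,0,0],"spin":0},{"translation":[-2,0,0],"spin":0},{"translation":[0,0,0],"spin":0}]' >/dev/null
python3 -c "
from h import *
rep(); plan([0.56,-0.25,0.16],86)"

```

```text
t 21.05 p [0.5514 0.2777 0.1576] xax [ 0.0059 -0.0244 -0.9997] yaw 85.96 w 0.0398 F [ 1.1  0.3 -1.6] q [ 0.231  0.627 -1.102  1.538  0.589  1.346  0.564]
shift cm [  1.06 -52.57   4.57] spin -0.04 rows 9 per row [ 0.118 -5.841  0.507]
```

```bash

python3 -m inch '[{"translation":[0,-4,0.5],"spin":-2},{"translation":[0,-5,0.5],"spin":-2},{"translation":[0,-5,0.5],"spin":-2},{"translation":[0,-5,0.5],"spin":-2},{"translation":[0,-5,0.5],"spin":-2},{"translation":[0,-5,0],"spin":-1},{"translation":[0,-5,0],"spin":0},{"translation":[0,-5,0],"spin":0},{"translation":[0,-5,0],"spin":0},{"translation":[0,-4,0],"spin":0},{"translation":[0,-2,0],"spin":0},{"translation":[0,0,0],"spin":0}]' >/dev/null
python3 -c "
from h import *
rep(); plan([0.54,-0.357,0.12],97)
im=optics.camera('wrist'); cv2.imwrite('pics/w4.png',im[:,:,::-1])"

```

```text
t 22.55 p [ 0.6024 -0.2381  0.1456] xax [-0.02   -0.0223 -0.9996] yaw 97.41 w 0.0397 F [-0.2  0.3 -2.1] q [ 1.018  0.705 -1.083  1.458  0.647  1.375  1.596]
shift cm [  2.95 -10.93  -7.66] spin 0.41 rows 3 per row [ 0.984 -3.643 -2.554]
```

View pics/w4.png

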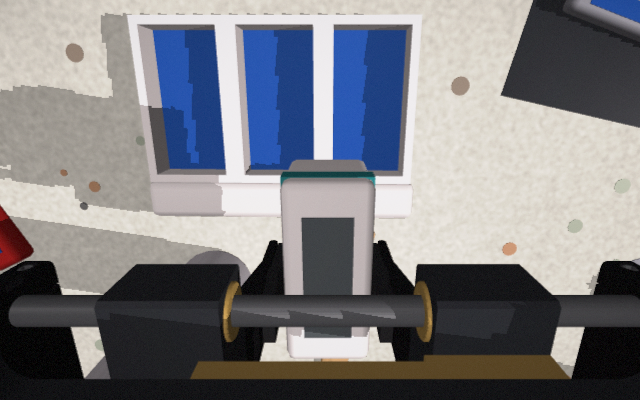

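```bash
python3 -c "
from h import *
for q in ([[138,26],[215,26],[226,177],[152,179]],[[234,26],[314,25],[320,176],[243,177]],[[332,25],[410,25],[402,175],[334,176]]):
    w=px2w('wrist',q,0.026); print((w[:,:2]*1000).round(0).tolist(), w.mean(0), np.linalg.norm(w[0]-w[3]),np.linalg.norm(w[0]-w[1]), np.degrees(np.arctan2(*(w[3]-w[0])[1::-1])))
"
```

```text
[[495.0, -385.0], [488.0, -332.0], [594.0, -319.0], [603.0, -377.0]] [ 0.5451 -0.3532  0.026 ] 0.10888575919838692 0.05366381535947502 4.599117726703424
[[486.0, -319.0], [479.0, -264.0], [583.0, -247.0], [592.0, -306.0]] [ 0.5351 -0.284   0.026 ] 0.1066515646955008 0.05525622652174341 7.002836174781222
[[477.0, -252.0], [470.0, -199.0], [574.0, -185.0], [582.0, -236.0]] [ 0.5258 -0.2179  0.026 ] 0.1060027311013167 0.05334337450004224 8.569709419256483
```

```bash

python3 -m inch '[{"translation":[0,-3.6,-1.9],"spin":0},{"translation":[0,-3.6,-1.9],"spin":0},{"translation":[0,-3.6,-1.9],"spin":0},{"translation":[0,0,0],"spin":0}]' >/dev/null
python3 -c "
from h import *
rep(); plan([0.544,-0.355,0.08],97)"

```

```text
t 23.1 p [ 0.5618 -0.3427  0.1488] xax [-0.0193 -0.0192 -0.9996] yaw 98.37 w 0.0396 F [ 0.5  0.7 -1.8] q [ 1.173  0.717 -1.076  1.429  0.653  1.385  1.79 ]
shift cm [ 6.93 -0.84 -1.79] spin 1.37 rows 2 per row [ 3.467 -0.422 -0.893]
```

```bash

python3 -m inch '[{"translation":[2.5,-0.85,-1.8],"spin":1.4},{"translation":[2.4,0,0],"spin":0},{"translation":[2,0,0],"spin":0},{"translation":[0,0,0],"spin":0}]' >/dev/null
python3 -c "
from h import *
rep(); plan([0.544,-0.355,0.048],97)"

```

```text
t 23.6 p [ 0.5469 -0.3449  0.0792] xax [-0.017  -0.0168 -0.9997] yaw 97.61 w 0.04 F [ 0.2  0.6 -0.9] q [ 1.192  0.762 -1.04   1.525  0.696  1.265  1.752]
shift cm [ 3.14 -0.91 -0.36] spin 0.61 rows 1 per row [ 3.145 -0.914 -0.363]
```

```bash

python3 -m inch '[{"translation":[0,-1,-0.3],"spin":0.5},{"translation":[0,0,0],"spin":0}]' >/dev/null
python3 -c "
from h import *
rep(); plan([0.544,-0.355,0.048],97)
im=optics.camera('wrist'); cv2.imwrite('pics/w5.png',im[:,:,::-1])"

```

```text
t 23.85 p [ 0.5465 -0.3551  0.0811] xax [-0.0152 -0.0175 -0.9997] yaw 97.17 w 0.0399 F [-0.4  0.3 -1.2] q [ 1.199  0.766 -1.036  1.511  0.697  1.27   1.762]
shift cm [ 3.31  0.09 -0.19] spin 0.17 rows 1 per row [ 3.311  0.091 -0.193]
```

View pics/w5.png

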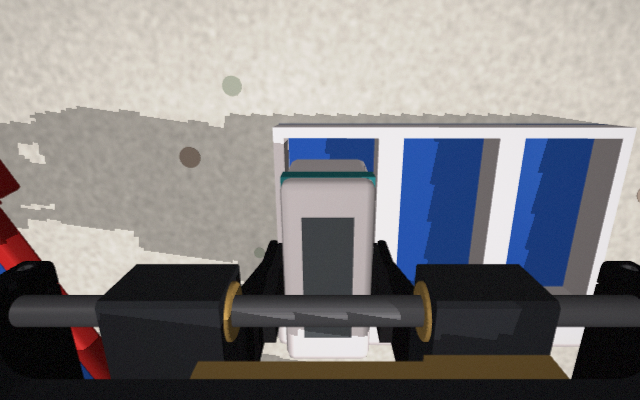

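```bash

python3 -m inch '[{"translation":[1.2,0,-0.2],"spin":0},{"translation":[1.2,0,0],"spin":0},{"translation":[0.7,0,0],"spin":0},{"translation":[0,0,0],"spin":0}]' >/dev/null
python3 -c "
from h import *
rep(); plan([0.544,-0.355,0.048],97)"

```

```text
t 24.4 p [ 0.5446 -0.355   0.0486] xax [-0.0137 -0.0173 -0.9998] yaw 97.22 w 0.0396 F [ 0.2 -0.2 -0.3] q [ 1.192  0.796 -1.013  1.538  0.725  1.22   1.745]
shift cm [ 0.06  0.01 -0.06] spin 0.22 rows 1 per row [ 0.063  0.012 -0.062]
```

```bash

python3 -m inch '[{"translation":[0,0,0],"spin":0},{"translation":[0,0,0],"spin":0},{"translation":[0,0,0],"spin":0}]' 0.40 >/dev/null
python3 -m inch '[{"translation":[-3,0,0],"spin":0},{"translation":[-5,0,0],"spin":0},{"translation":[-4,0,0],"spin":0},{"translation":[0,0,3],"spin":0},{"translation":[0,0,3],"spin":0},{"translation":[0,0,0],"spin":0}]' >/dev/null
python3 -c "
from h import *
rep()
im=optics.camera('wrist'); cv2.imwrite('pics/w6.png',im[:,:,::-1])
im=optics.camera('top'); cv2.imwrite('pics/top1.png',cv2.resize(im[100:300,140:460,::-1],(800,500)))
plan([0.56,0.1,0.18],86)
"

```

```text
t 25.52 p [ 0.6076 -0.3455  0.1736] xax [-0.0116 -0.0183 -0.9998] yaw 97.16 w 0.052 F [-0.7 -0.1 -0.8] q [ 1.07   0.764 -1.05   1.279  0.668  1.459  1.772]
shift cm [-1.46 44.9   0.92] spin 11.05 rows 8 per row [-0.182  5.612  0.115]
```

View pics/w6.png

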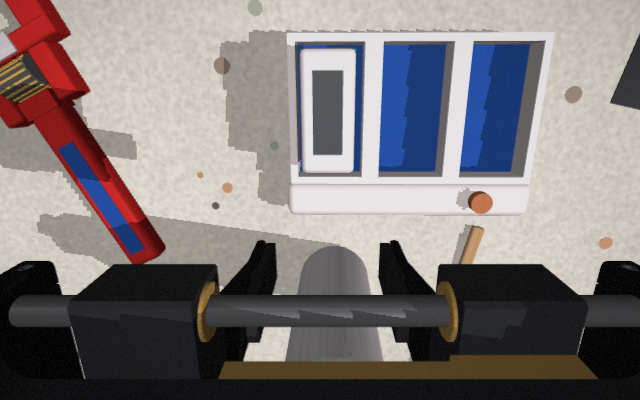

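View pics/top1.png

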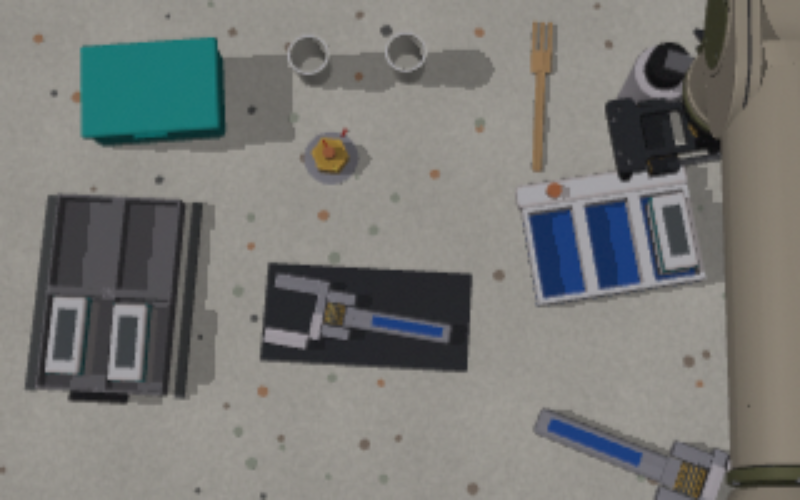

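First cartridge lies in the left slot at (327,110). The bottle is upright and untouched, and nothing else moved. Back for the second.

```bash

python3 -m inch '[{"translation":[0,4,-1],"spin":1},{"translation":[0,5.5,-0.5],"spin":2},{"translation":[0,5.5,0],"spin":2},{"translation":[0,5.5,0],"spin":2},{"translation":[0,5.5,0],"spin":2},{"translation":[0,5.5,0],"spin":2},{"translation":[0,5.5,0],"spin":0},{"translation":[0,5.5,0],"spin":0},{"translation":[0,5.5,0],"spin":0},{"translation":[0,5.5,0],"spin":0},{"translation":[0,5.5,0],"spin":0},{"translation":[0,5,0],"spin":0},{"translation":[0,0,0],"spin":0}]' 0.31 >/dev/null
python3 -c "
from h import *
rep(); plan([0.441,0.358,0.12],86)"

```

```text
t 27.25 p [0.6001 0.2918 0.1555] xax [-0.0167 -0.0309 -0.9994] yaw 84.38 w 0.0599 F [0.3 0.  0.6] q [ 0.138  0.732 -1.048  1.372  0.635  1.425  0.567]
shift cm [  3.61   5.14 -16.43] spin -1.62 rows 3 per row [ 1.204  1.715 -5.478]
```

```bash

python3 -m inch '[{"translation":[0,2.5,-5],"spin":-1.6},{"translation":[0,2.6,-5],"spin":0},{"translation":[0.5,0,-4],"spin":0},{"translation":[0.5,0,-1],"spin":0},{"translation":[0,0,0],"spin":0}]' >/dev/null
python3 -c "
from h import *
rep(); plan([0.441,0.358,0.12],86)
im=optics.camera('wrist'); cv2.imwrite('pics/w7.png',im[:,:,::-1])"

```

```text
t 27.88 p [0.4543 0.3477 0.1448] xax [-0.0143 -0.0361 -0.9992] yaw 85.41 w 0.0599 F [ 0.3 -0.6  0.1] q [ 0.125  0.582 -1.15   1.649  0.555  1.316  0.36 ]
shift cm [ 2.46  1.01 -1.38] spin -0.59 rows 1 per row [ 2.464  1.008 -1.383]
```

View pics/w7.png

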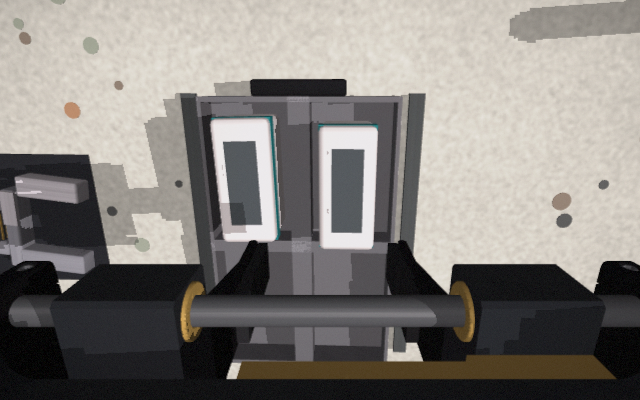

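The two cartridges are at (349,187) and (245,180).

```bash
python3 -c "
from h import *
for q in ([[321,126],[377,126],[373,248],[321,248]],[[213,119],[269,117],[278,239],[226,242]]):
    w=px2w('wrist',q,0.054); print((w[:,:2]*1000).round(0).tolist(), w.mean(0))
plan([0.441,0.358,0.09],86)
"
```

```text
[[395.0, 346.0], [398.0, 382.0], [485.0, 376.0], [482.0, 338.0]] [0.44   0.3604 0.054 ]
[[385.0, 274.0], [386.0, 312.0], [473.0, 307.0], [473.0, 268.0]] [0.4294 0.2905 0.054 ]
shift cm [ 5.48  1.11 -1.41] spin -0.63 rows 1 per row [ 5.48   1.11  -1.409]
```

```bash

python3 -m inch '[{"translation":[1.5,1.3,-1.4],"spin":-0.6},{"translation":[2,0,0],"spin":0},{"translation":[2,0,0],"spin":0},{"translation":[0,0,0],"spin":0}]' >/dev/null
python3 -c "
from h import *
rep(); plan([0.44,0.36,0.048],86)"

```

```text
t 28.43 p [0.4425 0.359  0.0843] xax [-0.0161 -0.0363 -0.9992] yaw 85.78 w 0.0599 F [ 0.8 -0.2 -0.1] q [ 0.067  0.644 -1.101  1.707  0.615  1.223  0.297]
shift cm [ 3.63  0.21 -0.21] spin -0.22 rows 1 per row [ 3.626  0.213 -0.21 ]
```

```bash

python3 -m inch '[{"translation":[1.5,0.2,-0.2],"spin":0},{"translation":[1.3,0,0],"spin":0},{"translation":[0.8,0,0],"spin":0},{"translation":[0,0,0],"spin":0}]' >/dev/null
python3 -c "
from h import *
rep(); plan([0.44,0.36,0.048],86)"
python3 -m inch '[{"translation":[0,0,0],"spin":0},{"translation":[0,0,0],"spin":0},{"translation":[0,0,0],"spin":0},{"translation":[0,0,0],"spin":0}]' 0.7 30

```

```text
t 28.93 p [0.4403 0.36   0.0458] xax [-0.0162 -0.036  -0.9992] yaw 85.76 w 0.0603 F [-0.   0.2  0. ] q [ 0.039  0.687 -1.064  1.737  0.659  1.164  0.265]
shift cm [-0.22 -0.01 -0.03] spin -0.24 rows 1 per row [-0.219 -0.01  -0.033]
time: 29.42
ee_pos: [0.4409, 0.3603, 0.0469]
eef_rot: [0.014, 0.711, -0.039, 0.702]
ft_force: [0.1, 1.0, -0.8]
width: 0.04
```

```bash

python3 -m inch '[{"translation":[-4,0,0],"spin":0},{"translation":[-5,0,0],"spin":0},{"translation":[-2,-1,2],"spin":0},{"translation":[0,-3,4],"spin":0},{"translation":[0,-4,4],"spin":-1},{"translation":[0,-4,3],"spin":-2},{"translation":[0,-5,1],"spin":-2},{"translation":[0,-5.5,0],"spin":-2},{"translation":[0,-5.5,0],"spin":-2},{"translation":[0,-5.5,0],"spin":-2},{"translation":[0,-5.5,0],"spin":0},{"translation":[0,-5.5,0],"spin":0},{"translation":[0,-5.5,0],"spin":0},{"translation":[0,-5,0],"spin":0},{"translation":[0,-4,0],"spin":0},{"translation":[0,0,0],"spin":0}]' >/dev/null
python3 -c "
from h import *
rep(); plan([0.534,-0.287,0.09],97)"

```

```text
t 31.43 p [ 0.6179 -0.2528  0.1782] xax [-0.0142 -0.0344 -0.9993] yaw 97.14 w 0.0397 F [-0.3 -0.9 -1.6] q [ 1.001  0.712 -1.094  1.373  0.661  1.442  1.615]
shift cm [ 9.05 -2.06 -8.59] spin 0.14 rows 3 per row [ 3.018 -0.688 -2.863]
```

```bash

python3 -m inch '[{"translation":[2,-1,-4.2],"spin":0},{"translation":[2,-1,-4.2],"spin":0},{"translation":[2,0,0],"spin":0},{"translation":[2,0,0],"spin":0},{"translation":[0,0,0],"spin":0}]' >/dev/null
python3 -c "
from h import *
rep(); plan([0.534,-0.287,0.08],97)"

```

```text
t 32.05 p [ 0.5353 -0.2814  0.0976] xax [-0.0129 -0.0318 -0.9994] yaw 97.43 w 0.0398 F [ 0.8 -0.1 -0. ] q [ 1.2    0.677 -1.106  1.637  0.668  1.247  1.65 ]
shift cm [ 1.77 -0.48 -0.17] spin 0.43 rows 1 per row [ 1.774 -0.481 -0.172]
```

```bash

python3 -m inch '[{"translation":[1,-0.5,-0.2],"spin":0.4},{"translation":[0.7,0,0],"spin":0},{"translation":[0,0,0],"spin":0}]' >/dev/null
python3 -c "
from h import *
rep(); plan([0.534,-0.286,0.048],97)
im=optics.camera('wrist'); cv2.imwrite('pics/w8.png',im[:,:,::-1])"

```

```text
t 32.42 p [ 0.536  -0.2859  0.0808] xax [-0.0105 -0.0315 -0.9994] yaw 97.16 w 0.0399 F [-0.4 -0.6 -1.2] q [ 1.194  0.697 -1.089  1.645  0.687  1.221  1.641]
shift cm [ 3.28  0.11 -0.15] spin 0.16 rows 1 per row [ 3.276  0.111 -0.153]
```

View pics/w8.png

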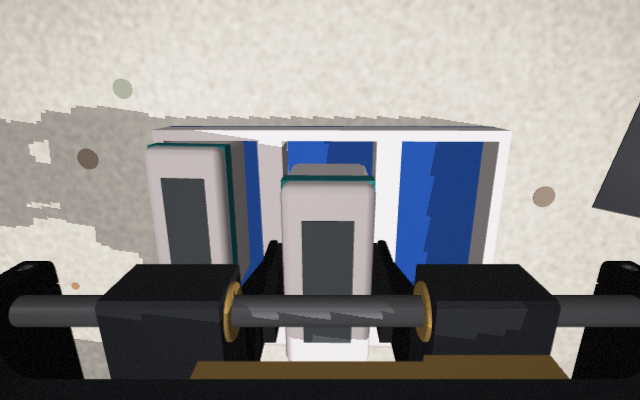

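The cartridge (281–375) is centred over the middle slot (284–376). Lowering and releasing.

```bash

python3 -m inch '[{"translation":[1.2,0.1,-0.1],"spin":0},{"translation":[1.2,0,0],"spin":0},{"translation":[0.7,0,0],"spin":0},{"translation":[0,0,0],"spin":0}]' 
python3 -m inch '[{"translation":[0,0,0],"spin":0},{"translation":[0,0,0],"spin":0},{"translation":[0,0,0],"spin":0}]' 0.40 

```

```text
time: 32.98
ee_pos: [0.5345, -0.2861, 0.0479]
eef_rot: [-0.055, 0.71, 0.033, 0.701]
ft_force: [0.6, 0.0, -0.1]
width: 0.0399
time: 33.35
ee_pos: [0.5352, -0.2863, 0.0488]
eef_rot: [-0.055, 0.709, 0.033, 0.702]
ft_force: [0.1, 0.5, 0.0]
width: 0.0515
```

```bash

python3 -m inch '[{"translation":[-3,0,0],"spin":0},{"translation":[-5,0,0],"spin":0},{"translation":[-4,0,0],"spin":0},{"translation":[0,0,3],"spin":0},{"translation":[0,0,3],"spin":0},{"translation":[0,0,0],"spin":0}]' >/dev/null
python3 -c "
from h import *
rep(); 
im=optics.camera('wrist'); cv2.imwrite('pics/w9.png',im[:,:,::-1])"
python3 -m inch '[{"translation":[0,5,0],"spin":2},{"translation":[0,5.5,0],"spin":2},{"translation":[0,5.5,0],"spin":2},{"translation":[0,5.5,0],"spin":2},{"translation":[0,5.5,0],"spin":2},{"translation":[0,5.5,0],"spin":1},{"translation":[0,5.5,0],"spin":0},{"translation":[0,5.5,0],"spin":0},{"translation":[0,5.5,0],"spin":0},{"translation":[0,5,0],"spin":0},{"translation":[0,4,-2],"spin":0},{"translation":[0,0,-5],"spin":0},{"translation":[0,0,-5],"spin":0},{"translation":[0,0,-4],"spin":0},{"translation":[0,0,0],"spin":0}]' 0.31 >/dev/null
python3 -c "
from h import *
rep(); plan([0.4295,0.289,0.12],86)
im=optics.camera('wrist'); cv2.imwrite('pics/w10.png',im[:,:,::-1])"

```

```text
t 34.1 p [ 0.5974 -0.2755  0.1737] xax [-0.007  -0.0337 -0.9994] yaw 97.05 w 0.052 F [ 0.3 -1.5  0.1] q [ 1.071  0.694 -1.105  1.416  0.652  1.413  1.651]
t 36.02 p [0.4391 0.3202 0.15  ] xax [-0.0107 -0.0447 -0.9989] yaw 84.68 w 0.06 F [-0.4 -0.3  0.5] q [ 0.214  0.529 -1.2    1.716  0.527  1.305  0.369]
shift cm [ 3.15 -3.06 -0.64] spin -1.32 rows 1 per row [ 3.15  -3.058 -0.643]
```

View pics/w9.png

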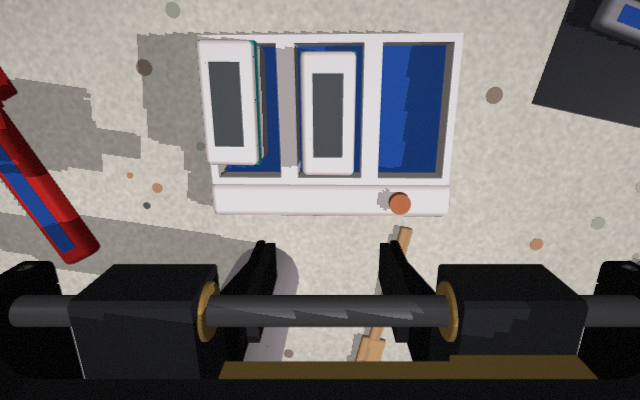

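View pics/w10.png

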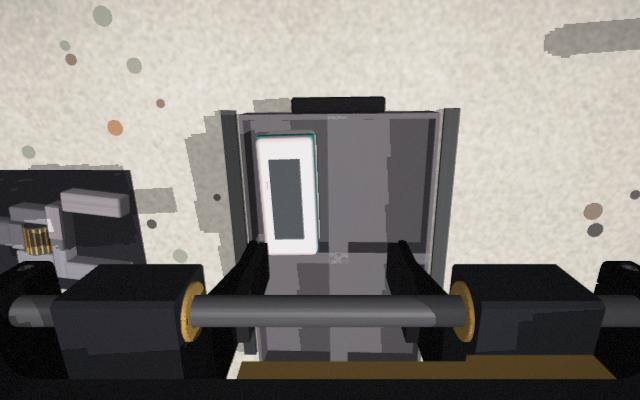

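w9: two cartridges in their slots at (230,100) and (328,112), the right slot free. w10: the last cartridge at (288,194).

```bash
python3 -c "
from h import *
w=px2w('wrist',[[257,138],[314,134],[318,253],[267,255]],0.054); print((w[:,:2]*1000).round(0).tolist(), w.mean(0))
"
python3 -m inch '[{"translation":[0,-3.1,-0.7],"spin":-1.3},{"translation":[2,0,0],"spin":0},{"translation":[2,0,0],"spin":0},{"translation":[0,0,0],"spin":0}]' >/dev/null
python3 -c "
from h import *
rep(); plan([0.43,0.289,0.048],86)"

```

```text
[[386.0, 273.0], [387.0, 312.0], [475.0, 305.0], [474.0, 267.0]] [0.4303 0.2891 0.054 ]
t 36.58 p [0.434  0.2846 0.109 ] xax [-0.01   -0.0446 -0.999 ] yaw 85.53 w 0.0598 F [ 0.3  0.1 -0.7] q [ 0.288  0.526 -1.196  1.82   0.545  1.213  0.406]
shift cm [ 6.08  0.69 -0.39] spin -0.47 rows 2 per row [ 3.04   0.344 -0.197]
```

```bash

python3 -m inch '[{"translation":[2,0.7,-0.4],"spin":-0.5},{"translation":[2,0,0],"spin":0},{"translation":[1.6,0,0],"spin":0},{"translation":[0,0,0],"spin":0}]' >/dev/null
python3 -c "
from h import *
rep(); plan([0.43,0.289,0.048],86)"

```

```text
t 37.08 p [0.4292 0.2911 0.0485] xax [-0.0116 -0.0438 -0.999 ] yaw 86.18 w 0.0599 F [-0.  -1.   0.6] q [ 0.214  0.604 -1.124  1.866  0.628  1.121  0.344]
shift cm [ 0.06 -0.21  0.09] spin 0.18 rows 1 per row [ 0.061 -0.206  0.093]
```

```bash

python3 -m inch '[{"translation":[0,-0.2,0],"spin":0},{"translation":[0,0,0],"spin":0},{"translation":[0,0,0],"spin":0},{"translation":[0,0,0],"spin":0}]' 0.7 30
python3 -m inch '[{"translation":[-4,0,0],"spin":0},{"translation":[-5,0,0],"spin":0},{"translation":[-2,0,2],"spin":0},{"translation":[0,-3,4],"spin":0},{"translation":[0,-4,4],"spin":-1},{"translation":[0,-4,3],"spin":-2},{"translation":[0,-5,1],"spin":-2},{"translation":[0,-5.5,0],"spin":-2},{"translation":[0,-5.5,0],"spin":-2},{"translation":[0,-5.5,0],"spin":-2},{"translation":[0,-5.5,0],"spin":0},{"translation":[0,-5,0],"spin":0},{"translation":[0,-4,0],"spin":0},{"translation":[0,0,0],"spin":0}]' >/dev/null
python3 -c "
from h import *
rep(); plan([0.525,-0.2185,0.1],97)"

```

```text
time: 37.58
ee_pos: [0.43, 0.2893, 0.05]
eef_rot: [0.009, 0.709, -0.039, 0.704]
ft_force: [1.1, 0.3, -1.4]
width: 0.0396
t 39.33 p [ 0.5973 -0.1984  0.1837] xax [-0.0064 -0.0416 -0.9991] yaw 97.51 w 0.0399 F [-0.   0.4 -2.1] q [ 1.025  0.649 -1.162  1.485  0.639  1.411  1.531]
shift cm [ 8.49 -0.71 -7.33] spin 0.51 rows 2 per row [ 4.244 -0.355 -3.666]
```

```bash

python3 -m inch '[{"translation":[2,-0.7,-3.8],"spin":0.5},{"translation":[2,0,-3.8],"spin":0},{"translation":[2,0,0],"spin":0},{"translation":[2,0,0],"spin":0},{"translation":[0,0,0],"spin":0}]' >/dev/null
python3 -c "
from h import *
rep(); plan([0.525,-0.2175,0.08],97)"

```

```text
t 39.95 p [ 0.5218 -0.2146  0.1023] xax [-0.0044 -0.0397 -0.9992] yaw 97.21 w 0.0398 F [ 0.1  0.1 -1. ] q [ 1.2    0.61  -1.178  1.747  0.645  1.213  1.536]
shift cm [ 2.24 -0.24  0.3 ] spin 0.21 rows 1 per row [ 2.241 -0.241  0.303]
```

```bash

python3 -m inch '[{"translation":[1.2,-0.3,0.3],"spin":0.2},{"translation":[0.9,0,0],"spin":0},{"translation":[0,0,0],"spin":0}]' >/dev/null
python3 -c "
from h import *
rep(); plan([0.525,-0.2175,0.049],97)
im=optics.camera('wrist'); cv2.imwrite('pics/w11.png',im[:,:,::-1])"

```

```text
t 40.33 p [ 0.5275 -0.2168  0.0809] xax [-0.0023 -0.039  -0.9992] yaw 97.11 w 0.0399 F [-0.3 -0.8 -0.1] q [ 1.173  0.643 -1.148  1.75   0.676  1.184  1.518]
shift cm [ 3.19  0.08 -0.23] spin 0.11 rows 1 per row [ 3.193  0.085 -0.231]
```

View pics/w11.png

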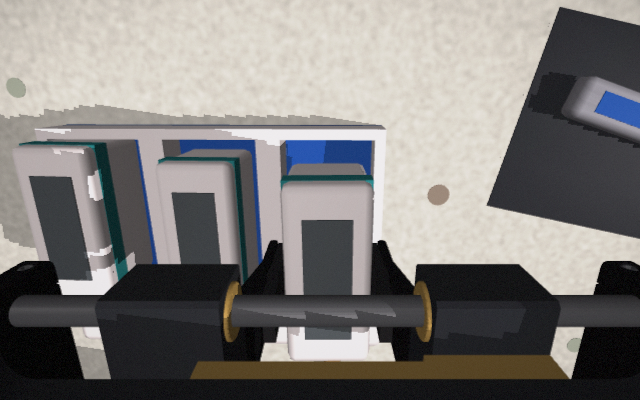

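The cartridge (281–372) is centred over the last slot (284–374). Lowering.

```bash

python3 -m inch '[{"translation":[1.2,0,-0.2],"spin":0},{"translation":[1.2,0,0],"spin":0},{"translation":[0.6,0,0],"spin":0},{"translation":[0,0,0],"spin":0}]' 
python3 -m inch '[{"translation":[0,0,0],"spin":0},{"translation":[0,0,0],"spin":0},{"translation":[0,0,0],"spin":0}]' 0.40 
python3 -m inch '[{"translation":[-3,0,0],"spin":0},{"translation":[-5,0,0],"spin":0},{"translation":[-4,0,0],"spin":0},{"translation":[0,0,3],"spin":0},{"translation":[0,0,3],"spin":0},{"translation":[0,0,0],"spin":0}]' >/dev/null
python3 -c "
from h import *
rep(); 
im=optics.camera('wrist'); cv2.imwrite('pics/w12.png',im[:,:,::-1])"

```

```text
time: 40.88
ee_pos: [0.5256, -0.2186, 0.0496]
eef_rot: [-0.058, 0.707, 0.03, 0.704]
ft_force: [0.6, -0.3, -1.0]
width: 0.0398
time: 41.25
ee_pos: [0.526, -0.2187, 0.0502]
eef_rot: [-0.058, 0.707, 0.03, 0.705]
ft_force: [-1.0, -0.3, -0.6]
width: 0.0514
t 42.0 p [ 0.5869 -0.2072  0.1748] xax [ 0.0005 -0.0409 -0.9992] yaw 96.97 w 0.0524 F [-0.4  0.6  0. ] q [ 1.063  0.639 -1.165  1.522  0.634  1.379  1.536]
```

View pics/w12.png

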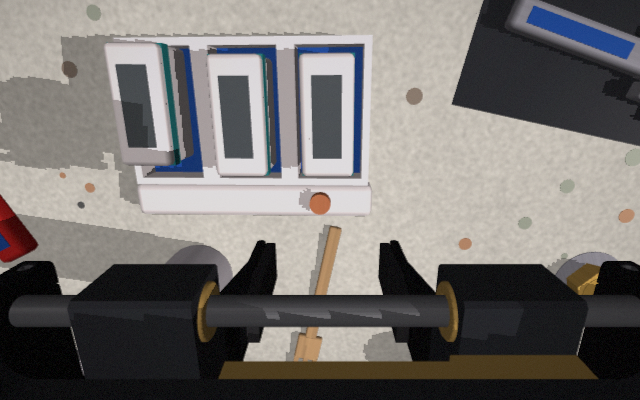

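All three are in. I'll check their centres numerically and take a fresh top view for the wrench.

```bash
python3 -c "
from h import *
for q in ([[107,43],[162,42],[180,163],[125,163]],[[209,54],[265,54],[271,175],[220,175]],[[302,54],[355,54],[352,175],[302,175]]):
    w=px2w('wrist',q,0.054); print((w[:,:2]*1000).round(0).tolist(), w.mean(0))
"
```

```text
[[493.0, -381.0], [488.0, -342.0], [573.0, -329.0], [579.0, -373.0]] [ 0.5332 -0.3561  0.054 ]
[[492.0, -308.0], [487.0, -268.0], [574.0, -258.0], [579.0, -298.0]] [ 0.5327 -0.283   0.054 ]
[[484.0, -243.0], [479.0, -206.0], [565.0, -196.0], [570.0, -234.0]] [ 0.5248 -0.2194  0.054 ]
```

```bash

python3 -m inch '[{"translation":[-1.5,5.1,1],"spin":0},{"translation":[-1.5,5.1,1],"spin":0},{"translation":[-1.5,5.1,1],"spin":0},{"translation":[-1.5,5.1,1],"spin":0},{"translation":[0,5.1,1],"spin":0},{"translation":[0,0,0],"spin":9},{"translation":[0,0,0],"spin":10},{"translation":[0,0,0],"spin":10},{"translation":[0,0,0],"spin":10},{"translation":[0,0,0],"spin":10},{"translation":[0,0,0],"spin":10},{"translation":[0,0,0],"spin":10},{"translation":[0,0,0],"spin":10},{"translation":[0,0,0],"spin":10},{"translation":[0,0,0],"spin":10},{"translation":[0,0,0],"spin":9},{"translation":[0,0,0],"spin":0}]' 0 >/dev/null
python3 -c "
from h import *
rep(); 
im=optics.camera('wrist'); cv2.imwrite('pics/w13.png',im[:,:,::-1])
print(w2px('wrist',[0.655,0.053,0.02]))
for n,q,z in (('cup',[263,118],.06),('cup',[302,117],.06),('forktip',[358,112],0.005),('forkend',[355,165],0.005),('box1',[173,121],.06),('box2',[229,117],.06),('box3',[229,153],.06),('box4',[174,157],.06),('bottle',[404,127],.195)): print(n,px2w('top',q,z))"

```

```text
t 44.17 p [0.5933 0.0506 0.2229] xax [-0.0095 -0.0498 -0.9987] yaw -15.12 w 0.0869 F [-0.3 -0.3 -0.3] q [ 0.468  0.409 -0.848  1.519  0.353  1.382 -0.678]
[[386.1098 146.2356]]
cup [[0.778 0.073 0.06 ]]
cup [[ 0.7773 -0.045   0.06  ]]
forktip [[ 0.8098 -0.2213  0.005 ]]
forkend [[ 0.6372 -0.2038  0.005 ]]
box1 [[0.7773 0.3454 0.06  ]]
box2 [[0.7845 0.1759 0.06  ]]
box3 [[0.6716 0.1753 0.06  ]]
box4 [[0.6645 0.3392 0.06  ]]
bottle [[ 0.6876 -0.3195  0.195 ]]
```

View pics/w13.png

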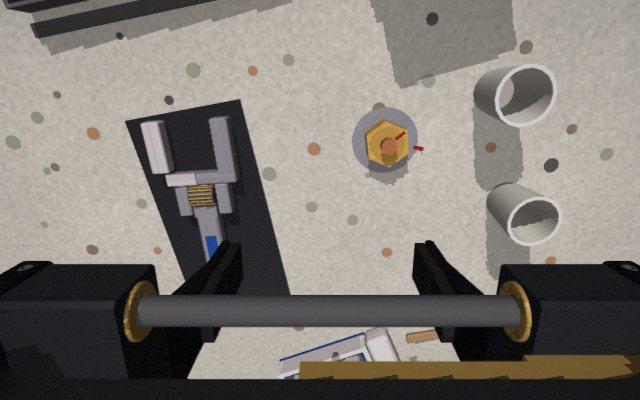

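w13 shows the nut at (388,143) with its red mark running to (405,132) and the rosette's red mark at (419,149). The wrench head is at (195,165). I'll enlarge the nut.

```bash
python3 -c "
import cv2
im=cv2.imread('pics/w13.png'); cv2.imwrite('pics/w13z.png',cv2.resize(im[95:195,330:440],(770,700)[:2] and (660,600),interpolation=cv2.INTER_CUBIC))
cv2.imwrite('pics/w13y.png',cv2.resize(im[90:290,110:310],(600,600),interpolation=cv2.INTER_CUBIC))"
```

```text
(no output)
```

View pics/w13z.png

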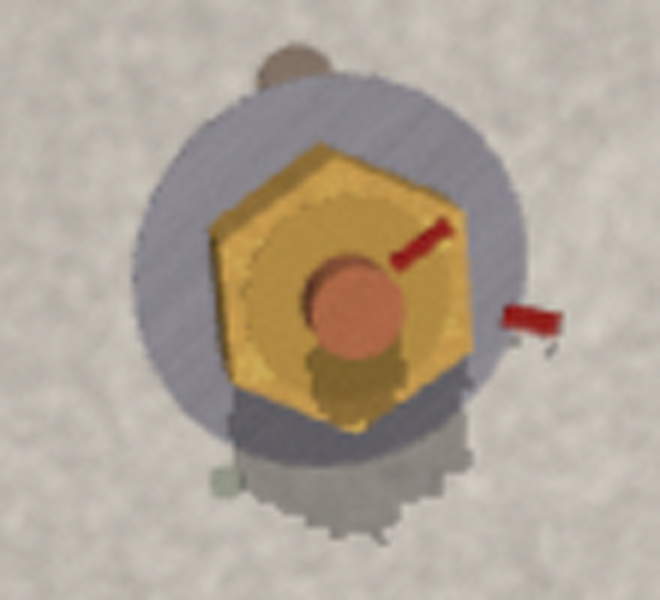

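View pics/w13y.png

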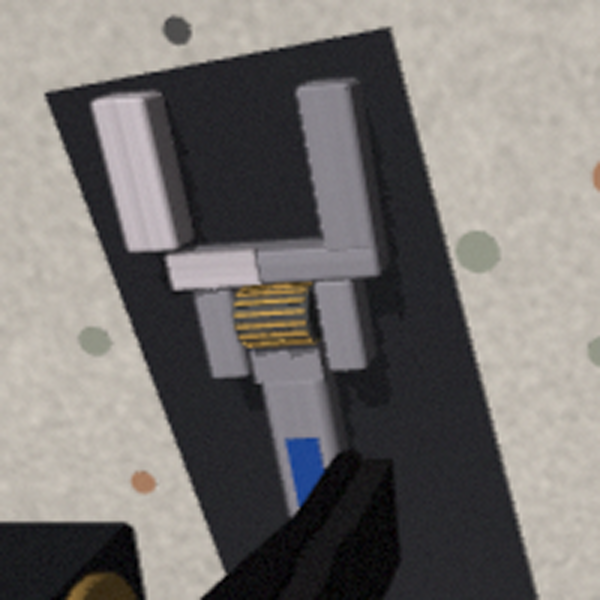

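```bash
python3 -c "
from h import *
f=lambda q,s,o,z: px2w('wrist',np.array(q)/s+np.array(o),z)
h=f([[338,158],[463,210],[472,350],[360,430],[235,385],[222,238]],6,(330,95),.019)
c=h.mean(0); print('nut',c); d=h-c; print(np.linalg.norm(d,axis=1), np.degrees(np.arctan2(d[:,1],d[:,0])))
m=f([[395,265],[450,225]],6,(330,95),.019); print('mark',np.degrees(np.arctan2(*(m[1]-m[0])[1::-1])),np.degrees(np.arctan2(*(m.mean(0)-c)[1::-1])))
ro=f([[532,320]],6,(330,95),.002)[0]; print('ros',np.degrees(np.arctan2(*(ro-c)[1::-1])))
w=f([[302,95],[322,235],[162,100],[190,235]],3,(110,90),.016); print(w)
for a,b in ((0,1),(2,3)): print(np.degrees(np.arctan2(*(w[a]-w[b])[1::-1])))
hd=f([[288,440],[322,440],[235,287],[308,287],[244,345],[315,345]],3,(110,90),.016); print(hd)
"
```

```text
nut [0.6573 0.054  0.019 ]
[0.0226 0.0227 0.0228 0.0228 0.0233 0.0232] [  82.6168   23.6448  -37.9389  -96.5954 -155.5015  140.4247]
mark 22.507450227726615 21.301708125920428
ros -27.25592875165843
[[0.4962 0.1197 0.016 ]
 [0.4854 0.0742 0.016 ]
 [0.4519 0.1299 0.016 ]
 [0.4423 0.0858 0.016 ]]
76.67394323305729
77.74658279763175
[[0.4454 0.0051 0.016 ]
 [0.4573 0.0019 0.016 ]
 [0.4498 0.0646 0.016 ]
 [0.474  0.0581 0.016 ]
 [0.4444 0.0438 0.016 ]
 [0.4685 0.0373 0.016 ]]
```

The nut is at (0.657, 0.054), its flats fit a wrench heading of 82.5°, and the mark must turn about 50° clockwise. Sizes agree: corner radius 22.9 mm against 23. Before handling the wrench I'll remove the 2.9° tool tilt at the inner reach limit again.

```bash

python3 -m inch '[{"translation":[0,-3.2,4.9],"spin":0},{"translation":[0,-3.2,4.9],"spin":0},{"translation":[0,-3.2,4.9],"spin":0},{"translation":[0,-3.2,4.9],"spin":0},{"translation":[0,-3.2,4.9],"spin":0},{"translation":[0,-3.2,4.9],"spin":0},{"translation":[0,-3.2,4.9],"spin":0},{"translation":[0,-3.2,4.9],"spin":0},{"translation":[0,-3.2,4.9],"spin":0},{"translation":[0,-5,3.1],"spin":0},{"translation":[0,-5,3.1],"spin":0},{"translation":[0,-5,3.1],"spin":0},{"translation":[0,0,0],"spin":0}]' >/dev/null
python3 -c "
from h import *
rep()"

```

```text
t 45.85 p [ 0.0171 -0.3737  0.2476] xax [-0.0155 -0.0518 -0.9985] yaw -12.21 w 0.0869 F [ 0.6  0.5 -0.2] q [ 1.37  -0.281  0.009  2.072  0.029  1.302  1.158]
```

```bash

python3 -m inch '[{"translation":[0,-4,-1.7],"spin":0},{"translation":[0,-4,-1.7],"spin":0},{"translation":[0,0,-2],"spin":0},{"translation":[0,0,-2],"spin":0},{"translation":[0,0,0],"spin":0}]' >/dev/null
python3 -c "
from h import *
rep()"

```

```text
t 46.48 p [-0.0469 -0.2888  0.2448] xax [-0.0169 -0.0535 -0.9984] yaw -11.11 w 0.0871 F [-0.6 -0.4  0.2] q [ 1.649 -0.491 -0.066  2.216 -0.016  1.363  1.4  ]
```

```bash

python3 -m inch '[{"translation":[0,0,-2],"spin":0},{"translation":[0,0,-2],"spin":0},{"translation":[0,0,0],"spin":0}]' >/dev/null
python3 -c "
from h import *
rep()"

```

```text
t 46.85 p [-0.0468 -0.2748  0.2359] xax [-0.0167 -0.0259 -0.9995] yaw -11.62 w 0.0868 F [ 0.6  0.3 -0.3] q [ 1.698 -0.498 -0.1    2.237 -0.033  1.374  1.413]
```

```bash

python3 -m inch '[{"translation":[0,-5,0],"spin":0},{"translation":[0,-3,-1],"spin":0},{"translation":[0,0,0],"spin":0}]' >/dev/null
python3 -c "
from h import *
rep()"

```

```text
t 47.23 p [-0.1229 -0.2514  0.2372] xax [-0.0159 -0.0284 -0.9995] yaw -10.71 w 0.087 F [ 0.7  0.  -0.1] q [ 2.056 -0.498 -0.141  2.233 -0.064  1.37   1.756]
```

```bash

python3 -m inch '[{"translation":[0,0.5,-1.9],"spin":0},{"translation":[0,0.5,-1.9],"spin":0},{"translation":[0,0,0],"spin":0}]' >/dev/null
python3 -c "
from h import *
rep()"

```

```text
t 47.6 p [-0.1194 -0.2409  0.2285] xax [-0.0062 -0.0029 -1.    ] yaw -11.29 w 0.087 F [-0.6 -0.4  0.4] q [ 2.074 -0.498 -0.154  2.251 -0.07   1.38   1.755]
```

```bash

python3 -m inch '[{"translation":[0,4.3,4.1],"spin":0},{"translation":[0,4.3,4.1],"spin":0},{"translation":[0,4.3,4.1],"spin":0},{"translation":[0,4.3,4.1],"spin":0},{"translation":[0,4.3,4.1],"spin":0},{"translation":[0,5.4,-2.6],"spin":0},{"translation":[0,5.4,-2.6],"spin":0},{"translation":[0,5.4,-2.6],"spin":0},{"translation":[0,5.4,-2.6],"spin":0},{"translation":[0,3.1,-5.1],"spin":0},{"translation":[0,3.1,-5.1],"spin":0},{"translation":[0,3.1,-5.1],"spin":0},{"translation":[0,3.1,-5.1],"spin":0},{"translation":[0,3.1,-5.1],"spin":0},{"translation":[0,-0.4,-5],"spin":0},{"translation":[0,-0.4,-5],"spin":0},{"translation":[0,-0.4,-5],"spin":0},{"translation":[0,0,0],"spin":0}]' >/dev/null
python3 -c "
from h import *
rep()
im=optics.camera('wrist'); cv2.imwrite('pics/w14.png',im[:,:,::-1])"

```

```text
t 49.85 p [ 0.5229 -0.0132  0.2379] xax [ 0.0314  0.0124 -0.9994] yaw -6.08 w 0.0868 F [ 0.4 -0.4  0.1] q [ 0.92   0.226 -1.089  1.714  0.2    1.294 -0.314]
```

View pics/w14.png

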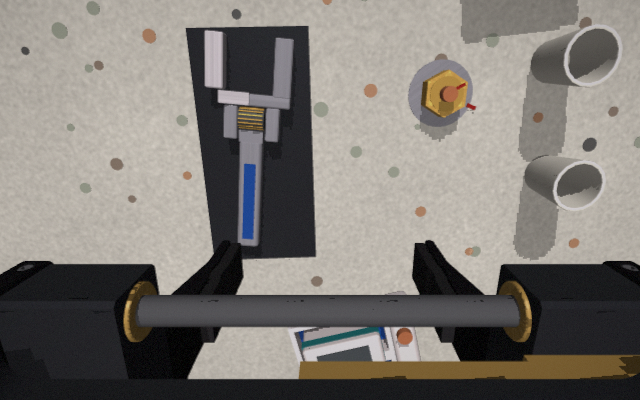

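The full wrench is in view, with its handle inlay at (249,200), head up, and worm at (251,118). The fast sweep left a 1.9° tilt. I'll trim it at the nearby inner limit, then approach slowly.

```bash

python3 -m inch '[{"translation":[0,-3.8,-1.5],"spin":0},{"translation":[0,-3.8,-1.5],"spin":0},{"translation":[0,-3.8,-1.5],"spin":0},{"translation":[0,-3.8,-1.5],"spin":0},{"translation":[0,-3.8,-1.5],"spin":0},{"translation":[0,-3.8,-1.5],"spin":0},{"translation":[0,0,0],"spin":0}]' >/dev/null
python3 -c "
from h import *
rep()"

```

```text
t 50.77 p [0.3194 0.0964 0.2347] xax [ 0.0378  0.024  -0.999 ] yaw -5.59 w 0.087 F [1.3 0.3 0.1] q [ 0.712 -0.495 -0.822  2.124 -0.388  1.345 -0.067]
```

```bash

python3 -m inch '[{"translation":[0,-1.7,0.9],"spin":0},{"translation":[0,-1.7,0.9],"spin":0},{"translation":[0,0,0],"spin":0}]' >/dev/null
python3 -c "
from h import *
rep()"

```

```text
t 51.15 p [0.2883 0.0825 0.2347] xax [ 0.0413  0.0256 -0.9988] yaw -5.51 w 0.087 F [ 0.2 -0.  -0.6] q [ 0.341 -0.496 -0.538  2.195 -0.273  1.344 -0.187]
```

```bash

python3 -m inch '[{"translation":[0,-1.7,0.8],"spin":0},{"translation":[0,-1.7,0.8],"spin":0},{"translation":[0,0,0],"spin":0}]' >/dev/null
python3 -c "
from h import *
rep()"

```

```text
t 51.52 p [0.2763 0.0755 0.2376] xax [ 0.0461  0.0231 -0.9987] yaw -5.96 w 0.0871 F [-0.7  0.2  0.4] q [-0.04  -0.497 -0.266  2.226 -0.138  1.35  -0.355]
```

```bash

python3 -m inch '[{"translation":[0,-1.8,0.4],"spin":0},{"translation":[0,-1.8,0.4],"spin":0},{"translation":[0,0,0],"spin":0}]' >/dev/null
python3 -c "
from h import *
rep()"

```

```text
t 51.9 p [0.2649 0.0821 0.2307] xax [ 0.0225  0.0204 -0.9995] yaw -5.35 w 0.0874 F [ 0.2  0.9 -0.1] q [-0.065 -0.499 -0.272  2.24  -0.145  1.359 -0.371]
```

```bash

python3 -m inch '[{"translation":[0,-1.2,0.6],"spin":0},{"translation":[0,0,0],"spin":0}]' >/dev/null
python3 -c "
from h import *
rep()"

```

```text
t 52.15 p [0.2631 0.0773 0.2295] xax [ 0.017   0.0169 -0.9997] yaw -5.92 w 0.0871 F [-0.7  0.8  0.4] q [-0.171 -0.498 -0.19   2.247 -0.103  1.365 -0.422]
```

```bash

python3 -m inch '[{"translation":[0,-1.5,0.8],"spin":0},{"translation":[0,0,0],"spin":0}]' >/dev/null
python3 -c "
from h import *
rep(); plan([0.443,0.0,0.15],-11.5)"

```

```text
t 52.4 p [0.2604 0.0729 0.2273] xax [ 0.0075  0.0138 -0.9999] yaw -6.24 w 0.0869 F [-0.5  0.3 -0.1] q [-0.118 -0.498 -0.218  2.25  -0.117  1.37  -0.397]
shift cm [ 7.76 18.89  5.38] spin 5.26 rows 4 per row [1.941 4.724 1.344]
```

```bash

python3 -m inch '[{"translation":[0.5,3.2,0.9],"spin":1},{"translation":[1,3.2,0.9],"spin":1},{"translation":[1,3.2,0.9],"spin":1},{"translation":[1,3.2,0.9],"spin":1},{"translation":[1,3.2,0.9],"spin":1},{"translation":[1,3.2,0.9],"spin":0},{"translation":[0,0,0],"spin":0}]' >/dev/null
python3 -c "
from h import *
st=rep(); plan([0.443,0.0,0.15],-11.5)
im=optics.camera('wrist'); cv2.imwrite('pics/w15.png',im[:,:,::-1])
import pickle; pickle.dump(st,open('st15.pkl','wb'))"

```

```text
t 53.27 p [ 0.4525 -0.0175  0.1739] xax [ 0.0176  0.0143 -0.9997] yaw -12.19 w 0.0872 F [-0.8 -0.4 -0.5] q [-0.012 -0.005 -0.04   1.992 -0.015  1.136 -0.259]
shift cm [ 2.4  -1.34 -1.47] spin -0.69 rows 1 per row [ 2.397 -1.336 -1.47 ]
```

View pics/w15.png

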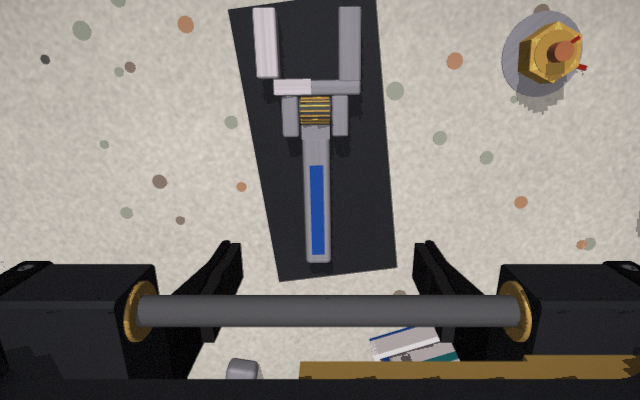

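Now the wrench is centred: handle from (318,263) up to (315,140), worm (315,110), moving jaw (265,43), fixed jaw (349,43). Joint 3 is about 0. Measuring.

```bash
python3 -c "
from h import *
import pickle; st=pickle.load(open('st15.pkl','rb'))
im=cv2.imread('pics/w15.png'); hsv=cv2.cvtColor(im,cv2.COLOR_BGR2HSV)
m=cv2.inRange(hsv,(105,120,40),(130,255,255)); m[:150]=0; m[265:]=0; m[:,:290]=0; m[:,345:]=0
ys,xs=np.nonzero(m); w=px2w('wrist',np.c_[xs,ys],.016,st)[:,:2]
c=w.mean(0); u=np.linalg.svd(w-c)[2][0]; u*=np.sign(u[1]); a=np.degrees(np.arctan2(u[1],u[0])); t=(w-c)@u
print('inlay',c,'ang',a,'len',t.max()-t.min())
n=np.array([-u[1],u[0]])
P={'end':([318,263],.016),'wormc':([315,110],.0225),'mouthbot':([318,80],.016),'fixin_t':([340,9],.016),'fixin_b':([340,80],.016),'mov_t':([276,9],.016),'mov_b':([279,77],.016),'movouter':([252,12],.016),'fixtip':([349,7],.016)}
for k,(q,z) in P.items():
    p=px2w('wrist',q,z,st)[0,:2]; print(k,p,'along',round((p-c)@u*1000,1),'lat',round((p-c)@n*1000,1))
"
```

```text
inlay [ 0.4419 -0.0349] ang 78.58846982382637 len 0.08419104741680744
end [ 0.4313 -0.0869] along -53.1 lat 0.1
wormc [0.4598 0.0513] along 88.1 lat -0.5
mouthbot [0.4673 0.0737] along 111.5 lat -3.4
fixin_t [0.4953 0.121 ] along 163.4 lat -21.5
fixin_b [0.4848 0.07  ] along 111.3 lat -21.3
mov_t [0.4469 0.1313] along 163.9 lat 27.9
mov_b [0.4368 0.0827] along 114.2 lat 28.2
movouter [0.4283 0.1332] along 162.0 lat 46.6
fixtip [0.5024 0.1209] along 164.7 lat -28.5
```

```bash
python3 -c "
from h import *
plan([0.4501,0.0058,0.06],-11.4)"
python3 -m inch '[{"translation":[2,-0.7,-1.1],"spin":-0.7},{"translation":[2.5,0,-1.1],"spin":0},{"translation":[2.5,0,0],"spin":0},{"translation":[2.5,0,0],"spin":0},{"translation":[0,0,0],"spin":0}]' 0.4 >/dev/null
python3 -c "
from h import *
rep(); plan([0.4501,0.0058,0.0205],-11.4)"

```

```text
shift cm [11.46 -0.81 -1.97] spin -0.75 rows 2 per row [ 5.729 -0.406 -0.984]
t 53.95 p [0.4509 0.009  0.0804] xax [ 0.0233  0.0166 -0.9996] yaw -11.55 w 0.0537 F [-0.1  0.2  0.4] q [-0.043  0.104 -0.071  2.098 -0.008  0.915 -0.31 ]
shift cm [ 5.98 -0.13  0.46] spin -0.15 rows 2 per row [ 2.992 -0.065  0.228]
```

```bash

python3 -m inch '[{"translation":[1.5,-0.2,0.4],"spin":0},{"translation":[1.5,0,0],"spin":0},{"translation":[1.5,0,0],"spin":0},{"translation":[1.1,0,0],"spin":0},{"translation":[0,0,0],"spin":0}]' 0.5 >/dev/null
python3 -c "
from h import *
rep(); plan([0.4501,0.0058,0.0205],-11.4)"

```

```text
t 54.58 p [0.4505 0.0063 0.0229] xax [ 0.0266  0.017  -0.9995] yaw -11.59 w 0.0434 F [-0.3 -0.8  0.6] q [-0.043  0.197 -0.066  2.141 -0.002  0.775 -0.308]
shift cm [ 0.24 -0.03  0.06] spin -0.19 rows 1 per row [ 0.236 -0.031  0.061]
```

```bash

python3 -m inch '[{"translation":[0.2,0,0],"spin":0},{"translation":[0,0,0],"spin":0},{"translation":[0,0,0],"spin":0},{"translation":[0,0,0],"spin":0},{"translation":[0,0,0],"spin":0}]' 0.9 50
python3 -m inch '[{"translation":[-1.5,0,0],"spin":0},{"translation":[-1.5,0,0],"spin":0},{"translation":[-1.5,0,0],"spin":0},{"translation":[0,0,0],"spin":0}]'
python3 -c "
from h import *
st=rep()
im=optics.camera('wrist'); cv2.imwrite('pics/w16.png',im[:,:,::-1])
im=optics.camera('scene'); cv2.imwrite('pics/s16.png',cv2.resize(im[100:300,220:500,::-1],(800,571),interpolation=cv2.INTER_CUBIC))
import pickle; pickle.dump(st,open('st16.pkl','wb'))"

```

```text
time: 55.2
ee_pos: [0.4508, 0.0064, 0.0213]
eef_rot: [0.559, 0.446, -0.536, 0.448]
ft_force: [0.3, -0.3, -3.1]
width: 0.0229
time: 55.7
ee_pos: [0.4492, 0.0054, 0.0699]
eef_rot: [0.559, 0.446, -0.537, 0.448]
ft_force: [-0.3, -0.3, -4.9]
width: 0.0237
t 55.7 p [0.4492 0.0054 0.0699] xax [ 0.0271  0.0169 -0.9995] yaw -11.58 w 0.0237 F [-0.3 -0.3 -4.9] q [-0.04   0.114 -0.067  2.114 -0.008  0.886 -0.302]
```

View pics/w16.png

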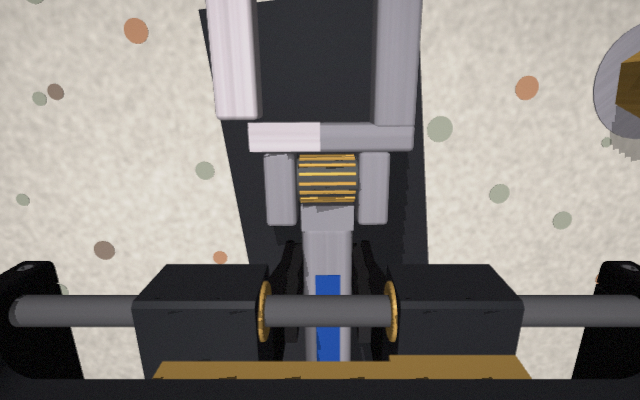

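View pics/s16.png

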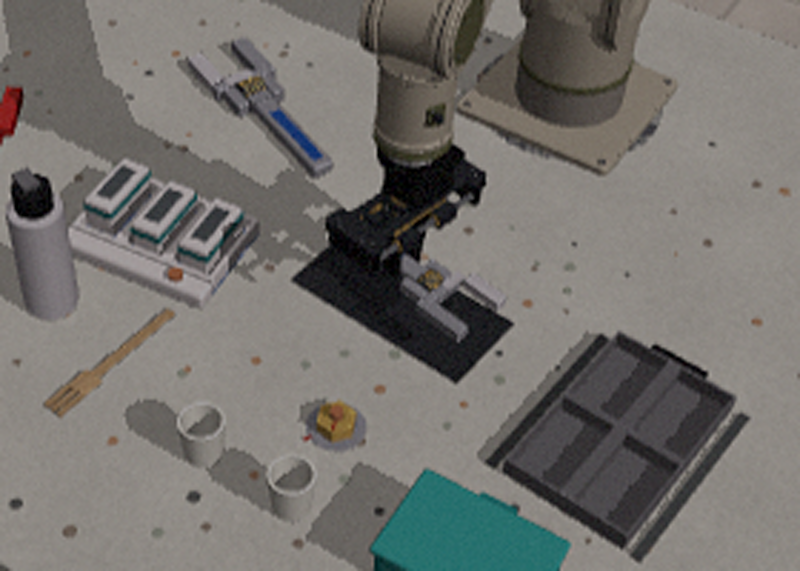

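Held and level (4.9 N), and all three cartridges sit level in the tray. Carrying the wrench low to the nut.

```bash

python3 -m inch '[{"translation":[0,2.5,0.1],"spin":-0.5},{"translation":[0,3,0.1],"spin":-0.5},{"translation":[0,3,0.1],"spin":-0.5},{"translation":[0,3,0.1],"spin":-0.5},{"translation":[0,3,0.1],"spin":-0.5},{"translation":[0,3,0.1],"spin":-0.5},{"translation":[0,2,0.1],"spin":-0.5},{"translation":[0,0,0],"spin":0}]' >/dev/null
python3 -c "
from h import *
st=rep(); plan([0.648,-0.044,0.07],-7.7)
im=optics.camera('wrist'); cv2.imwrite('pics/w17.png',im[:,:,::-1])
import pickle; pickle.dump(st,open('st17.pkl','wb'))"

```

```text
t 56.8 p [ 0.6402 -0.0368  0.0641] xax [ 0.0128  0.0161 -0.9998] yaw -7.9 w 0.0236 F [-1.3 -0.5 -5.1] q [ 0.011  0.502 -0.022  1.61  -0.006  1.017 -0.142]
shift cm [-0.59  0.88  0.6 ] spin -0.2 rows 1 per row [-0.59   0.882  0.597]
```

View pics/w17.png

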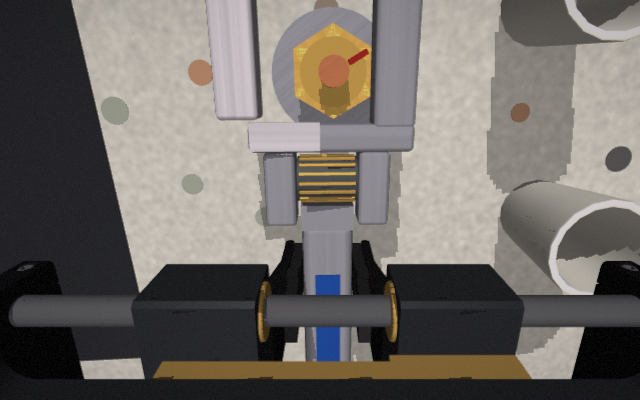

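The nut at (333,70) is between the jaws but close to the fixed jaw (inner edge 374). Shifting as computed.

```bash

python3 -m inch '[{"translation":[0,0.9,0.6],"spin":-0.2},{"translation":[0,0,0],"spin":0}]' >/dev/null
python3 -c "
from h import *
st=rep(); plan([0.648,-0.044,0.0225],-7.7)
im=optics.camera('wrist'); cv2.imwrite('pics/w18.png',im[:,:,::-1])
import pickle; pickle.dump(st,open('st18.pkl','wb'))
c=px2w('wrist',[[333,70]],.03,st); print(c)"

```

```text
t 57.1 p [ 0.6465 -0.0441  0.0631] xax [ 0.01    0.0161 -0.9998] yaw -7.68 w 0.0232 F [ 0.5 -0.4 -5.8] q [ 0.021  0.518 -0.019  1.588 -0.008  1.026 -0.126]
shift cm [4.07 0.12 0.04] spin 0.02 rows 1 per row [4.066 0.12  0.039]
[[0.6623 0.0471 0.03  ]]
```

View pics/w18.png

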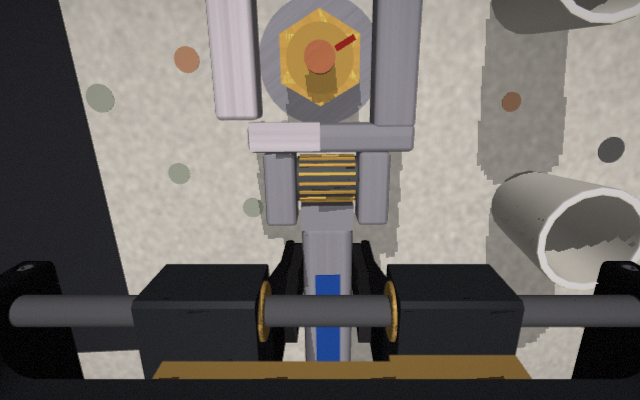

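```bash
python3 -c "
from h import *
import pickle; st=pickle.load(open('st18.pkl','rb'))
h=px2w('wrist',[[320,9],[361,33],[358,84],[320,105],[281,82],[281,33]],.019,st); c=h.mean(0); d=h-c
print('nut',c,np.linalg.norm(d,axis=1),np.degrees(np.arctan2(d[:,1],d[:,0]))%60)
q=px2w('wrist',[[374,57],[258,57],[328,123],[376,110],[373,10],[257,110],[256,10]],.058,st); p,M=tool(st)
a=np.radians(82.5);u=np.array([np.cos(a),np.sin(a)]);n=np.array([-u[1],u[0]])
for w in q: print(w,'rel nut along',(w-c)[:2]@u*1000,'lat',(w-c)[:2]@n*1000)
print('edge ang',np.degrees(np.arctan2(*(q[4]-q[3])[1::-1])),np.degrees(np.arctan2(*(q[6]-q[5])[1::-1])))
"
```

```text
nut [0.657 0.054 0.019] [0.0224 0.0234 0.0228 0.0226 0.023  0.0226] [22.2306 22.569  20.1461 21.7513 21.4398 20.9426]
[0.6784 0.0482 0.058 ] rel nut along -2.8863045742222955 lat -21.971274777653264
[0.6324 0.0544 0.058 ] rel nut along -2.7774299261283812 lat 24.3964306949351
[0.6567 0.025  0.058 ] rel nut along -28.72329400065603 lat -3.496575706915288
[0.6772 0.0276 0.058 ] rel nut along -23.480163246761762 lat -23.523931448678532
[0.6796 0.0651 0.058 ] rel nut along 14.04237629278784 lat -20.994179530850513
[0.6281 0.0342 0.058 ] rel nut along -23.314624255726844 lat 26.02461394252159
[0.6349 0.0711 0.058 ] rel nut along 14.111556732905187 lat 24.169589552218742
edge ang 86.35701761046573 79.66246334357778
```

Nut found at (0.657, 0.054) again, orientation 21.5°. It is centred between the jaws, and the mouth bottom is 28.7 mm from its axis (28 wanted). Lowering.

```bash

python3 -m inch '[{"translation":[1,0.1,0],"spin":0.6},{"translation":[1,0,0],"spin":0},{"translation":[1,0,0],"spin":0},{"translation":[0,0,0],"spin":0}]' 
python3 -c "
from h import *
st=rep(); plan([0.648,-0.044,0.0225],-8.2)
im=optics.camera('wrist'); cv2.imwrite('pics/w19.png',im[:,:,::-1])
import pickle; pickle.dump(st,open('st19.pkl','wb'))"

```

```text
time: 57.65
ee_pos: [0.6463, -0.0423, 0.0303]
eef_rot: [0.541, 0.465, -0.529, 0.46]
ft_force: [-0.5, -0.4, -5.2]
width: 0.0231
t 57.65 p [ 0.6463 -0.0423  0.0303] xax [ 0.008   0.0171 -0.9998] yaw -8.26 w 0.0231 F [-0.5 -0.4 -5.2] q [ 0.018  0.558 -0.019  1.605 -0.008  0.971 -0.137]
shift cm [0.78 0.18 0.16] spin -0.06 rows 1 per row [0.778 0.184 0.159]
```

View pics/w19.png

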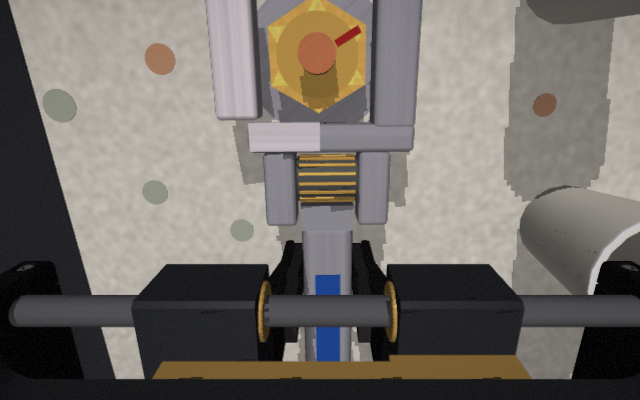

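```bash

python3 -m inch '[{"translation":[0.5,0.1,0],"spin":0},{"translation":[0.35,0,0],"spin":0},{"translation":[0,0,0],"spin":0}]' 
python3 -c "
from h import *
st=rep()
im=optics.camera('wrist'); cv2.imwrite('pics/w20.png',cv2.resize(im[:260,180:440,::-1],(600,600)))"

```

```text
time: 58.08
ee_pos: [0.6486, -0.0423, 0.0227]
eef_rot: [0.541, 0.465, -0.528, 0.461]
ft_force: [0.4, -0.3, -4.3]
width: 0.0236
t 58.08 p [ 0.6486 -0.0423  0.0227] xax [ 0.0104  0.0171 -0.9998] yaw -8.26 w 0.0236 F [ 0.4 -0.3 -4.3] q [ 0.018  0.57  -0.019  1.604 -0.008  0.957 -0.137]
```

View pics/w20.png

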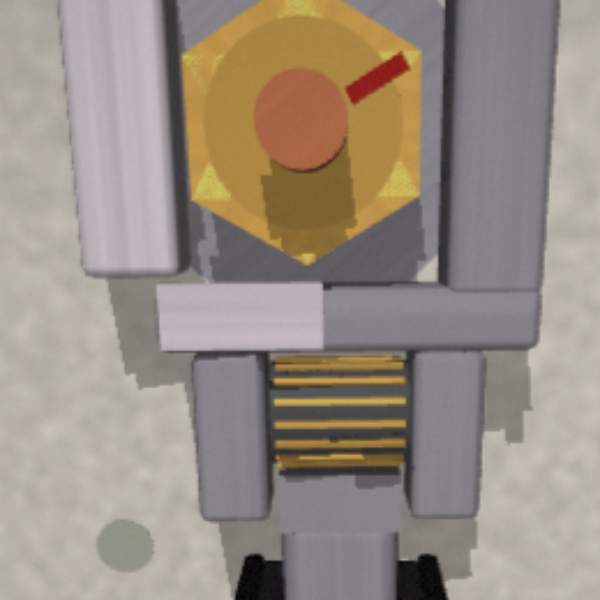

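The nut sits inside the mouth with about 3–4 mm clear on either side. I'll close most of the fixed-jaw gap, settle the wrench on the counter and release.

```bash

python3 -m inch '[{"translation":[0.1,-0.3,0],"spin":0},{"translation":[0.1,0,0],"spin":0},{"translation":[0,0,0],"spin":0}]' 
python3 -m inch '[{"translation":[0,0,0],"spin":0},{"translation":[0,0,0],"spin":0},{"translation":[0,0,0],"spin":0}]' 0.5
python3 -m inch '[{"translation":[-1.5,0,0],"spin":0},{"translation":[-2,0,0],"spin":0},{"translation":[-2,0,0],"spin":0},{"translation":[-2,0,0],"spin":0},{"translation":[0,0,0],"spin":0}]'
python3 -c "
from h import *
st=rep()
im=optics.camera('wrist'); cv2.imwrite('pics/w21.png',im[:,:,::-1])
import pickle; pickle.dump(st,open('st21.pkl','wb'))"

```

```text
time: 58.5
ee_pos: [0.6459, -0.042, 0.0218]
eef_rot: [0.542, 0.464, -0.528, 0.461]
ft_force: [-1.3, 0.5, -2.6]
width: 0.0233
time: 58.88
ee_pos: [0.6472, -0.0418, 0.0231]
eef_rot: [0.543, 0.464, -0.527, 0.461]
ft_force: [-0.8, -0.0, -0.4]
width: 0.0412
time: 59.5
ee_pos: [0.6477, -0.0433, 0.1068]
eef_rot: [0.544, 0.463, -0.525, 0.463]
ft_force: [0.1, 0.3, -0.2]
width: 0.0435
t 59.5 p [ 0.6477 -0.0433  0.1068] xax [ 0.0201  0.0171 -0.9997] yaw -8.28 w 0.0435 F [ 0.1  0.3 -0.2] q [ 0.018  0.467 -0.017  1.562 -0.011  1.092 -0.136]
```

View pics/w21.png

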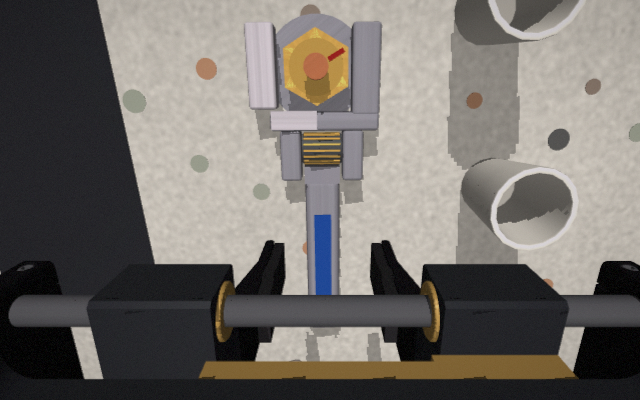

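The wrench lies flat with the nut (316,66) in its mouth and the worm at (322,148). Measuring the worm top and the alignment.

```bash
cat > wr.py <<'E'
from h import *
def meas(fn,st,roi=(150,300,290,360),wormroi=None):
    im=cv2.imread(fn); hsv=cv2.cvtColor(im,cv2.COLOR_BGR2HSV)
    m=cv2.inRange(hsv,(105,120,40),(130,255,255)); k=np.zeros_like(m); y0,y1,x0,x1=roi; k[y0:y1,x0:x1]=m[y0:y1,x0:x1]
    ys,xs=np.nonzero(k); w=px2w('wrist',np.c_[xs,ys],.016,st)[:,:2]; c=w.mean(0); u=np.linalg.svd(w-c)[2][0]
    return c,u,np.degrees(np.arctan2(u[1],u[0]))
E
python3 -c "
from wr import *
import pickle; st=pickle.load(open('st21.pkl','rb'))
c,u,a=meas('pics/w21.png',st,(200,294,300,345)); print('inlay',c,a%180)
w=px2w('wrist',[[322,148]],.0225,st)[0]; print('worm',w)
h=px2w('wrist',[[316,27],[347,45],[346,86],[317,104],[286,86],[285,45]],.019,st); d=h-h.mean(0); print('nut',h.mean(0),np.degrees(np.arctan2(d[:,1],d[:,0]))%60,np.linalg.norm(d,axis=1))
f=px2w('wrist',[[355,35],[353,105],[270,35],[274,100]],.016,st);
for i,j in((0,1),(2,3)): print(np.degrees(np.arctan2(*(f[i]-f[j])[1::-1])))
plan([w[0],w[1]-0.007,0.05],-8.3)
im=cv2.imread('pics/w21.png'); cv2.imwrite('pics/w21z.png',cv2.resize(im[0:190,230:400],(537,600),interpolation=cv2.INTER_CUBIC))
"
```

```text
inlay [ 0.6419 -0.0736] 82.05667475247614
worm [0.6532 0.0042 0.0225]
nut [0.6571 0.0546 0.019 ] [21.5275 24.3483 19.5285 22.5044 23.3947 19.2403] [0.0222 0.0225 0.0221 0.0228 0.0225 0.0225]
81.21500666455293
82.9323088949755
shift cm [ 5.64 -0.07 -3.98] spin 0.03 rows 2 per row [ 2.82  -0.036 -1.99 ]
```

View pics/w21z.png

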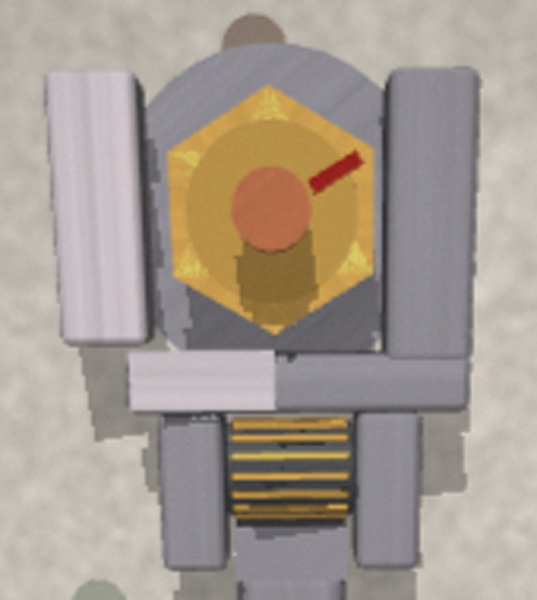

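```bash
python3 -c "
from h import *
plan([0.6517,-0.0035,0.046],-8.0)"
python3 -m inch '[{"translation":[1,-0.2,-2],"spin":0},{"translation":[1.5,0,-2],"spin":0},{"translation":[1.5,0,0],"spin":0},{"translation":[1.5,0,0],"spin":0},{"translation":[0,0,0],"spin":0}]' 1 30
python3 -c "
from h import *
rep();plan([0.6517,-0.0035,0.043],-8.0)"
```

```text
shift cm [ 6.04 -0.21 -3.88] spin -0.27 rows 2 per row [ 3.018 -0.107 -1.939]
time: 60.18
ee_pos: [0.6494, 0.0022, 0.0432]
eef_rot: [0.541, 0.465, -0.527, 0.461]
ft_force: [-0.2, -0.4, -0.5]
width: 0.0037
t 60.17 p [0.6494 0.0022 0.0432] xax [ 0.0117  0.0176 -0.9998] yaw -8.14 w 0.0037 F [-0.2 -0.4 -0.5] q [-0.04   0.543 -0.032  1.597 -0.     0.989 -0.21 ]
shift cm [0.01 0.31 0.53] spin -0.14 rows 1 per row [0.012 0.307 0.528]
```

```bash

python3 -m inch '[{"translation":[0,0.3,0.5],"spin":0},{"translation":[0,0,0],"spin":0}]'
python3 -m inch '[{"translation":[0.15,0,0],"spin":0},{"translation":[0.1,0,0],"spin":0}]'
python3 -c "
from h import *
rep();plan([0.6517,-0.0035,0.0395],-8.0)"
```

```text
time: 60.42
ee_pos: [0.6522, -0.005, 0.0435]
eef_rot: [0.542, 0.464, -0.527, 0.461]
ft_force: [0.4, -0.5, 0.2]
width: 0.0007
time: 60.68
ee_pos: [0.6529, -0.0055, 0.0419]
eef_rot: [0.542, 0.464, -0.527, 0.461]
ft_force: [-0.1, 0.2, 0.4]
width: 0.0003
t 60.67 p [ 0.6529 -0.0055  0.0419] xax [ 0.0141  0.0169 -0.9998] yaw -8.28 w 0.0003 F [-0.1  0.2  0.4] q [-0.031  0.549 -0.03   1.59  -0.001  0.987 -0.2  ]
shift cm [ 0.25 -0.15 -0.18] spin -0.28 rows 1 per row [ 0.246 -0.149 -0.178]
```

```bash

python3 -m inch '[{"translation":[0.15,-0.1,-0.1],"spin":0}]'
python3 -m inch '[{"translation":[0.15,0,0],"spin":0}]'
python3 -m inch '[{"translation":[0.15,0,0],"spin":0}]'

```

```text
time: 60.8
ee_pos: [0.6522, -0.0044, 0.0406]
eef_rot: [0.543, 0.464, -0.527, 0.461]
ft_force: [-0.6, -0.0, 0.6]
width: 0.0006
time: 60.92
ee_pos: [0.6522, -0.0041, 0.0395]
eef_rot: [0.543, 0.464, -0.527, 0.461]
ft_force: [-5.7, -0.5, 12.5]
width: 0.0006
time: 61.05
ee_pos: [0.6523, -0.004, 0.0394]
eef_rot: [0.543, 0.464, -0.527, 0.462]
ft_force: [-8.6, -0.6, 18.5]
width: 0.0004
```

Contact at 39.5 mm as predicted, with a stiffness of about 12 N/mm. First stroke towards the mouth with light pressing.

```bash

python3 -m inch '[{"translation":[0.06,0,-0.35],"spin":0}]'
python3 -m inch '[{"translation":[0.08,0,-0.35],"spin":0}]'
python3 -m inch '[{"translation":[0.08,0,-0.35],"spin":0}]'
python3 -m inch '[{"translation":[0.08,0,-0.35],"spin":0}]'
python3 -m inch '[{"translation":[-1,0,0],"spin":0},{"translation":[-1.5,0,0],"spin":0},{"translation":[-1.5,0,2],"spin":0},{"translation":[-1,0,2],"spin":0},{"translation":[0,0,0],"spin":0}]'
python3 -c "
from h import *
st=rep()
im=optics.camera('wrist'); cv2.imwrite('pics/w22.png',im[:,:,::-1])
im=cv2.imread('pics/w22.png'); cv2.imwrite('pics/w22z.png',cv2.resize(im[0:210,200:430],(657,600),interpolation=cv2.INTER_CUBIC))
import pickle; pickle.dump(st,open('st22.pkl','wb'))"
```

```text
time: 61.18
ee_pos: [0.6526, -0.0016, 0.0398]
eef_rot: [0.542, 0.463, -0.527, 0.461]
ft_force: [-3.9, -3.2, 6.9]
width: 0.0007
time: 61.3
ee_pos: [0.6529, 0.0009, 0.0398]
eef_rot: [0.542, 0.463, -0.528, 0.462]
ft_force: [-4.8, -3.5, 6.4]
width: 0.0003
time: 61.42
ee_pos: [0.6532, 0.0034, 0.0398]
eef_rot: [0.542, 0.463, -0.528, 0.462]
ft_force: [-4.4, -3.6, 8.8]
width: 0.0008
time: 61.55
ee_pos: [0.6536, 0.0059, 0.0398]
eef_rot: [0.542, 0.462, -0.529, 0.462]
ft_force: [-4.6, -2.7, 8.3]
width: 0.0004
time: 62.18
ee_pos: [0.6471, -0.0386, 0.0938]
eef_rot: [0.542, 0.461, -0.529, 0.462]
ft_force: [0.2, -0.2, -0.2]
width: 0.0003
t 62.17 p [ 0.6471 -0.0386  0.0938] xax [ 0.0157  0.0114 -0.9998] yaw -8.51 w 0.0003 F [ 0.2 -0.2 -0.2] q [ 0.008  0.481 -0.017  1.571 -0.004  1.073 -0.153]
```

View pics/w22z.png

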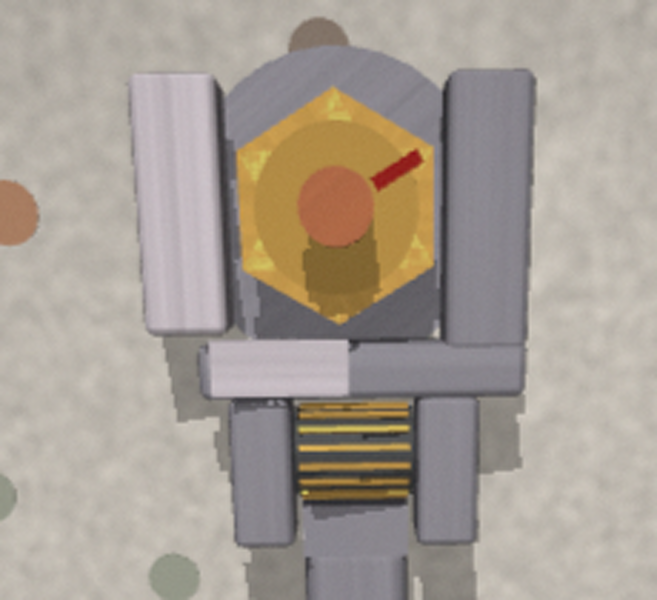

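The moving jaw closed about 2 mm; the stroke works. Repeating.

```bash
python3 -c "
from h import *
plan([0.652,-0.0055,0.043],-8.2)"
python3 -m inch '[{"translation":[1.5,0,-1.6],"spin":0},{"translation":[1.8,0,-1.6],"spin":0},{"translation":[1.3,0,0],"spin":0},{"translation":[0,0,0],"spin":0}]'
python3 -c "
from h import *
plan([0.652,-0.0055,0.0415],-8.2)"

```

```text
shift cm [ 5.07 -0.03 -3.14] spin -0.24 rows 1 per row [ 5.065 -0.034 -3.139]
time: 62.72
ee_pos: [0.6508, 0.001, 0.0411]
eef_rot: [0.54, 0.464, -0.529, 0.462]
ft_force: [-0.9, 0.5, 0.2]
width: 0.0001
shift cm [-0.05  0.22  0.63] spin -0.01 rows 1 per row [-0.049  0.217  0.628]
```

```bash

python3 -m inch '[{"translation":[0,0.15,0.6],"spin":0},{"translation":[0,0,0],"spin":0},{"translation":[0.15,0,0],"spin":0}]'
python3 -m inch '[{"translation":[0.1,0,0],"spin":0}]'
python3 -m inch '[{"translation":[0.08,0,-0.45],"spin":0},{"translation":[0.09,0,-0.45],"spin":0}]'
python3 -m inch '[{"translation":[0.09,0,-0.45],"spin":0},{"translation":[0.09,0,-0.4],"spin":0}]'

```

```text
time: 63.1
ee_pos: [0.652, -0.0067, 0.0402]
eef_rot: [0.541, 0.464, -0.529, 0.462]
ft_force: [-0.5, -0.3, -0.3]
width: 0.0005
time: 63.22
ee_pos: [0.6522, -0.0069, 0.0397]
eef_rot: [0.541, 0.463, -0.529, 0.462]
ft_force: [-3.0, 0.3, 4.5]
width: 0.0002
time: 63.48
ee_pos: [0.6531, -0.0004, 0.0397]
eef_rot: [0.541, 0.462, -0.53, 0.461]
ft_force: [-6.2, -3.2, 9.5]
width: 0.0004
time: 63.72
ee_pos: [0.654, 0.0061, 0.0398]
eef_rot: [0.54, 0.461, -0.531, 0.461]
ft_force: [-5.3, -2.7, 8.6]
width: 0.0008
```

```bash

python3 -m inch '[{"translation":[-0.6,0,0],"spin":0},{"translation":[0,0,0.7],"spin":0},{"translation":[0,0,0.6],"spin":0},{"translation":[0.2,0,0],"spin":0},{"translation":[0,0,0],"spin":0}]'

```

```text
time: 64.35
ee_pos: [0.6521, -0.008, 0.0438]
eef_rot: [0.541, 0.461, -0.531, 0.462]
ft_force: [0.1, -0.1, 0.4]
width: 0.0001
```

```bash

python3 -m inch '[{"translation":[0.2,0,-0.3],"spin":0},{"translation":[0.15,0,0],"spin":0}]'
python3 -m inch '[{"translation":[0.12,0,0],"spin":0}]'

```

```text
time: 64.6
ee_pos: [0.6526, -0.0043, 0.04]
eef_rot: [0.541, 0.461, -0.531, 0.462]
ft_force: [-0.6, 0.7, 0.3]
width: 0.0004
time: 64.72
ee_pos: [0.6527, -0.0043, 0.0395]
eef_rot: [0.541, 0.461, -0.531, 0.462]
ft_force: [-6.7, -1.3, 14.6]
width: 0.0004
```

```bash

python3 -m inch '[{"translation":[0.06,0,-0.4],"spin":0},{"translation":[0.09,0,-0.4],"spin":0}]'
python3 -m inch '[{"translation":[0.09,0,-0.4],"spin":0},{"translation":[0.09,0,-0.3],"spin":0}]'
python3 -m inch '[{"translation":[-1,0,0],"spin":0},{"translation":[-1.5,0,0],"spin":0},{"translation":[-1.5,0,2],"spin":0},{"translation":[-1,0,1.5],"spin":0},{"translation":[0,0,0],"spin":0}]'
python3 -c "
from h import *
st=rep()
im=optics.camera('wrist'); cv2.imwrite('pics/w23.png',im[:,:,::-1])
im=cv2.imread('pics/w23.png'); cv2.imwrite('pics/w23z.png',cv2.resize(im[0:210,200:430],(657,600),interpolation=cv2.INTER_CUBIC))
import pickle; pickle.dump(st,open('st23.pkl','wb'))"
```

```text
time: 64.97
ee_pos: [0.6536, 0.0015, 0.0397]
eef_rot: [0.54, 0.46, -0.532, 0.462]
ft_force: [-5.4, -3.2, 10.2]
width: 0.0008
time: 65.22
ee_pos: [0.6541, 0.0061, 0.0397]
eef_rot: [0.54, 0.459, -0.533, 0.462]
ft_force: [-5.6, -3.1, 11.3]
width: 0.0002
time: 65.85
ee_pos: [0.6487, -0.0323, 0.0941]
eef_rot: [0.54, 0.458, -0.533, 0.462]
ft_force: [-0.2, 0.5, -0.8]
width: 0.0009
t 65.85 p [ 0.6487 -0.0323  0.0941] xax [ 0.011   0.0025 -0.9999] yaw -8.76 w 0.0009 F [-0.2  0.5 -0.8] q [-0.009  0.486 -0.013  1.564  0.005  1.081 -0.176]
```

View pics/w23z.png

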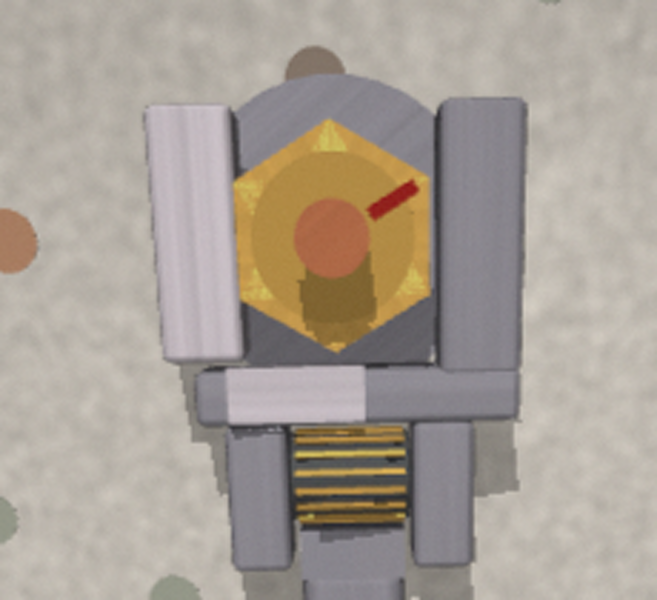

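About 2 mm of play is left. Next stroke.

```bash

python3 -m inch '[{"translation":[1.5,0,-1.2],"spin":0},{"translation":[1.8,0,-1.2],"spin":0},{"translation":[1.3,0,0],"spin":0},{"translation":[0,0,0],"spin":0}]'
python3 -c "
from h import *
rep(); plan([0.652,-0.0045,0.0415],-8.2)"

```

```text
time: 66.4
ee_pos: [0.6509, -0.0028, 0.041]
eef_rot: [0.538, 0.461, -0.533, 0.462]
ft_force: [0.9, 0.6, 0.6]
width: 0.0005
t 66.4 p [ 0.6509 -0.0028  0.041 ] xax [ 0.0052  0.0043 -1.    ] yaw -8.52 w 0.0005 F [0.9 0.6 0.6] q [-0.046  0.552 -0.024  1.588  0.01   0.996 -0.22 ]
shift cm [-0.05  0.13  0.16] spin -0.32 rows 1 per row [-0.053  0.132  0.156]
```

```bash

python3 -m inch '[{"translation":[0,0.1,0.15],"spin":0},{"translation":[0.15,0,0],"spin":0}]'
python3 -m inch '[{"translation":[0.12,0,0],"spin":0}]'
python3 -m inch '[{"translation":[0.06,0,-0.4],"spin":0}]'
python3 -m inch '[{"translation":[0.08,0,-0.4],"spin":0}]'
python3 -m inch '[{"translation":[0.08,0,-0.4],"spin":0}]'
python3 -m inch '[{"translation":[0.08,0,-0.4],"spin":0}]'

```

```text
time: 66.65
ee_pos: [0.6521, -0.0049, 0.0398]
eef_rot: [0.538, 0.461, -0.533, 0.462]
ft_force: [-2.4, -0.9, 7.6]
width: 0.0003
time: 66.78
ee_pos: [0.6522, -0.005, 0.0397]
eef_rot: [0.539, 0.461, -0.533, 0.462]
ft_force: [-5.5, 1.1, 10.4]
width: 0.0002
time: 66.9
ee_pos: [0.6527, -0.0026, 0.04]
eef_rot: [0.539, 0.46, -0.534, 0.461]
ft_force: [-0.6, -2.4, 1.4]
width: 0.0003
time: 67.03
ee_pos: [0.6538, 0.0005, 0.0399]
eef_rot: [0.539, 0.46, -0.534, 0.462]
ft_force: [-2.3, -4.3, 3.1]
width: 0.0006
time: 67.15
ee_pos: [0.6542, 0.0034, 0.0397]
eef_rot: [0.539, 0.459, -0.535, 0.462]
ft_force: [-7.9, -4.2, 10.4]
width: 0.0007
time: 67.28
ee_pos: [0.6543, 0.0061, 0.0397]
eef_rot: [0.538, 0.459, -0.536, 0.461]
ft_force: [-9.2, -4.5, 11.9]
width: 0.0003
```

```bash

python3 -m inch '[{"translation":[-0.6,0,0],"spin":0},{"translation":[0,0,0.5],"spin":0},{"translation":[0,0,0.5],"spin":0},{"translation":[0,0,0],"spin":0}]'
python3 -c "
from h import *
rep(); plan([0.652,-0.0045,0.0415],-8.2)
im=optics.camera('wrist'); cv2.imwrite('pics/w24.png',im[:,:,::-1])"
```

```text
time: 67.78
ee_pos: [0.6531, -0.0037, 0.0459]
eef_rot: [0.539, 0.459, -0.535, 0.462]
ft_force: [0.1, 0.4, 0.1]
width: 0.0003
t 67.78 p [ 0.6531 -0.0037  0.0459] xax [ 0.0067  0.0005 -1.    ] yaw -8.81 w 0.0003 F [0.1 0.4 0.1] q [-0.049  0.549 -0.021  1.581  0.013  1.005 -0.227]
shift cm [ 0.44 -0.1   0.1 ] spin -0.61 rows 1 per row [ 0.437 -0.102  0.097]
```

View pics/w24.png

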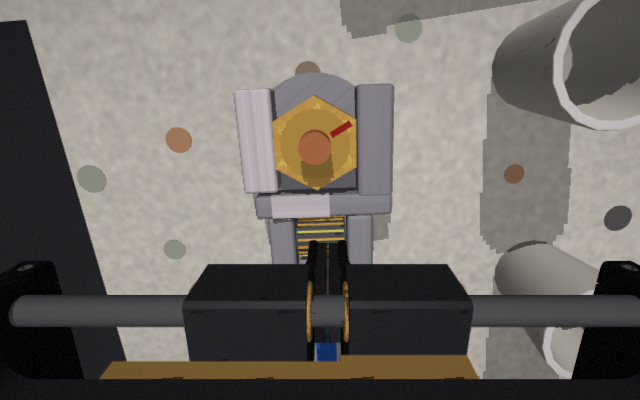

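Jaws nearly on the nut (273–357 against jaw edges 271 and 357). One more stroke, watching the drag force.

```bash

python3 -m inch '[{"translation":[0.4,-0.1,0.05],"spin":0},{"translation":[0.2,0,0],"spin":0}]'
python3 -m inch '[{"translation":[0.1,0,0],"spin":0}]'
python3 -m inch '[{"translation":[0.08,0,-0.4],"spin":0}]'
python3 -m inch '[{"translation":[0.09,0,-0.4],"spin":0}]'
python3 -m inch '[{"translation":[0.09,0,-0.4],"spin":0}]'
python3 -m inch '[{"translation":[0.09,0,-0.4],"spin":0}]'

```

```text
time: 68.08
ee_pos: [0.6519, -0.0035, 0.0396]
eef_rot: [0.539, 0.459, -0.535, 0.462]
ft_force: [-6.8, -1.3, 14.4]
width: 0.0005
time: 68.2
ee_pos: [0.652, -0.0036, 0.0395]
eef_rot: [0.539, 0.459, -0.535, 0.462]
ft_force: [-7.6, -0.6, 16.5]
width: 0.0003
time: 68.32
ee_pos: [0.6523, -0.0008, 0.0397]
eef_rot: [0.538, 0.459, -0.536, 0.461]
ft_force: [-7.3, -4.0, 11.3]
width: 0.0005
time: 68.45
ee_pos: [0.6526, 0.0017, 0.0397]
eef_rot: [0.538, 0.458, -0.537, 0.461]
ft_force: [-7.4, -4.7, 13.4]
width: 0.0003
time: 68.58
ee_pos: [0.6527, 0.0039, 0.0396]
eef_rot: [-0.537, -0.457, 0.538, -0.461]
ft_force: [-7.4, -4.1, 13.3]
width: 0.0006
time: 68.7
ee_pos: [0.6528, 0.0061, 0.0396]
eef_rot: [-0.537, -0.457, 0.539, -0.461]
ft_force: [-8.0, -5.6, 12.2]
width: 0.0001
```

```bash

python3 -m inch '[{"translation":[-1,0,0],"spin":0},{"translation":[-1.5,0,0],"spin":0},{"translation":[-1.5,0,2],"spin":0},{"translation":[-1,0,1.5],"spin":0},{"translation":[0,0,0],"spin":0}]' >/dev/null
python3 -c "
from h import *
st=rep()
im=optics.camera('wrist'); cv2.imwrite('pics/w25.png',im[:,:,::-1])
im=cv2.imread('pics/w25.png'); cv2.imwrite('pics/w25z.png',cv2.resize(im[0:210,200:430],(657,600),interpolation=cv2.INTER_CUBIC))
import pickle; pickle.dump(st,open('st25.pkl','wb'))"
```

```text
t 69.33 p [ 0.6473 -0.0315  0.0939] xax [ 0.0042 -0.0069 -1.    ] yaw -9.09 w 0.0003 F [ 0.4  0.  -0.4] q [-0.019  0.487 -0.008  1.562  0.012  1.088 -0.191]
```

View pics/w25z.png

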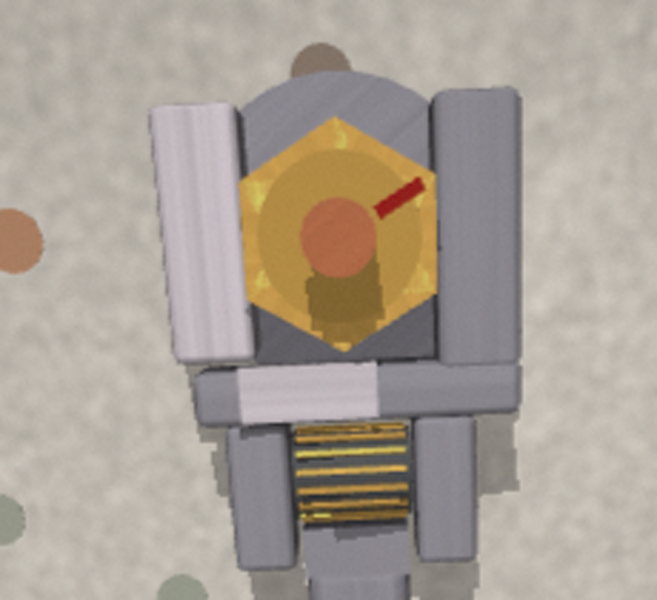

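Both jaws now appear to bear on the nut. One more short stroke to confirm that the worm no longer turns.

```bash

python3 -m inch '[{"translation":[1.5,0,-1.2],"spin":0},{"translation":[1.8,0,-1.2],"spin":0},{"translation":[1.3,0,0],"spin":0},{"translation":[0,0,0],"spin":0}]'
python3 -c "
from h import *
rep(); plan([0.652,-0.0045,0.0415],-8.2)"

```

```text
time: 69.88
ee_pos: [0.6493, -0.0026, 0.0405]
eef_rot: [-0.535, -0.459, 0.539, -0.461]
ft_force: [0.3, -0.5, 0.3]
width: 0.0004
t 69.88 p [ 0.6493 -0.0026  0.0405] xax [-0.0016 -0.0051 -1.    ] yaw -8.85 w 0.0004 F [ 0.3 -0.5  0.3] q [-0.055  0.554 -0.019  1.587  0.018  1.003 -0.235]
shift cm [-0.1   0.29  0.15] spin -0.65 rows 1 per row [-0.098  0.293  0.151]
```

```bash

python3 -m inch '[{"translation":[0,0.2,0.15],"spin":0},{"translation":[0.1,0,0],"spin":0}]'
python3 -m inch '[{"translation":[0.12,0,0],"spin":0}]'
python3 -m inch '[{"translation":[0.08,0,-0.4],"spin":0}]'
python3 -m inch '[{"translation":[0.1,0,-0.4],"spin":0}]'
python3 -m inch '[{"translation":[0.1,0,-0.4],"spin":0}]'
python3 -m inch '[{"translation":[-1,0,0],"spin":0},{"translation":[-1.5,0,0],"spin":0},{"translation":[-1.5,0,2],"spin":0},{"translation":[-1,0,1.3],"spin":0},{"translation":[0,0,0],"spin":0}]' >/dev/null
python3 -c "
from h import *
st=rep()
im=optics.camera('wrist'); cv2.imwrite('pics/w26.png',im[:,:,::-1])
im=cv2.imread('pics/w26.png'); cv2.imwrite('pics/w26z.png',cv2.resize(im[0:210,200:430],(657,600),interpolation=cv2.INTER_CUBIC))
import pickle; pickle.dump(st,open('st26.pkl','wb'))"
```

```text
time: 70.12
ee_pos: [0.6514, -0.0049, 0.0399]
eef_rot: [-0.536, -0.459, 0.539, -0.461]
ft_force: [-2.6, 0.1, 5.7]
width: 0.0001
time: 70.25
ee_pos: [0.6516, -0.005, 0.0397]
eef_rot: [-0.536, -0.459, 0.539, -0.461]
ft_force: [-6.4, 0.7, 9.6]
width: 0.0008
time: 70.38
ee_pos: [0.6518, -0.0031, 0.0398]
eef_rot: [-0.536, -0.458, 0.54, -0.461]
ft_force: [-6.1, -5.6, 7.0]
width: 0.0006
time: 70.5
ee_pos: [0.6519, -0.0016, 0.0398]
eef_rot: [-0.535, -0.457, 0.541, -0.461]
ft_force: [-6.4, -6.6, 9.4]
width: 0.0004
time: 70.62
ee_pos: [0.652, -0.0007, 0.0398]
eef_rot: [-0.535, -0.456, 0.543, -0.461]
ft_force: [-7.3, -6.7, 9.4]
width: 0.0002
t 71.25 p [ 0.6479 -0.0366  0.0962] xax [ 0.0009 -0.013  -0.9999] yaw -9.35 w 0.0005 F [-0.5  0.3 -0.3] q [-0.018  0.489 -0.004  1.555  0.017  1.097 -0.192]
```

View pics/w26z.png

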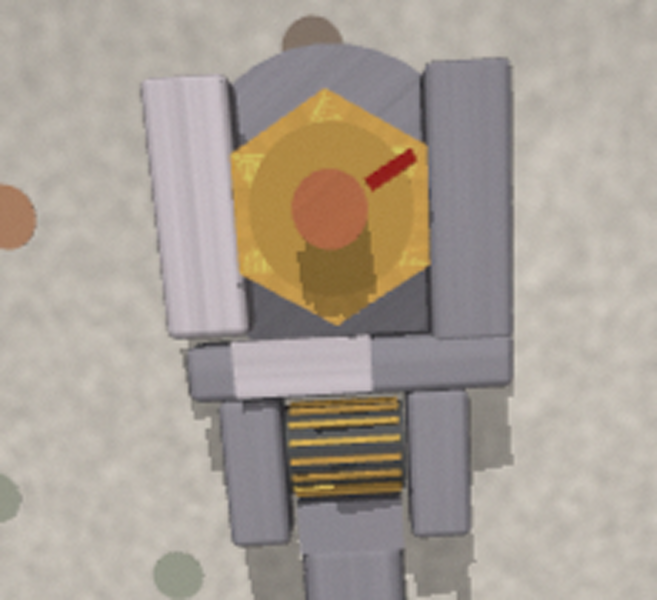

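Tight: drag rose to 6.7 N and the tip stalled (0.9 mm per row instead of 2.5), with both jaws on the flats. Now I'll grip the handle at its balance point.

```bash

python3 -c "
from h import *
plan([0.6427,-0.0437,0.06],-8.3)"
python3 -m inch '[{"translation":[1,-0.45,0.7],"spin":-1},{"translation":[2,0,0],"spin":0},{"translation":[0,0,0],"spin":0}]' 0.48 20
python3 -c "
from h import *
st=rep();plan([0.6427,-0.0437,0.0215],-8.3)
im=optics.camera('wrist'); cv2.imwrite('pics/w27.png',im[:,:,::-1])"
```

```text
shift cm [ 3.56 -0.38  0.81] spin -1.02 rows 1 per row [ 3.564 -0.379  0.812]
time: 71.68
ee_pos: [0.6402, -0.0417, 0.0611]
eef_rot: [-0.531, -0.461, 0.538, -0.465]
ft_force: [-0.5, 0.9, -0.3]
width: 0.0228
t 71.67 p [ 0.6402 -0.0417  0.0611] xax [-0.0037 -0.0119 -0.9999] yaw -8.17 w 0.0228 F [-0.5  0.9 -0.3] q [-0.006  0.515 -0.008  1.597  0.018  1.033 -0.165]
shift cm [3.96 0.29 0.12] spin 0.13 rows 1 per row [3.96  0.288 0.117]
```

View pics/w27.png

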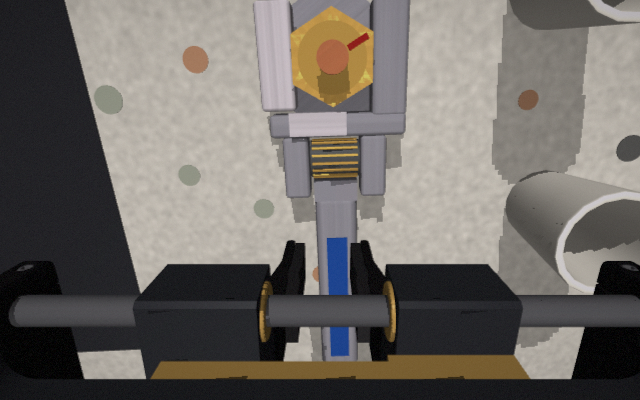

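```bash

python3 -c "
from h import *
w=px2w('wrist',[[336,205],[338,260],[340.5,340],[332,57]],.016);print(w); d=w[0]-w[2]; print(np.degrees(np.arctan2(d[1],d[0])))
u=d[:2]/np.linalg.norm(d[:2]); 
nut=np.array([.657,.0545]); g=nut-0.099*u; print(g)
# project grip on handle line
l=w[1,:2]+u*((g-w[1,:2])@u); print(l)
plan([*l,0.0215],np.degrees(np.arctan2(d[1],d[0]))-90)"
```

```text
[[ 0.6491 -0.0233  0.016 ]
 [ 0.6456 -0.0582  0.016 ]
 [ 0.6395 -0.1163  0.016 ]
 [ 0.6577  0.0547  0.016 ]]
84.07730684800134
[ 0.6468 -0.044 ]
[ 0.6471 -0.044 ]
shift cm [4.07 0.64 0.08] spin -2.25 rows 1 per row [4.074 0.645 0.079]
```

```bash

python3 -m inch '[{"translation":[0.5,0.75,0.1],"spin":-2.2},{"translation":[0.5,0,0],"spin":0},{"translation":[0,0,0],"spin":0}]'
python3 -c "
from h import *
plan([0.6471,-0.044,0.0215],-5.9)"
```

```text
time: 72.1
ee_pos: [0.6485, -0.043, 0.0518]
eef_rot: [-0.522, -0.471, 0.529, -0.476]
ft_force: [0.3, 0.2, 0.8]
width: 0.0444
shift cm [ 3.03 -0.13  0.07] spin -0.03 rows 1 per row [ 3.032 -0.127  0.075]
```

```bash

python3 -m inch '[{"translation":[1,-0.1,0],"spin":0},{"translation":[1,0,0],"spin":0},{"translation":[0.8,0,0],"spin":0},{"translation":[0,0,0],"spin":0}]'
python3 -m inch '[{"translation":[0,0,0],"spin":0},{"translation":[0,0,0],"spin":0},{"translation":[0,0,0],"spin":0},{"translation":[0,0,0],"spin":0}]' 0.9 25
python3 -c "
from h import *
rep()"
```

```text
time: 72.6
ee_pos: [0.6469, -0.0429, 0.0218]
eef_rot: [-0.522, -0.471, 0.529, -0.476]
ft_force: [0.8, -0.5, 0.2]
width: 0.0452
time: 73.1
ee_pos: [0.6467, -0.0431, 0.0223]
eef_rot: [-0.522, -0.471, 0.529, -0.476]
ft_force: [0.6, -0.1, -1.8]
width: 0.0236
t 73.1 p [ 0.6467 -0.0431  0.0223] xax [-0.0031 -0.0118 -0.9999] yaw -5.97 w 0.0236 F [ 0.6 -0.1 -1.8] q [ 0.001  0.574 -0.015  1.599  0.024  0.972 -0.129]
```

```bash
cat >> h.py <<'E'
def arc(nut=(0.657,0.0545),R0=0.098):
    "where the grip is relative to the nut: bearing handle->nut, radius; yaw+90 should equal bearing"
    p,M=tool(); d=np.array(nut)-p[:2]; b=np.degrees(np.arctan2(d[1],d[0])); y=np.degrees(np.arctan2(M[1,1],M[0,1]))+90
    print("bearing",round(b,2),"heading",round(y,2),"R",round(np.linalg.norm(d)*1000,1))
E
python3 -m inch '[{"translation":[0,-0.7,-0.02],"spin":4},{"translation":[0,-0.7,-0.02],"spin":4},{"translation":[0,-0.7,-0.02],"spin":4},{"translation":[0,0,0],"spin":0}]'
python3 -c "
from h import *
rep(); arc()"
```

```text
time: 73.6
ee_pos: [0.6259, -0.039, 0.0223]
eef_rot: [-0.57, -0.411, 0.576, -0.417]
ft_force: [-3.0, 0.1, 1.0]
width: 0.0237
t 73.6 p [ 0.6259 -0.039   0.0223] xax [-0.0023 -0.0122 -0.9999] yaw -18.24 w 0.0237 F [-3.   0.1  1. ] q [-0.038  0.535  0.027  1.662 -0.002  0.947 -0.332]
bearing 71.61 heading 71.76 R 98.5
```

```bash

python3 -m inch '[{"translation":[0,-0.7,-0.02],"spin":4},{"translation":[0,-0.7,-0.02],"spin":4},{"translation":[0,-0.7,-0.02],"spin":4},{"translation":[0,-0.7,-0.02],"spin":4},{"translation":[0,-0.7,-0.02],"spin":4},{"translation":[0,-0.7,-0.02],"spin":4},{"translation":[0,-0.7,-0.02],"spin":4},{"translation":[0,0,0],"spin":0}]'
python3 -c "
from h import *
rep(); arc()
im=optics.camera('wrist'); cv2.imwrite('pics/w28.png',im[:,:,::-1])"
```

```text
time: 74.6
ee_pos: [0.5861, -0.0143, 0.0223]
eef_rot: [-0.654, -0.259, 0.658, -0.269]
ft_force: [-4.2, 1.1, 2.3]
width: 0.0232
t 74.6 p [ 0.5861 -0.0143  0.0223] xax [-0.0002 -0.014  -0.9999] yaw -46.15 w 0.0232 F [-4.2  1.1  2.3] q [-0.157  0.461  0.117  1.783 -0.048  0.902 -0.828]
bearing 44.12 heading 43.85 R 98.8
```

View pics/w28.png

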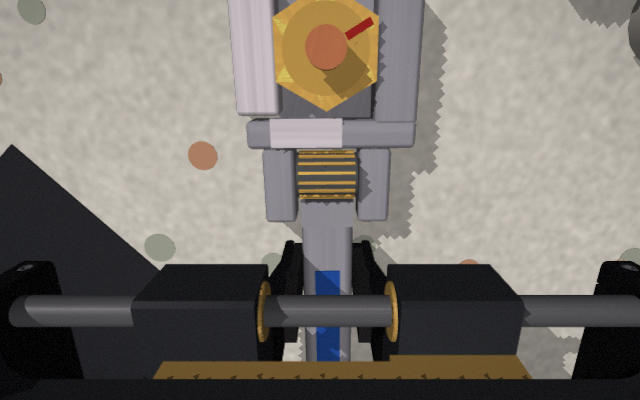

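The nut turns with the wrench. Continuing to the stop, watching the force.

```bash

python3 -m inch '[{"translation":[0,-0.7,-0.02],"spin":4},{"translation":[0,-0.5,-0.02],"spin":3}]'
python3 -m inch '[{"translation":[0,-0.35,-0.01],"spin":2}]'
python3 -m inch '[{"translation":[0,-0.35,-0.01],"spin":2}]'
python3 -c "
from h import *
rep(); arc()"
```

```text
time: 74.9
ee_pos: [0.5793, -0.0065, 0.0223]
eef_rot: [-0.669, -0.219, 0.672, -0.229]
ft_force: [-2.5, -1.4, 0.1]
width: 0.0238
time: 75.03
ee_pos: [0.5774, -0.004, 0.0223]
eef_rot: [-0.673, -0.207, 0.676, -0.218]
ft_force: [-2.9, -1.7, 0.8]
width: 0.0238
time: 75.15
ee_pos: [0.5755, -0.0012, 0.0223]
eef_rot: [-0.677, -0.195, 0.679, -0.206]
ft_force: [-2.5, -1.4, 1.7]
width: 0.0238
t 75.15 p [ 0.5755 -0.0012  0.0223] xax [ 0.0007 -0.0155 -0.9999] yaw -57.05 w 0.0238 F [-2.5 -1.4  1.7] q [-0.211  0.443  0.15   1.814 -0.063  0.891 -1.031]
bearing 34.35 heading 32.95 R 98.8
```

```bash

python3 -m inch '[{"translation":[0,-0.35,-0.01],"spin":1.5}]'
python3 -m inch '[{"translation":[0,-0.35,-0.01],"spin":1.5}]'
python3 -m inch '[{"translation":[0,-0.35,-0.01],"spin":1.5}]'
python3 -c "
from h import *
rep(); arc()"
```

```text
time: 75.28
ee_pos: [0.5736, 0.0016, 0.0223]
eef_rot: [-0.679, -0.186, 0.682, -0.197]
ft_force: [-1.0, -4.0, 1.8]
width: 0.0238
time: 75.4
ee_pos: [0.5723, 0.0038, 0.0224]
eef_rot: [-0.682, -0.176, 0.684, -0.188]
ft_force: [0.5, -5.5, -0.5]
width: 0.0238
time: 75.53
ee_pos: [0.5712, 0.0062, 0.0225]
eef_rot: [-0.685, -0.166, 0.686, -0.178]
ft_force: [2.8, -4.6, -2.3]
width: 0.0236
t 75.53 p [0.5712 0.0062 0.0225] xax [ 0.0034 -0.0177 -0.9998] yaw -61.85 w 0.0236 F [ 2.8 -4.6 -2.3] q [-0.239  0.434  0.165  1.828 -0.066  0.884 -1.127]
bearing 29.39 heading 28.15 R 98.4
```

```bash

python3 -m inch '[{"translation":[0,-0.35,-0.01],"spin":1}]'
python3 -m inch '[{"translation":[0,-0.35,-0.01],"spin":1}]'
python3 -c "
from h import *
st=rep(); arc()
im=optics.camera('wrist'); cv2.imwrite('pics/w29.png',im[:,:,::-1]); cv2.imwrite('pics/w29z.png',cv2.resize(im[0:160,220:440,::-1],(770,560),interpolation=cv2.INTER_CUBIC))
import pickle; pickle.dump(st,open('st29.pkl','wb'))"
```

```text
time: 75.65
ee_pos: [0.5704, 0.0083, 0.0225]
eef_rot: [0.688, 0.158, -0.687, 0.172]
ft_force: [2.4, -6.9, -3.6]
width: 0.0235
time: 75.78
ee_pos: [0.5697, 0.0102, 0.0226]
eef_rot: [0.69, 0.151, -0.688, 0.166]
ft_force: [3.4, -7.7, -3.3]
width: 0.0237
t 75.78 p [0.5697 0.0102 0.0226] xax [ 0.0072 -0.0203 -0.9998] yaw -64.14 w 0.0237 F [ 3.4 -7.7 -3.3] q [-0.255  0.429  0.173  1.835 -0.066  0.879 -1.175]
bearing 26.94 heading 25.86 R 97.9
```

View pics/w29z.png

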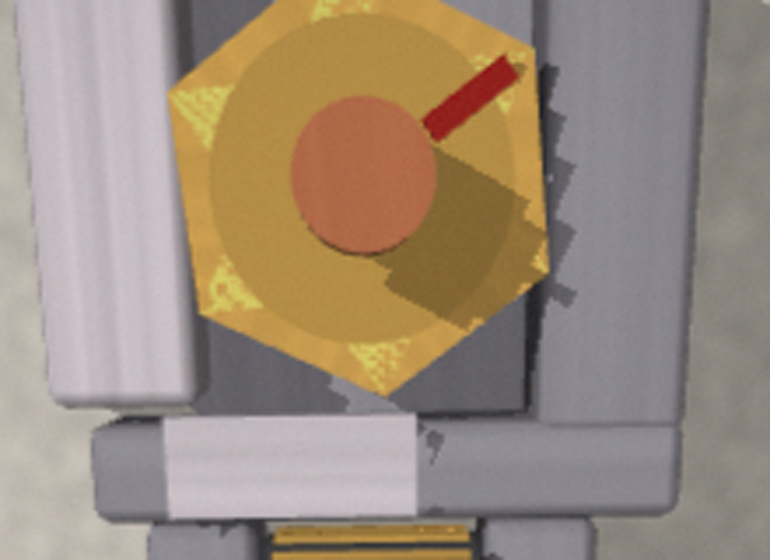

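The hexagon has now turned relative to the jaws, so the nut is held by its stop while the wrench gives. Checking the nut's angle.

```bash

python3 -c "
from h import *
import pickle; st=pickle.load(open('st29.pkl','rb'))
q=np.array([[430,132],[515,62],[363,160]])/3.5+[220,0]
m=px2w('wrist',q[:2],.019,st); d=m[1]-m[0]; print('mark dir',np.degrees(np.arctan2(d[1],d[0])))
h=px2w('wrist',np.array([[535,48],[549,270],[387,395],[202,315],[170,95]])/3.5+[220,0],.019,st)
# centre from opposite corners
c=(h[0]+h[3])/2; c2=(h[1]+h[4])/2; print(c,c2); c=(c+c2)/2; e=h-c; print(np.degrees(np.arctan2(e[:,1],e[:,0])), np.linalg.norm(e,axis=1))
m=m.mean(0)-c; print(np.degrees(np.arctan2(m[1],m[0])))
"
```

```text
mark dir -26.763107179786363
[0.6567 0.0536 0.019 ] [0.6567 0.0537 0.019 ]
[ -27.5779  -87.1612 -147.5122  152.571    92.6629] [0.0231 0.0229 0.0229 0.0231 0.0229]
-27.272809162079234
```

The nut's mark is at -27.3° and the rosette mark at -27.26°, so it is at the stop. Releasing the handle, then slackening the worm with light pressing, since sideways force could turn the nut back.

```bash

python3 -m inch '[{"translation":[0,0,0],"spin":0},{"translation":[0,0,0],"spin":0},{"translation":[0,0,0],"spin":0}]' 0.5
python3 -m inch '[{"translation":[-1.5,0,0],"spin":0},{"translation":[-2,0,0],"spin":0},{"translation":[-2,0,0],"spin":0},{"translation":[-2,0,0],"spin":0},{"translation":[0,0,0],"spin":0}]'
python3 -c "
from h import *
st=rep()
im=optics.camera('wrist'); cv2.imwrite('pics/w30.png',im[:,:,::-1])
import pickle; pickle.dump(st,open('st30.pkl','wb'))"

```

```text
time: 76.2
ee_pos: [0.5707, 0.0116, 0.0229]
eef_rot: [0.691, 0.15, -0.687, 0.165]
ft_force: [1.1, -0.1, 0.5]
width: 0.0413
time: 76.82
ee_pos: [0.571, 0.0143, 0.1046]
eef_rot: [0.692, 0.151, -0.686, 0.164]
ft_force: [-0.3, 0.5, -0.2]
width: 0.044
t 76.83 p [0.571  0.0143 0.1046] xax [ 0.0132 -0.0172 -0.9998] yaw -64.26 w 0.044 F [-0.3  0.5 -0.2] q [-0.272  0.319  0.185  1.784 -0.046  1.033 -1.196]
```

View pics/w30.png

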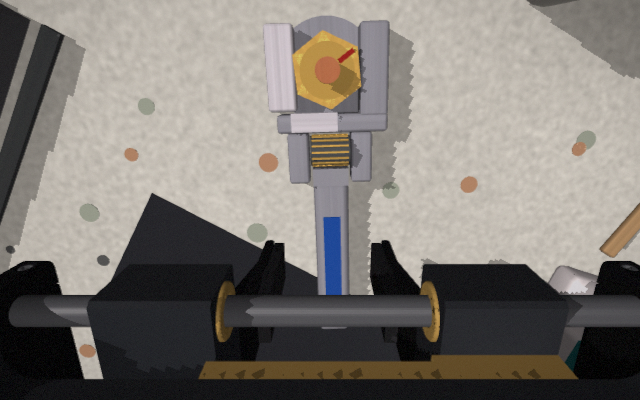

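```bash

python3 -c "
from wr import *
import pickle; st=pickle.load(open('st30.pkl','rb'))
c,u,a=meas('pics/w30.png',st,(210,294,305,355)); a%=180; print('inlay',c,a)
w=px2w('wrist',[[330,150]],.0225,st)[0]; print('worm px',w)
t=np.radians(a); print('worm geo',np.array([.657,.054])-.052*np.array([np.cos(t),np.sin(t)]))
m=px2w('wrist',[[340,62],[354,50]],.019,st); d=m[1]-m[0]; print('mark',np.degrees(np.arctan2(d[1],d[0])))
h=px2w('wrist',[[325,30],[358,48],[361,88],[330,109],[297,92],[293,50]],.019,st); d=h-h.mean(0); print('nut',h.mean(0),np.degrees(np.arctan2(d[:,1],d[:,0]))%60)
plan([w[0],w[1],0.05])
"

```

```text
inlay [ 0.5444 -0.0046] 27.370248227664803
worm px [0.6139 0.0312 0.0225]
worm geo [0.6108 0.0301]
mark -25.30194482772286
nut [0.657  0.0538 0.019 ] [29.3743 29.9991 29.2393 29.8361 29.8527 26.9482]
shift cm [ 5.37  0.26 -4.63] spin None rows 2 per row [ 2.685  0.13  -2.317]
```

```bash

python3 -m inch '[{"translation":[1,0.25,-2.4],"spin":-1},{"translation":[1.5,0,-2.2],"spin":0},{"translation":[1.5,0,0],"spin":0},{"translation":[1.5,0,0],"spin":0},{"translation":[0,0,0],"spin":0}]' 1 30
python3 -c "
from h import *
rep();plan([0.618,0.0328,0.0425],-62.8)"
```

```text
time: 77.5
ee_pos: [0.6113, 0.0308, 0.0439]
eef_rot: [0.689, 0.157, -0.687, 0.17]
ft_force: [-0.4, 0.7, 0.1]
width: 0.0038
t 77.5 p [0.6113 0.0308 0.0439] xax [ 0.007  -0.0181 -0.9998] yaw -63.27 w 0.0038 F [-0.4  0.7  0.1] q [-0.27   0.478  0.169  1.708 -0.071  0.958 -1.183]
shift cm [ 0.14  0.12 -0.69] spin -0.47 rows 1 per row [ 0.139  0.121 -0.693]
```

```bash

python3 -m inch '[{"translation":[0.1,0.1,-0.7],"spin":-0.5},{"translation":[0,0,0],"spin":0},{"translation":[0.15,0,0],"spin":0}]'
python3 -m inch '[{"translation":[0.1,0,0],"spin":0}]'
python3 -m inch '[{"translation":[0.08,-0.02,0],"spin":0}]'
python3 -c "
from h import *
rep();plan([0.618,0.0328,0.0395],-62.8)"
```

```text
time: 77.88
ee_pos: [0.6188, 0.0326, 0.0427]
eef_rot: [0.689, 0.16, -0.686, 0.173]
ft_force: [-0.1, -1.0, -0.7]
width: 0.0004
time: 78.0
ee_pos: [0.619, 0.0326, 0.042]
eef_rot: [0.689, 0.16, -0.685, 0.173]
ft_force: [-0.1, 0.0, 0.7]
width: 0.0003
time: 78.12
ee_pos: [0.6189, 0.0328, 0.0413]
eef_rot: [0.689, 0.159, -0.685, 0.173]
ft_force: [0.3, -0.1, 0.0]
width: 0.0003
t 78.12 p [0.6189 0.0328 0.0413] xax [ 0.0095 -0.0178 -0.9998] yaw -62.78 w 0.0003 F [ 0.3 -0.1  0. ] q [-0.268  0.494  0.166  1.69  -0.073  0.957 -1.176]
shift cm [ 0.17 -0.05  0.08] spin 0.02 rows 1 per row [ 0.175 -0.049  0.078]
```

```bash

python3 -m inch '[{"translation":[0.13,-0.03,0],"spin":0}]'
python3 -m inch '[{"translation":[0.12,-0.02,0],"spin":0}]'
python3 -m inch '[{"translation":[0.06,-0.02,0.35],"spin":0}]'

```

```text
time: 78.25
ee_pos: [0.6189, 0.033, 0.0401]
eef_rot: [0.689, 0.159, -0.685, 0.173]
ft_force: [-0.6, 0.1, 6.2]
width: 0.0006
time: 78.38
ee_pos: [0.6191, 0.0329, 0.0397]
eef_rot: [0.689, 0.159, -0.685, 0.173]
ft_force: [-2.9, -1.1, 12.4]
width: 0.0007
time: 78.5
ee_pos: [0.6169, 0.0318, 0.04]
eef_rot: [0.69, 0.159, -0.684, 0.173]
ft_force: [1.1, 0.4, 3.2]
width: 0.0005
```

```bash

python3 -m inch '[{"translation":[0.1,-0.02,0.35],"spin":0}]'
python3 -m inch '[{"translation":[0.1,-0.02,0.4],"spin":0}]'
python3 -m inch '[{"translation":[0.1,-0.02,0.4],"spin":0}]'
python3 -m inch '[{"translation":[0.1,-0.02,0.4],"spin":0}]'

```

```text
time: 78.62
ee_pos: [0.6147, 0.0306, 0.0398]
eef_rot: [0.691, 0.159, -0.683, 0.173]
ft_force: [2.0, 0.8, 6.2]
width: 0.0004
time: 78.75
ee_pos: [0.6123, 0.0294, 0.0398]
eef_rot: [0.692, 0.159, -0.682, 0.174]
ft_force: [3.0, 1.4, 5.9]
width: 0.0009
time: 78.88
ee_pos: [0.6099, 0.0282, 0.0398]
eef_rot: [0.693, 0.159, -0.681, 0.174]
ft_force: [3.6, 0.9, 5.9]
width: 0.0003
time: 79.0
ee_pos: [0.6077, 0.027, 0.0398]
eef_rot: [0.695, 0.16, -0.68, 0.174]
ft_force: [2.3, 0.5, 5.2]
width: 0.0005
```

```bash

python3 -m inch '[{"translation":[-1,0,0],"spin":0},{"translation":[-1.5,0,0],"spin":0},{"translation":[-1.5,0,1],"spin":0},{"translation":[-1,0,1],"spin":0},{"translation":[0,0,0],"spin":0}]' >/dev/null
python3 -c "
from h import *
st=rep(); plan([0.618,0.0325,0.0425],-62.8)
im=optics.camera('wrist'); cv2.imwrite('pics/w31.png',im[:,:,::-1])
im=cv2.imread('pics/w31.png'); cv2.imwrite('pics/w31z.png',cv2.resize(im[0:210,200:430],(657,600),interpolation=cv2.INTER_CUBIC))
import pickle; pickle.dump(st,open('st31.pkl','wb'))"
```

```text
t 79.62 p [0.5864 0.0174 0.0931] xax [ 0.024  -0.0149 -0.9996] yaw -62.77 w 0.0005 F [-0.5  0.6  0.3] q [-0.266  0.356  0.178  1.761 -0.053  1.007 -1.167]
shift cm [ 5.11 -0.02 -3.43] spin 0.03 rows 2 per row [ 2.555 -0.011 -1.714]
```

View pics/w31z.png

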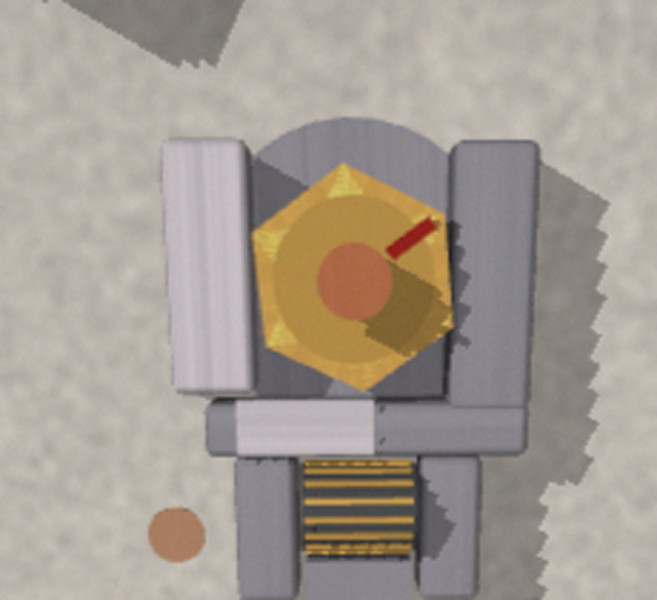

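The moving jaw has backed off by about 2.5 mm: the grey stub left of the white bar shrank from 43 to 29 px. One more opening stroke gives safe clearance.

```bash

python3 -m inch '[{"translation":[1.5,0,-1.7],"spin":0},{"translation":[1.8,0,-1.7],"spin":0},{"translation":[1.3,0,-0.1],"spin":0},{"translation":[0,0,0],"spin":0}]' >/dev/null
python3 -c "
from h import *
rep();plan([0.618,0.0325,0.041],-62.8)"
```

```text
t 80.17 p [0.6183 0.0332 0.0444] xax [ 0.0216 -0.0151 -0.9997] yaw -62.76 w 0.0005 F [-0.3 -0.5  0.6] q [-0.269  0.481  0.166  1.702 -0.073  0.946 -1.176]
shift cm [0.34 0.04 0.06] spin 0.04 rows 1 per row [0.343 0.036 0.064]
```

```bash

python3 -m inch '[{"translation":[0.35,0,0],"spin":0},{"translation":[0.15,-0.02,0],"spin":0}]'
python3 -m inch '[{"translation":[0.12,-0.02,0],"spin":0}]'
python3 -m inch '[{"translation":[0.1,-0.02,0.4],"spin":0},{"translation":[0.1,-0.02,0.4],"spin":0},{"translation":[0.1,-0.02,0.4],"spin":0},{"translation":[0.1,-0.02,0.4],"spin":0},{"translation":[0.1,-0.02,0.4],"spin":0}]'
python3 -m inch '[{"translation":[-1,0,0],"spin":0},{"translation":[-1.5,0,0],"spin":0},{"translation":[-1.5,0,1],"spin":0},{"translation":[-1,0,1],"spin":0},{"translation":[0,0,0],"spin":0}]' >/dev/null
python3 -c "
from h import *
st=rep()
im=optics.camera('wrist'); cv2.imwrite('pics/w32.png',im[:,:,::-1])
im=cv2.imread('pics/w32.png'); cv2.imwrite('pics/w32z.png',cv2.resize(im[0:210,200:430],(657,600),interpolation=cv2.INTER_CUBIC))
import pickle; pickle.dump(st,open('st32.pkl','wb'))"
```

```text
time: 80.42
ee_pos: [0.618, 0.0327, 0.04]
eef_rot: [0.693, 0.159, -0.681, 0.173]
ft_force: [-2.3, 0.0, 3.0]
width: 0.0003
time: 80.55
ee_pos: [0.6183, 0.0328, 0.0398]
eef_rot: [0.694, 0.159, -0.681, 0.173]
ft_force: [-3.3, 0.1, 9.9]
width: 0.0003
time: 81.18
ee_pos: [0.605, 0.026, 0.0396]
eef_rot: [0.699, 0.16, -0.675, 0.174]
ft_force: [3.4, 1.9, 6.1]
width: 0.0006
t 81.8 p [0.5825 0.0158 0.0917] xax [ 0.033  -0.0127 -0.9994] yaw -62.83 w 0.0004 F [-0.4  0.6  0.2] q [-0.265  0.344  0.178  1.781 -0.053  0.99  -1.166]
```

View pics/w32z.png

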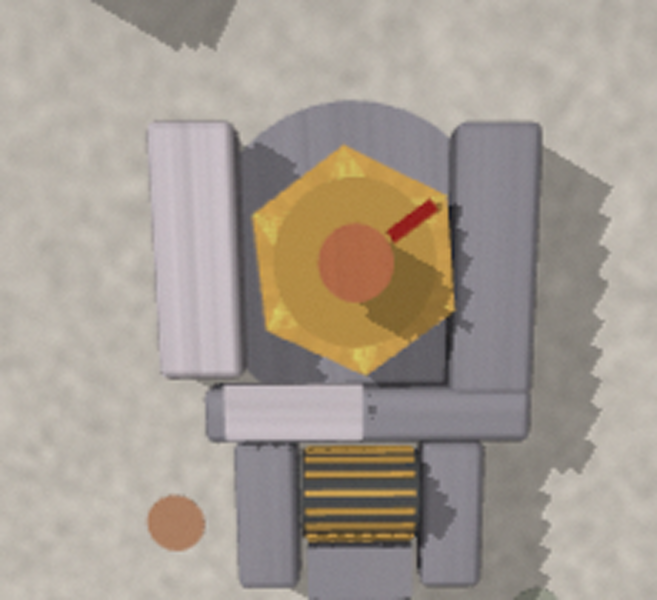

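```bash

python3 -c "
from wr import *
import pickle; st=pickle.load(open('st32.pkl','rb'))
im=cv2.imread('pics/w32.png'); cv2.imwrite('pics/w32y.png',im)
q=np.array([[388,240],[437,205]])/(657/230)+[200,0]; m=px2w('wrist',q,.019,st); d=m[1]-m[0]; print('mark dir',np.degrees(np.arctan2(d[1],d[0])))
h=px2w('wrist',np.array([[345,146],[447,195],[455,310],[365,376],[268,330],[254,215]])/(657/230)+[200,0],.019,st); c=h.mean(0); d=h-c; print('nut',c,np.degrees(np.arctan2(d[:,1],d[:,0]))%60)
m=m.mean(0)-c; print('mark from c',np.degrees(np.arctan2(m[1],m[0])))
"
```

```text
mark dir -28.501963842296547
nut [0.6566 0.0536 0.019 ] [32.5253 32.9632 33.1261 31.9461 32.9659 32.5251]
mark from c -27.987207488820047
```

View pics/w32y.png

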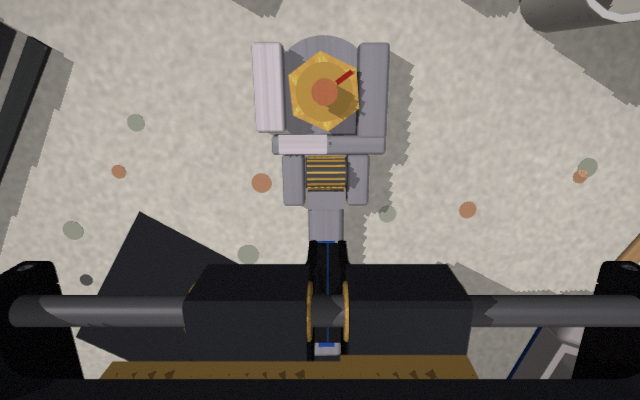

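```bash

python3 -c "
from h import *
import pickle; st=pickle.load(open('st32.pkl','rb'))
w=px2w('wrist',[[326,220],[327,345],[326,172]],[.016],st); print(w); d=w[0]-w[1]; a=np.degrees(np.arctan2(d[1],d[0])); print(a)
u=d[:2]/np.linalg.norm(d[:2]); wm=px2w('wrist',[[326,172]],.0225,st)[0,:2]; g=wm-0.047*u; print('grip from worm',g)
l=w[0,:2]+u*((g-w[0,:2])@u); print(l); plan([*l,0.06],a-90)"
```

```text
[[ 0.5844  0.0155  0.016 ]
 [ 0.4967 -0.0302  0.016 ]
 [ 0.6135  0.0304  0.016 ]]
27.54892763113085
grip from worm [0.573  0.0094]
[0.5729 0.0096]
shift cm [3.1  0.06 1.24] spin -0.36 rows 1 per row [3.099 0.059 1.237]
```

```bash

python3 -m inch '[{"translation":[0,0,1.1],"spin":-0.4},{"translation":[2,0,0],"spin":0},{"translation":[1.5,0,0],"spin":0},{"translation":[0,0,0],"spin":0}]' 0.48 40
python3 -c "
from h import *
rep();plan([0.5729,0.0096,0.0215],-62.4)"
```

```text
time: 82.35
ee_pos: [0.5718, 0.01, 0.0534]
eef_rot: [0.696, 0.162, -0.677, 0.176]
ft_force: [0.2, 1.0, -0.7]
width: 0.0326
t 82.35 p [0.5718 0.01   0.0534] xax [ 0.0298 -0.0132 -0.9995] yaw -62.33 w 0.0326 F [ 0.2  1.  -0.7] q [-0.253  0.375  0.173  1.834 -0.06   0.911 -1.144]
shift cm [ 3.19  0.   -0.01] spin 0.07 rows 1 per row [ 3.189  0.001 -0.011]
```

```bash

python3 -m inch '[{"translation":[0,0,0],"spin":0},{"translation":[1.2,0,0],"spin":0},{"translation":[1.2,0,0],"spin":0},{"translation":[0.7,0,0],"spin":0},{"translation":[0,0,0],"spin":0}]' 0.48 45
python3 -m inch '[{"translation":[0,0,0],"spin":0},{"translation":[0,0,0],"spin":0},{"translation":[0,0,0],"spin":0},{"translation":[0,0,0],"spin":0}]' 0.9 45
python3 -c "
from h import *
rep()"
```

```text
time: 82.98
ee_pos: [0.5732, 0.0096, 0.0207]
eef_rot: [0.696, 0.162, -0.677, 0.176]
ft_force: [0.2, -0.8, 0.9]
width: 0.0452
time: 83.48
ee_pos: [0.5736, 0.0097, 0.0213]
eef_rot: [0.696, 0.162, -0.677, 0.176]
ft_force: [1.0, 0.1, -3.6]
width: 0.0234
t 83.47 p [0.5736 0.0097 0.0213] xax [ 0.0312 -0.013  -0.9994] yaw -62.32 w 0.0234 F [ 1.   0.1 -3.6] q [-0.247  0.423  0.167  1.847 -0.07   0.848 -1.136]
```

```bash

python3 -m inch '[{"translation":[0,0.15,0],"spin":0},{"translation":[-0.6,0,0],"spin":0},{"translation":[-0.8,0,0],"spin":0}]'
python3 -m inch '[{"translation":[-1.2,0,0],"spin":0},{"translation":[-1.2,0,0],"spin":0},{"translation":[-1,0,0],"spin":0},{"translation":[0,0,0],"spin":0}]'
python3 -c "
from h import *
st=rep(); plan([0.4557,-0.002,0.07],-5)
im=optics.camera('wrist'); cv2.imwrite('pics/w33.png',im[:,:,::-1])"
```

```text
time: 83.85
ee_pos: [0.5723, 0.0086, 0.0348]
eef_rot: [0.695, 0.162, -0.678, 0.176]
ft_force: [0.1, 1.3, -5.0]
width: 0.0236
time: 84.35
ee_pos: [0.5719, 0.0088, 0.0726]
eef_rot: [0.696, 0.162, -0.677, 0.176]
ft_force: [0.7, 0.2, -5.6]
width: 0.0237
t 84.35 p [0.5719 0.0088 0.0726] xax [ 0.0297 -0.0131 -0.9995] yaw -62.33 w 0.0237 F [ 0.7  0.2 -5.6] q [-0.255  0.349  0.177  1.821 -0.055  0.949 -1.145]
shift cm [-0.07 -4.45 10.8 ] spin -57.33 rows 2 per row [-0.034 -2.224  5.398]
```

View pics/w33.png

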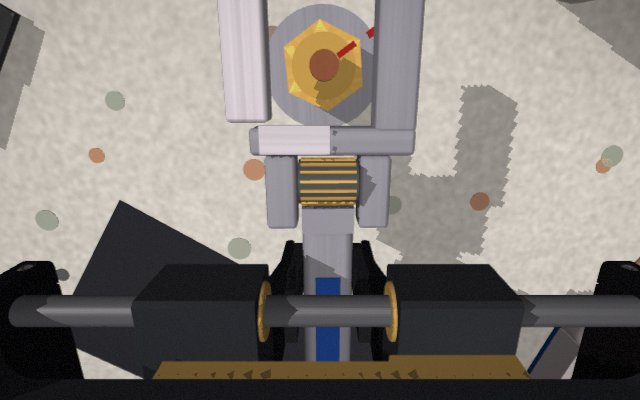

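The wrench is off cleanly, and the nut's red mark lines up with the rosette's mark at (371,33). Carrying it back and turning it along the mat.

```bash

python3 -m inch '[{"translation":[0,-0.9,2],"spin":0},{"translation":[0,-1.1,2.7],"spin":0},{"translation":[0,-1.1,2.7],"spin":0},{"translation":[0,-1.1,2.7],"spin":0},{"translation":[0,0,0],"spin":-5},{"translation":[0,0,0],"spin":-6},{"translation":[0,0,0],"spin":-6},{"translation":[0,0,0],"spin":-6},{"translation":[0,0,0],"spin":-6},{"translation":[0,0,0],"spin":-6},{"translation":[0,0,0],"spin":-6},{"translation":[0,0,0],"spin":-6},{"translation":[0,0,0],"spin":-5},{"translation":[0,0,0],"spin":-5},{"translation":[0,0,0],"spin":0}]' >/dev/null
python3 -c "
from h import *
st=rep(); plan([0.4557,-0.002,0.05],-5)
im=optics.camera('wrist'); cv2.imwrite('pics/w34.png',im[:,:,::-1])
im=optics.camera('top'); cv2.imwrite('pics/top34.png',cv2.resize(im[140:300,140:400,::-1],(780,480),interpolation=cv2.INTER_CUBIC))"
```

```text
t 86.28 p [ 0.4548 -0.0021  0.0638] xax [ 0.0209 -0.0146 -0.9997] yaw -3.48 w 0.0235 F [-0.9  0.9 -3.9] q [-0.198  0.134  0.095  2.108  0.005  0.881 -0.168]
shift cm [ 1.38  0.05 -0.04] spin 1.52 rows 1 per row [ 1.378  0.055 -0.038]
```

View pics/w34.png

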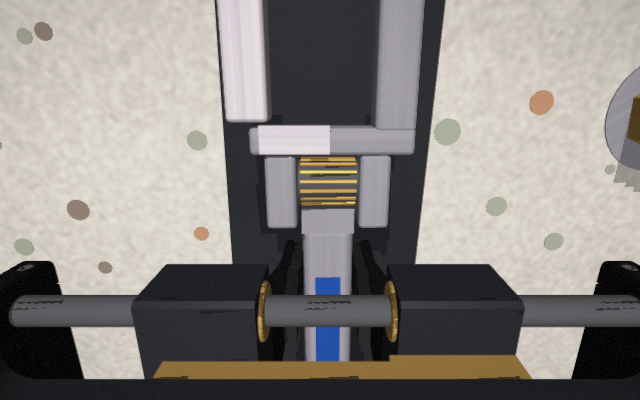

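View pics/top34.png

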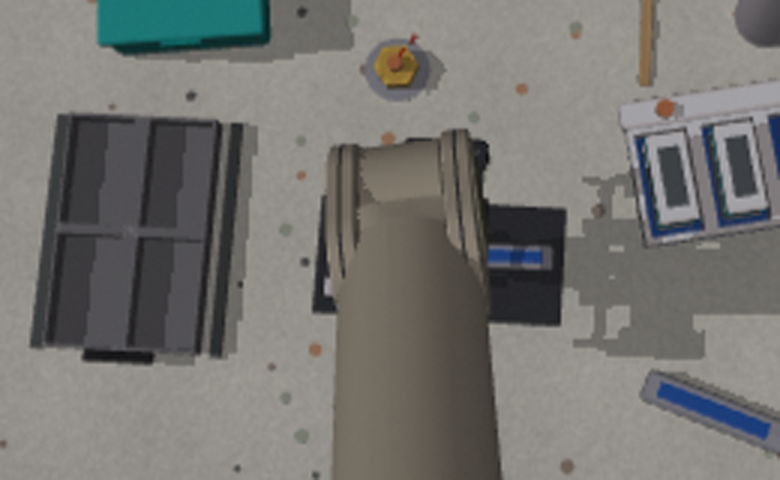

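Over the mat and parallel to it (mat edges 222–440, handle centre 327). Lowering.

```bash

python3 -m inch '[{"translation":[0.8,0.05,0],"spin":1.5},{"translation":[1,0,0],"spin":0},{"translation":[1,0,0],"spin":0},{"translation":[0.6,0,0],"spin":0},{"translation":[0.3,0,0],"spin":0},{"translation":[0,0,0],"spin":0}]'
python3 -m inch '[{"translation":[0.3,0,0],"spin":0}]'
python3 -m inch '[{"translation":[0.2,0,0],"spin":0}]'

```

```text
time: 87.12
ee_pos: [0.4561, -0.0029, 0.0238]
eef_rot: [0.525, 0.467, -0.521, 0.485]
ft_force: [-1.1, -0.7, -2.3]
width: 0.0234
time: 87.25
ee_pos: [0.4565, -0.0031, 0.0211]
eef_rot: [0.525, 0.467, -0.521, 0.485]
ft_force: [-5.5, -2.0, 32.3]
width: 0.0235
time: 87.38
ee_pos: [0.4566, -0.0031, 0.021]
eef_rot: [0.525, 0.467, -0.521, 0.484]
ft_force: [-23.0, -1.3, 51.5]
width: 0.0236
```

```bash

python3 -m inch '[{"translation":[-0.1,0,0],"spin":0}]'
python3 -m inch '[{"translation":[0,0,0],"spin":0},{"translation":[0,0,0],"spin":0},{"translation":[0,0,0],"spin":0}]' 0.5
python3 -m inch '[{"translation":[-1,0,0],"spin":0},{"translation":[-2,0,0],"spin":0},{"translation":[-3,0,0],"spin":0},{"translation":[-4,0,0],"spin":0},{"translation":[-4,0,0],"spin":0},{"translation":[0,0,0],"spin":0}]'
python3 -c "
from h import *
st=rep()
im=optics.camera('wrist'); cv2.imwrite('pics/w35.png',im[:,:,::-1])"
```

```text
time: 87.5
ee_pos: [0.4568, -0.0029, 0.0226]
eef_rot: [0.525, 0.467, -0.521, 0.485]
ft_force: [-1.2, -0.4, -3.9]
width: 0.0235
time: 87.88
ee_pos: [0.4582, -0.0026, 0.0234]
eef_rot: [0.526, 0.467, -0.52, 0.485]
ft_force: [-0.5, 0.0, -0.1]
width: 0.0413
time: 88.62
ee_pos: [0.455, -0.0007, 0.1708]
eef_rot: [0.526, 0.466, -0.519, 0.486]
ft_force: [0.6, -0.4, -1.2]
width: 0.0435
t 88.62 p [ 0.455  -0.0007  0.1708] xax [ 0.0258 -0.0136 -0.9996] yaw -5.4 w 0.0435 F [ 0.6 -0.4 -1.2] q [-0.209 -0.011  0.098  2.005  0.019  1.124 -0.214]
```

View pics/w35.png

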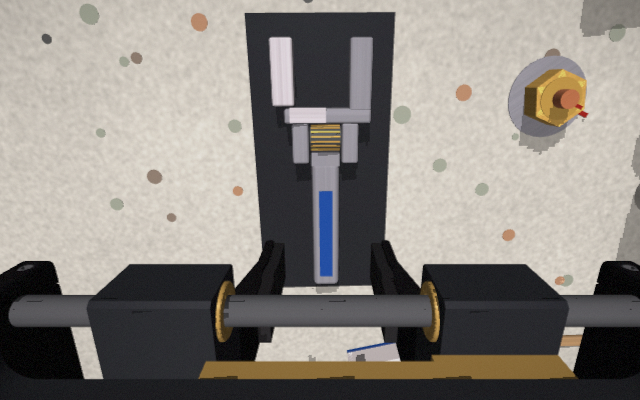

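The wrench lies along the mat, head towards the same end. Checking the margins at both ends.

```bash

python3 -c "
from h import *
a=px2w('wrist',[[326,283],[281,37],[361,37]],.016); b=px2w('wrist',[[246,13],[394,12],[264,288],[385,286]],0); print(a);print(b, b.mean(0))
d=(b[0]+b[1]-b[2]-b[3])/2; L=np.linalg.norm(d[:2]); u=d/L; c=b.mean(0); print('mat len',L,np.degrees(np.arctan2(d[1],d[0])))
print('along', [(x-c)@u for x in a]); i=px2w('wrist',[[326,192],[326,275]],.016); e=i[0]-i[1]; print('wrench ang',np.degrees(np.arctan2(e[1],e[0])))
im=optics.camera('top'); cv2.imwrite('pics/top35.png',cv2.resize(im[100:300,140:460,::-1],(800,500),interpolation=cv2.INTER_CUBIC))
im=optics.camera('scene'); cv2.imwrite('pics/s35.png',cv2.resize(im[80:300,180:500,::-1],(800,550),interpolation=cv2.INTER_CUBIC))
"
```

```text
[[ 0.448  -0.0978  0.016 ]
 [ 0.4342  0.1204  0.016 ]
 [ 0.4954  0.1148  0.016 ]]
[[ 0.4077  0.142   0.    ]
 [ 0.5247  0.1322  0.    ]
 [ 0.3844 -0.1066  0.    ]
 [ 0.5068 -0.1177  0.    ]] [0.4559 0.0125 0.    ]
mat len 0.2500574253428069 85.28098272150345
along [np.float64(-0.11056568358469446), np.float64(0.10576021904912633), np.float64(0.1051996548005553)]
wrench ang 84.54215443126748
```

View pics/s35.png

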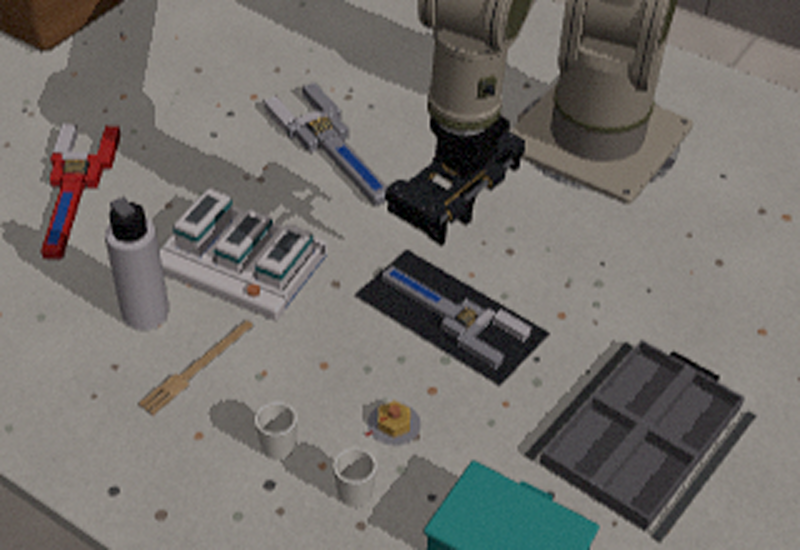

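Wrench angle is 84.5° against 85.3° for the mat, with 14 and 19 mm margins. The leftmost cartridge at (203,220) looks a little high, so I'll enlarge the tray in the scene and top views.

```bash

python3 -c "
from h import *
im=optics.camera('scene'); cv2.imwrite('pics/s36.png',cv2.resize(im[145:215,235:325,::-1],(720,560),interpolation=cv2.INTER_CUBIC))
im=optics.camera('top'); cv2.imwrite('pics/top36.png',im[:,:,::-1]); cv2.imwrite('pics/top36z.png',cv2.resize(im[155:230,335:435,::-1],(800,600),interpolation=cv2.INTER_CUBIC))
"
```

```text
(no output)
```

View pics/s36.png

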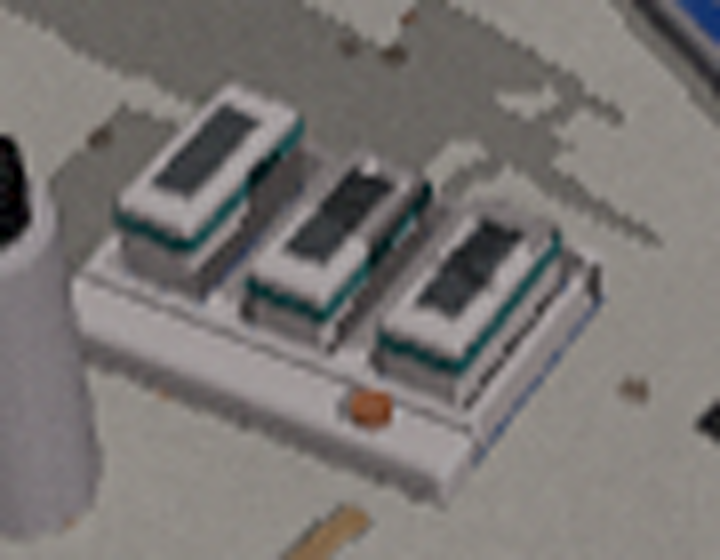

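View pics/top36z.png

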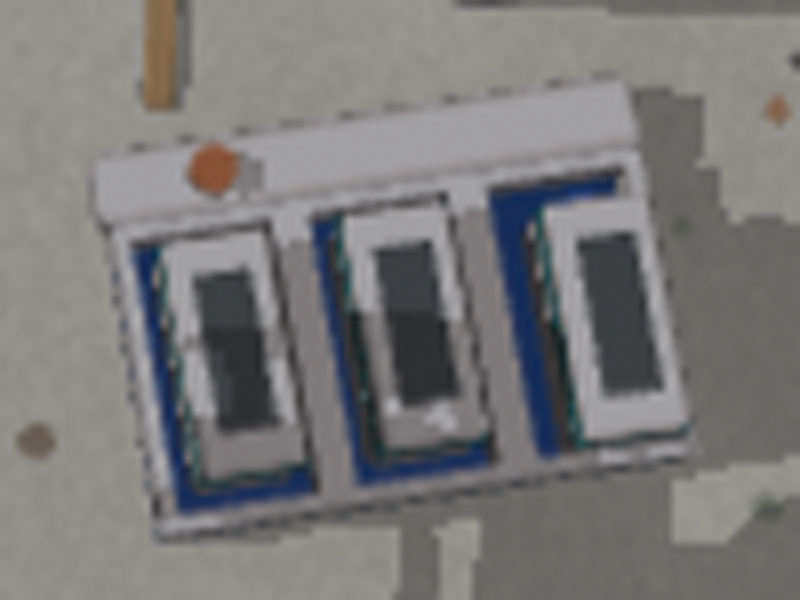

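The left cartridge looks shifted in its slot. I'll triangulate its top corners from the two views to see if it lies flat.

```bash

python3 -c "
from h import *
def P(n):
    K,T=Tcam(n); return K@np.linalg.inv(T)[:3]
def tri(s,t):
    s=np.array(s,float)/8+[235,145]; t=np.array(t,float)/8+[335,155]
    X=cv2.triangulatePoints(P('scene'),P('top'),s.T.copy(),t.T.copy()); return (X[:3]/X[3]).T
print('c1');x=tri([[120,207],[188,238],[300,125],[240,86]],[[640,197],[545,208],[580,445],[688,432]]);print((x*1000).round(0),x.mean(0))
print('c2');x=tri([[250,278],[322,310],[428,190],[365,160]],[[440,205],[345,218],[385,450],[490,438]]);print((x*1000).round(0),x.mean(0))
print('c3');x=tri([[383,330],[455,360],[558,235],[495,210]],[[265,232],[162,245],[205,485],[305,470]]);print((x*1000).round(0),x.mean(0))
"
```

```text
c1
[[ 576. -375.   42.]
 [ 573. -339.   41.]
 [ 484. -348.   37.]
 [ 485. -384.   44.]] [ 0.5296 -0.3615  0.0414]
c2
[[ 576. -301.   41.]
 [ 572. -265.   39.]
 [ 484. -275.   37.]
 [ 486. -311.   38.]] [ 0.5293 -0.2879  0.0385]
c3
[[ 567. -234.   41.]
 [ 564. -197.   41.]
 [ 474. -208.   38.]
 [ 477. -244.   37.]] [ 0.5203 -0.2207  0.039 ]
```

All three tops come out level at the same height (common bias), so none rides on a wall. The left one is 6–8 mm off the others' position, against its slot's corner. I'll look from close by.

```bash

python3 -m inch '[{"translation":[-0.5,1.2,3],"spin":0},{"translation":[-0.5,1.7,4.6],"spin":0},{"translation":[-0.5,1.7,4.6],"spin":0},{"translation":[-0.5,1.7,4.6],"spin":0},{"translation":[-0.5,1.7,4.6],"spin":0},{"translation":[0,1.7,4.6],"spin":0},{"translation":[0,1,2.5],"spin":0},{"translation":[0,0,0],"spin":0}]' >/dev/null
python3 -c "
from h import *
st=rep()
im=optics.camera('wrist'); cv2.imwrite('pics/w36.png',im[:,:,::-1])"
```

```text
t 89.88 p [ 0.5309 -0.3022  0.1882] xax [ 0.0026 -0.0148 -0.9999] yaw -5.17 w 0.0439 F [ 0.2  0.4 -0.8] q [ 0.143  0.333  0.364  1.597 -0.112  1.225  0.436]
```

View pics/w36.png

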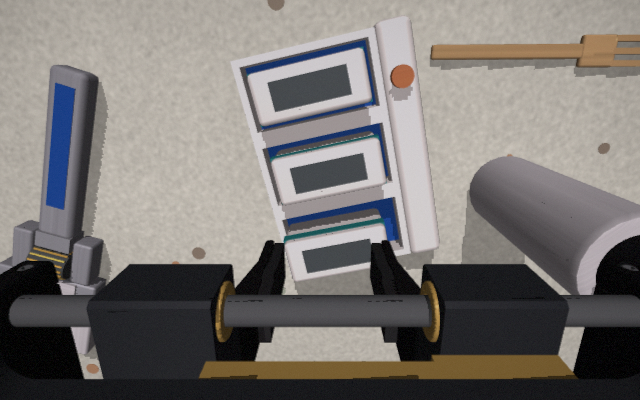

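```bash

python3 -m inch '[{"translation":[0,-3,1],"spin":0},{"translation":[0,-1,4],"spin":0},{"translation":[0,0,4.5],"spin":0},{"translation":[0,0,2],"spin":0},{"translation":[0,0,0],"spin":0}]' >/dev/null
python3 -c "
from h import *
st=rep()
im=optics.camera('wrist'); cv2.imwrite('pics/w37.png',im[:,:,::-1])
c=[[285,178],[381,160],[391,200],[295,222]]
"
```

```text
t 90.55 p [ 0.4812 -0.4058  0.1863] xax [-0.0009 -0.0077 -1.    ] yaw -4.56 w 0.0434 F [-0.1 -0.3  1.2] q [ 0.302  0.385  0.416  1.544 -0.154  1.242  0.661]
```

View pics/w37.png

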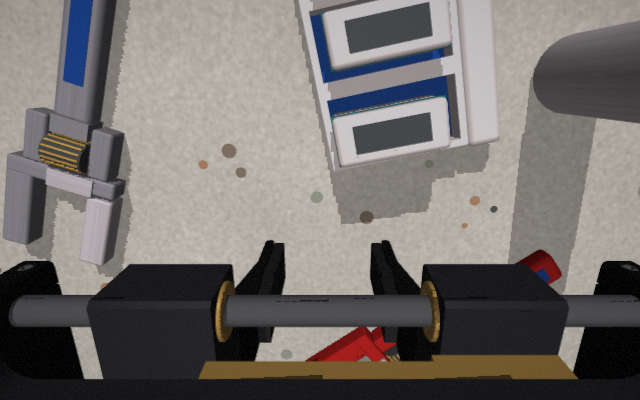

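```bash

python3 -c "
from h import *
im=cv2.imread('pics/w37.png'); cv2.imwrite('pics/w37z.png',cv2.resize(im[0:190,290:510],(695,600),interpolation=cv2.INTER_CUBIC))
"
```

```text
(no output)
```

View pics/w37z.png

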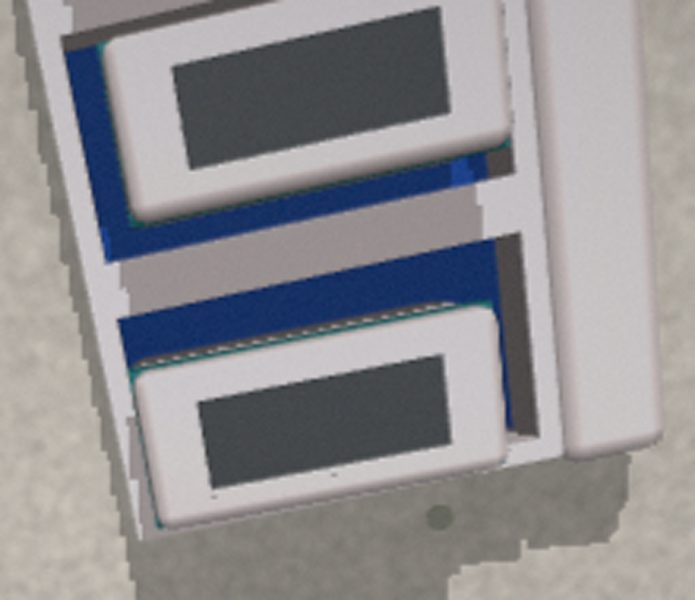

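The cartridge is inside its slot, flat, and resting against the -x/-y walls. The rim is still visible left of it, and the overlap at the bottom matches the perspective shift. Final overall check.

```bash

python3 -m inch '[{"translation":[-3,0,0],"spin":0},{"translation":[-2,0,0],"spin":0},{"translation":[0,0,0],"spin":0}]'
python3 -c "
from h import *
im=optics.camera('top'); cv2.imwrite('pics/top40.png',cv2.resize(im[100:300,140:460,::-1],(800,500),interpolation=cv2.INTER_CUBIC))
im=optics.camera('scene'); cv2.imwrite('pics/s40.png',cv2.resize(im[80:300,180:500,::-1],(800,550),interpolation=cv2.INTER_CUBIC)); rep()"
```

```text
time: 90.98
ee_pos: [0.4843, -0.3977, 0.2363]
eef_rot: [-0.516, -0.481, 0.519, -0.482]
ft_force: [-0.4, -0.5, 0.3]
width: 0.0439
t 91.08 p [ 0.4836 -0.3976  0.2345] xax [-0.0035 -0.0019 -1.    ] yaw -4.1 w 0.0437 F [1.1 0.2 0.4] q [ 0.288  0.35   0.42   1.485 -0.14   1.338  0.647]
```

View pics/top40.png

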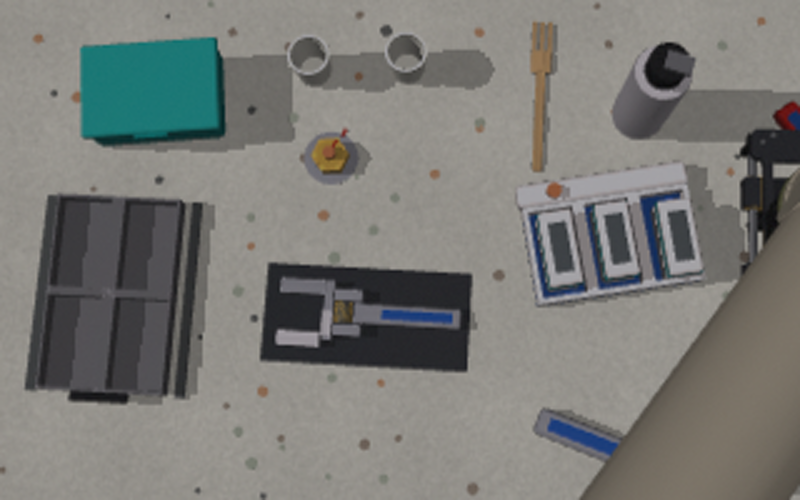

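View pics/s40.png

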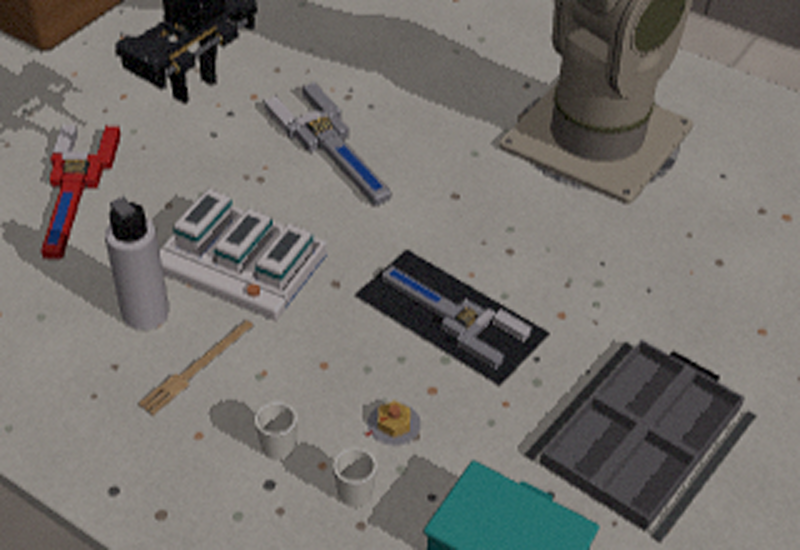

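The final views agree: caddy empty, three cartridges in the tray, nut's mark in line with the rosette's, wrench on the mat, other items where they were, arm clear. Handing in.

```bash
python3 -c "
from bench import close_job
print(close_job())"
```

```text
the job is handed in; nothing more can be done
None
```

I did the whole job in the order asked and handed it in at about 91 s. No verdict came back.

**What I did**
- **Cartridges:** three were in the caddy, and each now lies in its own tray slot.
- **Wrench and nut:** I set the smaller grey wrench (the one on the mat) flat over the nut and rolled its worm until the jaws were tight. Then I turned the nut clockwise to its stop and slackened the worm before lifting the wrench off.
- **Return:** I laid the wrench back on its mat with the head at the same end as at the start.

**What the last checks showed**
- **Nut:** its red mark measured -27.3°, against -27.3° for the rosette's mark. It was still in line after the worm was slackened.
- **Wrench:** it lies within about 1° of the mat's length, with margins of about 14 and 19 mm at the ends.
- **Other items:** the bottle, egg cups, fork and snack box look the same in the top views before and after. The wrist force stayed near zero with the arm clear.

**What was not ideal**
- **First cartridge:** it sits 6–8 mm off centre, against two walls of its slot. It looks flat and inside in every view, though triangulating its top gave heights about 15 mm too low for all three cartridges. I judged it by comparison with the other two.
- **Laying the wrench down:** I pressed it onto the mat with about 50 N for a moment, through the fingertips and wrench, not the gripper's body.
- **Joints at their limits:** joint 7 read -2.6, its limit, once early on. I later ran joint 2 to its inner limit several times to straighten the tool, and it never read past -0.499 (limit -0.5).

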